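# Unpack sensor modules from foam into a folding tray

### The job

Take every sensor module out of the transport foam, where each lies face down in a tight cutout with its nose under a lip: lift the neck end first, then draw it out, and turn it over. Lay the modules flat on the floor of the folding tray side by side, window side up and wholly inside the floor's edge, and once they all lie there raise the tray's four hinged walls fully upright. Do not knock over the brown bottle beside the foam.

Things in the scene. Friction and masses are not known exactly. Their poses are not given: they have to be found in the camera images.
- foam: grey firm transport foam lying on the bench, 222 mm (its x) by 150 mm (its y), 34 mm high; fixed. Origin at the centre of its underside, z up. Three parallel cutouts run along its y, centred at its x = -68, 0, +68 mm; some may be empty. Cutout floor 12 mm above the bench; walls between cutouts 34 mm high, leaving 1.5 mm on each side of a module; necks lie at the +y end
- foam_lip (a point): nose end of the middle cutout, at the foam's x = 0, y = -55, z = 26 mm; the other two are alike. A post 12 mm wide, 34 mm high stops the nose (2 mm play); its lip reaches 5 mm over the module's 10 mm thick tongue, underside 14 mm above the cutout floor: no level lift. Raise the neck end about 25 degrees, nose staying down, then draw the module 10 mm or more towards the neck: it is free
- foam_ridge (a point): top of the ridge under the neck's root in the middle cutout, at the foam's x = 0, y = 15, z = 20 mm; the others are alike. 14 mm wide, 8 mm thick (y = 11 to 19), it stops a module being slid out level. Beyond the walls (which end at y = 7 mm) the foam is only 6 mm high, so there is room for a finger on either side of each neck
- module0: aluminium sensor module, black neck; 104 mm long (x), 50 wide (y), 30 thick (z), 0.15 kg; may be absent. Origin mid length and width on the face (side with the round dark window); z points from face to back (back: rectangular dark plate, four screws): up at the start, down when turned over. Body x = -52 to 12 mm, long sides rounded (radius 15): it cannot rest on them
- module0_nose (a point): middle of module 0's nose end, at x = -52, y = 0, z = 15 mm of the module. A notch here, 14 mm wide and 15 mm long, leaves only a black tongue 10 mm thick on the face side; on either side of it the nose is flat over the full thickness, so the module can stand on its nose, neck up
- module0_neck (a point): middle of the free end of module 0's neck, at x = 52, y = 0, z = 18 mm of the module. The neck is a black ribbed bar, x = 12 to 52 mm, 20 mm wide (y), 16 mm thick (z = 10 to 26 mm): the place to grip the module, across its width
- module1: aluminium sensor module, black neck; 104 mm long (x), 50 wide (y), 30 thick (z), 0.15 kg; may be absent. Origin mid length and width on the face (side with the round dark window); z points from face to back (back: rectangular dark plate, four screws): up at the start, down when turned over. Body x = -52 to 12 mm, long sides rounded (radius 15): it cannot rest on them
- module1_nose (a point): middle of module 1's nose end, at x = -52, y = 0, z = 15 mm of the module. A notch here, 14 mm wide and 15 mm long, leaves only a black tongue 10 mm thick on the face side; on either side of it the nose is flat over the full thickness, so the module can stand on its nose, neck up
- module1_neck (a point): middle of the free end of module 1's neck, at x = 52, y = 0, z = 18 mm of the module. The neck is a black ribbed bar, x = 12 to 52 mm, 20 mm wide (y), 16 mm thick (z = 10 to 26 mm): the place to grip the module, across its width
- module2: aluminium sensor module, black neck; 104 mm long (x), 50 wide (y), 30 thick (z), 0.15 kg; may be absent. Origin mid length and width on the face (side with the round dark window); z points from face to back (back: rectangular dark plate, four screws): up at the start, down when turned over. Body x = -52 to 12 mm, long sides rounded (radius 15): it cannot rest on them
- module2_nose (a point): middle of module 2's nose end, at x = -52, y = 0, z = 15 mm of the module. A notch here, 14 mm wide and 15 mm long, leaves only a black tongue 10 mm thick on the face side; on either side of it the nose is flat over the full thickness, so the module can stand on its nose, neck up
- module2_neck (a point): middle of the free end of module 2's neck, at x = 52, y = 0, z = 18 mm of the module. The neck is a black ribbed bar, x = 12 to 52 mm, 20 mm wide (y), 16 mm thick (z = 10 to 26 mm): the place to grip the module, across its width
- tray: grey folding tray; does not move. Its floor is a plate 176 mm (its x) by 140 mm (its y) and 20 mm thick lying on the bench; origin at the centre of its underside, z up. Four hinged walls lie folded out round it: far (+x side), near (-x), left (+y), right (-y)
- wall_far (a joint): angle (rad) of the tray's far wall: 0 lies flat outwards, 1.57 stands upright, stop at 1.6. Its hinge line is the edge of the tray floor at the tray's x = +88 mm, 20 mm above the bench. The hinge is stiff (0.09 N m of friction): the wall stays where it is left
- wall_far_bar (a point): middle of the round grab bar along the free edge of the far wall: 12 mm thick, 132 mm long, parallel to the hinge and 50 mm from it. Between the bar and the 14 mm strip at the hinge is a hand hole 90 mm wide and 30 mm deep, so that a finger can go on either side of the bar from above; the bar can turn between the fingers
- wall_near (a joint): angle (rad) of the tray's near wall: 0 lies flat outwards, 1.57 stands upright, stop at 1.6. Its hinge line is the edge of the tray floor at the tray's x = -88 mm, 20 mm above the bench. The hinge is stiff (0.09 N m of friction): the wall stays where it is left
- wall_near_bar (a point): middle of the round grab bar along the free edge of the near wall: 12 mm thick, 132 mm long, parallel to the hinge and 50 mm from it. Between the bar and the 14 mm strip at the hinge is a hand hole 90 mm wide and 30 mm deep, so that a finger can go on either side of the bar from above; the bar can turn between the fingers
- wall_left (a joint): angle (rad) of the tray's left wall: 0 lies flat outwards, 1.57 stands upright, stop at 1.6. Its hinge line is the edge of the tray floor at the tray's y = +70 mm, 20 mm above the bench. The hinge is stiff (0.09 N m of friction): the wall stays where it is left
- wall_left_bar (a point): middle of the round grab bar along the free edge of the left wall: 12 mm thick, 168 mm long, parallel to the hinge and 50 mm from it. Between the bar and the 14 mm strip at the hinge is a hand hole 90 mm wide and 30 mm deep, so that a finger can go on either side of the bar from above; the bar can turn between the fingers
- wall_right (a joint): angle (rad) of the tray's right wall: 0 lies flat outwards, 1.57 stands upright, stop at 1.6. Its hinge line is the edge of the tray floor at the tray's y = -70 mm, 20 mm above the bench. The hinge is stiff (0.09 N m of friction): the wall stays where it is left
- wall_right_bar (a point): middle of the round grab bar along the free edge of the right wall: 12 mm thick, 168 mm long, parallel to the hinge and 50 mm from it. Between the bar and the 14 mm strip at the hinge is a hand hole 90 mm wide and 30 mm deep, so that a finger can go on either side of the bar from above; the bar can turn between the fingers
- bottle_brown: brown bottle with black cap, 43 mm wide, 85 mm tall, standing to the right of the foam; origin at the centre of its underside, z up. To be left standing

How it is judged:
By the outcome, as a careful person would: the job done as asked, in the order asked, and still so for the second after the job is handed in, with the robot touching nothing.
Of module0, module1, module2 only 2 to 3 are there at a start; the rules pass over those that are not, and their reading is None.
At some moment in a run one of module0, module1, module2 may be knocked a few centimetres aside while the robot is not near it.
Once in a run the grip may slacken for a moment while it holds something.
It also fails if it takes over 210 s, if anything falls off the work surface, if the arm or the gripper's body presses on something with over 40 N, if the wrist force passes 120 N, or if a joint passes its speed limit or range.

### The arm

A 6-joint arm with a two-finger parallel gripper is mounted at the origin on a cart in front of the work surface, level with it; the furniture and walls round the work are solid. World frame = base frame: x ahead of the robot, y to its left, z up, the work surface at z = 0. Lengths are in m, angles in rad, forces in N, time in s.
With the tool pointing down it reaches from about 0.225 to 0.875 m from the base axis. Payload 3.4 kg.
Tool frame: the origin (TCP) lies at the very end of the fingers, on their centre line; the grasp point (between the pads) lies 19 mm behind it (manip.pinch_z is the distance from the TCP to the grasp point, in m); z points along the fingers, y is the line along which they close (so a half turn about z gives the same grasp; the last joint's range is limited). The gripper opens to 85 mm and grips with 20 to 120 N. Pads are 22 mm wide; open, the fingers measure 114 mm over their backs; the gripper's body (76 mm by 85 mm) begins 54 mm behind the grasp point. The pads swing forward as they close: fully open they stand 13 mm farther back than shut.
Start: joints at [-1.425, 0.276, 1.505, -0, 1.361, -0.121], TCP at [0.152, -0.555, 0.231] pointing down, gripper open.
Joint ranges: [-2.89, 2.89], [-0.75, 2.08], [0.22, 2.7], [-1.18, 4.32], [0.11, 2.71], [-2.7, 2.7]. Speed limits (rad/s): [2.57, 2.57, 3.14, 3.14, 3.14, 3.14].

### API

Orientations are given as a unit quaternion [w, x, y, z].
In Python, from rig import manip gives the robot as it stands. The module is installed in compiled form; this text tells all that it offers.
- The arm moves only by the shell command python3 -m jog 'ROWS' [FORCE]. ROWS is JSON, a list of rows, each an object of numbers: "dx", "dy", "dz": the shift along the tool's x, y, z each as a share of 25 cm, from -1 to 1; "ax", "ay", "az": the turn, a rotation vector about the tool's x, y, z each as a share of 90 degrees, from -1 to 1; "grip": the opening, from -1 (shut) to 1 (fully open), so that 0 is half open. A call has 1 to 5 rows; each row is the pose to reach, as a shift and turn from the pose commanded when the call began, along the tool's axes at that moment; what a row does not reach only later rows make up. A row lasts 1/12 s, in which the tool goes at most 41.7 mm and 7.16 degrees, less where a joint would pass 70% of its speed; a pose out of reach is approached as far as the arm can. A call with a number of a shift or a turn outside -1 to 1 is refused whole. A call with a gripper value outside its range is refused whole. The fingers move at their own pace and stop on an object; FORCE is the grip in N (left out, the last holds). Time passes only in rows, so rows that repeat a pose let the fingers close. It gives the time, the measured TCP pose, the force, the opening and the grip force at its end, in the units of the state.
- manip.get_state(): the state, without advancing time (a new reading comes with each control period).
- manip.get_image(name): name is "scene" or "top" or "wrist"; returns a dict with "img" (420x560x3 uint8, red, green, blue), "mtx" (3x3 intrinsics, pixels), "world_to_cam" (4x4, takes a point from world to camera coordinates); the wrist camera has in their place "T_tool_cam" (4x4, takes a point from camera to tool coordinates, whose origin is the TCP and whose axes are the flange's). Camera axes: x right, y down, z forward; pixel columns grow to the right and rows downward; lengths in m; the calibration is good to about 2 mm. A picture is of the moment at which its call begins: read the wrist's pose just before it. There is no depth.
- manip.sign_off(): hands the job in; it is judged then, once.
The state is a dict: "clock": time; "qpos": joint angles; "qd": joint speeds; "effort": joint torques, N m; "position": TCP position; "ee_rot": TCP orientation; "contact_force": force on the tool from outside, world axes, zero at the start; "moment": the same for the moment, N m; "width": finger opening in m; "gripper_force": force on a finger pad.
Only numpy, scipy, OpenCV 4.12 (cv2) and the standard library are available. Lean on these libraries where they do the work, as an engineer would, in place of code of your own. Each camera call takes 0.05 s, during which the arm holds its last target. There are 200 camera calls.

## Working session

There is one attempt and no reset: what is moved stays moved. The work goes in short steps, Python scripts to look and compute and a shell command to move; the robot and the scene stay as the last step left them, time stands still between calls to the robot, and variables do not carry over. Pictures are saved under pics/ and viewed, at most 14 in all, crops included, and the job is handed in when it is done.

```bash
mkdir -p pics
python3 - <<'E'
from rig import manip
import cv2
print(manip.get_state(), manip.pinch_z)
for n in ("scene","top"):
    d=manip.get_image(n); cv2.imwrite(f"pics/{n}0.png",cv2.resize(d["img"][:,:,::-1],(800,600),interpolation=cv2.INTER_CUBIC)); print(d["mtx"],d["world_to_cam"])
E
```

```text
{'clock': 0.0, 'qpos': array([-1.42497860e+00,  2.76585558e-01,  1.50612662e+00,  1.31276190e-05,
        1.36070268e+00, -1.21006923e-01]), 'qd': array([ 0.00013728,  0.00096649,  0.00010134, -0.00016407, -0.00161266,
        0.00017014]), 'effort': array([ 1.99781352e-03, -4.16761994e+01, -2.45803767e+01,  3.13265118e-04,
        1.07992798e-02,  1.11660313e-05]), 'position': array([ 0.15152854, -0.55412877,  0.23044769]), 'ee_rot': array([-9.11109802e-04,  9.91113540e-01,  1.33015493e-01, -4.88453723e-06]), 'contact_force': array([-0.2743962 , -0.70898023,  0.71818816]), 'moment': array([-0.00407364, -0.00593968, -0.02381594]), 'gripper_force': 0.0, 'width': 0.0853765846390533} 0.0187
[[487.9994932    0.         286.71384805]
 [  0.         487.9994932  211.23031045]
 [  0.           0.           1.        ]] [[ 0.90171549  0.43222161 -0.0096779  -0.46474791]
 [ 0.35443826 -0.75188863 -0.55591097 -0.26443627]
 [-0.24755344  0.49784331 -0.8311855   1.54722794]
 [ 0.          0.          0.          1.        ]]
[[426.56195132   0.         275.92322077]
 [  0.         426.56195132 216.97700667]
 [  0.           0.           1.        ]] [[ 0.02657214 -0.99964035  0.0036188  -0.13509171]
 [-0.99562386 -0.02678948 -0.0895291   0.58356288]
 [ 0.08959385 -0.00122399 -0.99597763  0.89032178]
 [ 0.          0.          0.          1.        ]]
```

View pics/scene0.png

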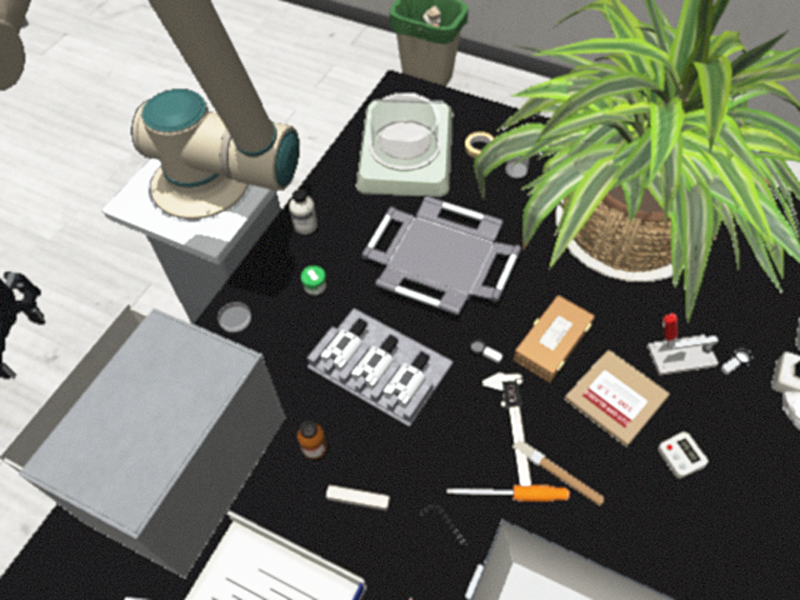

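View pics/top0.png

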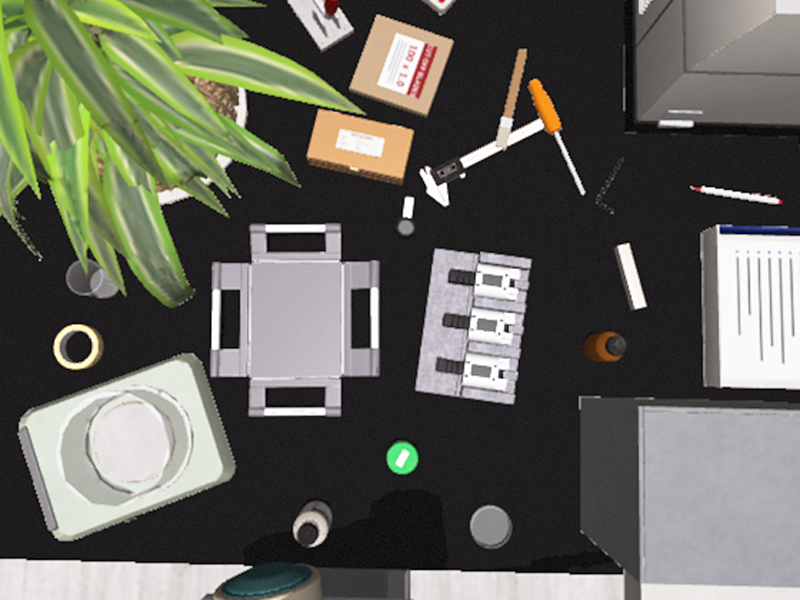

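The scene shows all three modules in the foam, with necks pointing left (+y) towards the tray. The top view, at 800x600, has the tray at about (296,320), the foam at about (473,326) and the bottle at about (606,346). I'll enlarge a crop next.

Run:
```python
import cv2
from rig import manip
im=manip.get_image("top")["img"][:,:,::-1]
cv2.imwrite("pics/crop0.png",cv2.resize(im[150:300,140:380],(800,500),interpolation=cv2.INTER_CUBIC))
```

```text
(no output)
```

View pics/crop0.png

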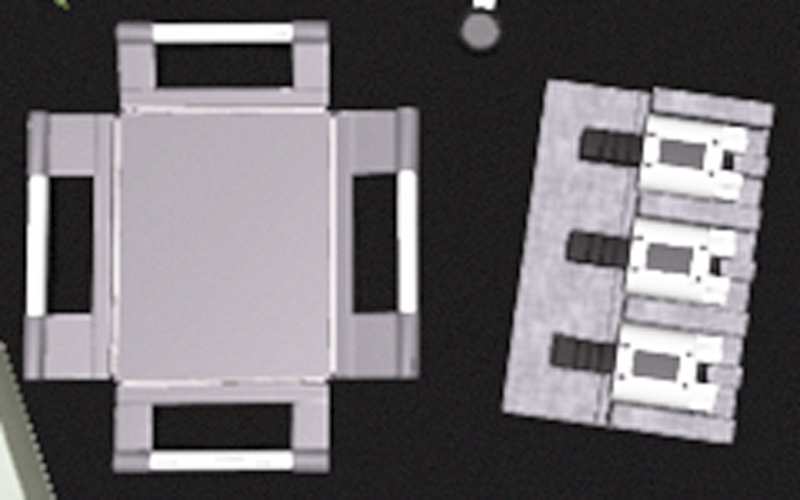

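```bash
cat > h.py <<'E'
import numpy as np, cv2
from rig import manip
from scipy.spatial.transform import Rotation as R
def rot(s): q=s["ee_rot"]; return R.from_quat([q[1],q[2],q[3],q[0]]).as_matrix()
def ray(K,c2w,u,v,z):
    d=c2w[:3,:3]@np.linalg.inv(K)@[u,v,1]; o=c2w[:3,3]; return o+d*(z-o[2])/d[2]
def delta(pos,Rt,s=None):
    "row numbers from the measured pose to target pos / rotation matrix"
    s=s or manip.get_state(); M=rot(s)
    d=M.T@(np.array(pos)-s["position"])/.25; a=R.from_matrix(M.T@Rt).as_rotvec()/(np.pi/2)
    return dict(zip(("dx","dy","dz","ax","ay","az"),np.r_[d,a].round(4)))
def down(yx):
    "tool pointing down, tool x axis at world angle yx"
    x=np.array([np.cos(yx),np.sin(yx),0]); z=np.array([0,0,-1.]); return np.c_[x,np.cross(z,x),z]
E
python3 - <<'E'
from h import *
d=manip.get_image("top"); c=np.linalg.inv(d["world_to_cam"])
P=lambda u,v,z: ray(d["mtx"],c,140+u*.3-.35,150+v*.3-.35,z)[:2]
t=[P(*p,.02) for p in((119,111),(330,111),(329,380),(117,380))]
print("tray",np.round(t,4),np.mean(t,0), [np.linalg.norm(t[i]-t[(i+1)%4]) for i in range(4)])
f=[P(547,80,.006),P(774,103,.034),P(733,442,.034),P(503,411,.006)]
print("foam",np.round(f,4),np.mean(f,0),[np.linalg.norm(f[i]-f[(i+1)%4]) for i in range(4)])
print([np.degrees(np.arctan2(*(a-b)[::-1])) for a,b in((f[0],f[3]),(f[1],f[2]),(f[0],f[1]),(t[0],t[3]),(t[1],t[2]))])
print("necks",[P(*p,.038) for p in((580,145),(567,247),(551,350))])
print(np.round(np.array(manip.get_image("wrist")["T_tool_cam"]),3))
E
```

```text
tray [[ 0.656   0.1015]
 [ 0.6598 -0.0363]
 [ 0.485  -0.0416]
 [ 0.4814  0.0945]] [0.57055927 0.02950778] [np.float64(0.13782466777297114), np.float64(0.17485143667306685), np.float64(0.1361474775202502), np.float64(0.17477168393715392)]
foam [[ 0.6869 -0.1786]
 [ 0.6704 -0.3235]
 [ 0.4532 -0.299 ]
 [ 0.4676 -0.1545]] [ 0.56954155 -0.23887784] [np.float64(0.14580596159128598), np.float64(0.21861117350416415), np.float64(0.14522818675090654), np.float64(0.22059445953754295)]
[np.float64(-6.281046129623272), np.float64(-6.434073189802283), np.float64(83.50437093206747), np.float64(2.310160939215711), np.float64(1.7602000491476706)]
necks [array([ 0.63910573, -0.19852511]), array([ 0.57344474, -0.19148032]), array([ 0.50794892, -0.182644  ])]
[[ 0.    -0.949 -0.314  0.081]
 [ 1.     0.001 -0.001 -0.001]
 [ 0.001 -0.314  0.949 -0.143]
 [ 0.     0.     0.     1.   ]]
```

```bash
cat >> h.py <<'E'
def Rz(a): return R.from_euler("z",a,degrees=True).as_matrix()
FO,FY=np.array([.5695,-.239,0]),-6.4
TO,TY=np.array([.5706,.0295,0]),2.0
def pose(o,yaw,p,th,back=.0187):
    "point p (frame o,yaw) lies 'back' behind the TCP; tool tilted th deg towards the frame's -y"
    B=np.array([[0,1,0],[1,0,0],[0,0,-1.]])
    M=Rz(yaw)@R.from_euler("x",-th,degrees=True).as_matrix()@B
    return o+Rz(yaw)@np.array(p)+M[:,2]*back, M
def plan(wps,n=5):
    "print calls of up to n rows; each call relative to its start pose"
    s=manip.get_state(); p0,M0=s["position"],rot(s)
    for i in range(0,len(wps),n):
        L=[]
        for p,M in wps[i:i+n]:
            d=M0.T@(p-p0)/.25; a=R.from_matrix(M0.T@M).as_rotvec()/(np.pi/2)
            L.append("{"+",".join(f'"{k}":{v:.3f}' for k,v in zip(("dx","dy","dz","ax","ay","az"),np.r_[d,a]) if abs(v)>=.0015)+"}")
        print(L if len(L)>1 else L[0]); p0,M0=wps[min(i+n,len(wps))-1]
E
python3 - <<'E'
from h import *
s=manip.get_state()
up=(np.array([.152,-.555,.33]),rot(s))
mid=(np.array([.35,-.40,.33]),Rz(35)@rot(s))
plan([up,mid,pose(FO,FY,[0,.0,.26],0,0),pose(FO,FY,[0,.0,.20],0,0)],1)
E
```

```text
{"dy":0.002,"dz":-0.396}
{"dx":0.927,"dy":-0.389,"az":-0.389}
{"dx":1.056,"dy":0.264,"dz":0.280,"az":-0.370}
{"dz":0.240}
```

```bash
python3 -m jog '[{"dz":-0.396},{"dz":-0.396},{"dz":-0.396}]'
python3 -m jog '[{"dx":0.55,"dy":-0.2,"az":-0.389},{"dx":0.55,"dy":-0.2,"az":-0.389},{"dx":0.55,"dy":-0.2,"az":-0.389},{"dx":0.55,"dy":-0.2,"az":-0.389},{"dx":0.55,"dy":-0.2,"az":-0.389}]'
python3 - <<'E'
from h import *
plan([pose(FO,FY,[0,.0,.26],0,0),pose(FO,FY,[0,.0,.20],0,0)],1)
E
```

```text
{"dx":1.945,"dy":-0.776,"dz":-0.116,"az":-0.759}
{"dz":0.240}schema error: expected keys dx, dy, dz, ax, ay, az, grip
schema error: expected keys dx, dy, dz, ax, ay, az, grip
```

```bash
sed -i 's/ if abs(v)>=.0015)+"}"/)+"}"/; s/{v:.3f}/{v:.3g}/' h.py; sed -i 's/np.r_\[d,a\])/np.r_[d,a].round(3)+0.)/' h.py
python3 -m jog '[{"dx":0,"dy":0,"dz":-0.396,"ax":0,"ay":0,"az":0,"grip":1},{"dx":0,"dy":0,"dz":-0.396,"ax":0,"ay":0,"az":0,"grip":1},{"dx":0,"dy":0,"dz":-0.396,"ax":0,"ay":0,"az":0,"grip":1}]'
python3 -m jog '[{"dx":0.55,"dy":-0.2,"dz":0,"ax":0,"ay":0,"az":-0.389,"grip":1},{"dx":0.55,"dy":-0.2,"dz":0,"ax":0,"ay":0,"az":-0.389,"grip":1},{"dx":0.55,"dy":-0.2,"dz":0,"ax":0,"ay":0,"az":-0.389,"grip":1},{"dx":0.55,"dy":-0.2,"dz":0,"ax":0,"ay":0,"az":-0.389,"grip":1},{"dx":0.55,"dy":-0.2,"dz":0,"ax":0,"ay":0,"az":-0.389,"grip":1}]'
python3 - <<'E'
from h import *
plan([pose(FO,FY,[0,.0,.26],0,0),pose(FO,FY,[0,.0,.20],0,0)],1)
E
```

```text
clock: 0.5
position: [0.1519, -0.5563, 0.3355]
ee_rot: [0.004, 0.991, 0.133, 0.0]
contact_force: [-0.3, -0.1, 0.6]
width: 0.0853
gripper_force: 0.0
clock: 0.92
position: [0.2746, -0.467, 0.3307]
ee_rot: [-0.0, 0.903, 0.43, 0.002]
contact_force: [-0.3, 0.1, -0.1]
width: 0.0853
gripper_force: 0.0
{"dx":1.45,"dy":0.341,"dz":0.287,"ax":0.001,"ay":-0.002,"az":-0.363}
{"dx":0,"dy":0,"dz":0.24,"ax":0,"ay":0,"az":0}
```

```bash
python3 -m jog '[{"dx":0.75,"dy":0.17,"dz":0.14,"ax":0,"ay":0,"az":0,"grip":1},{"dx":0.75,"dy":0.17,"dz":0.14,"ax":0,"ay":0,"az":0,"grip":1},{"dx":0.75,"dy":0.17,"dz":0.14,"ax":0,"ay":0,"az":0,"grip":1},{"dx":0.75,"dy":0.17,"dz":0.14,"ax":0,"ay":0,"az":0,"grip":1},{"dx":0.75,"dy":0.17,"dz":0.14,"ax":0,"ay":0,"az":0,"grip":1}]' >/dev/null
python3 -m jog '[{"dx":0.70,"dy":0.17,"dz":0.38,"ax":0,"ay":0,"az":-0.363,"grip":1},{"dx":0.70,"dy":0.17,"dz":0.38,"ax":0,"ay":0,"az":-0.363,"grip":1},{"dx":0.70,"dy":0.17,"dz":0.38,"ax":0,"ay":0,"az":-0.363,"grip":1},{"dx":0.70,"dy":0.17,"dz":0.38,"ax":0,"ay":0,"az":-0.363,"grip":1},{"dx":0.70,"dy":0.17,"dz":0.38,"ax":0,"ay":0,"az":-0.363,"grip":1}]'
python3 -m jog '[{"dx":0,"dy":0,"dz":0,"ax":0,"ay":0,"az":0,"grip":1},{"dx":0,"dy":0,"dz":0,"ax":0,"ay":0,"az":0,"grip":0.2}]'
python3 - <<'E'
from h import *
s=manip.get_state(); print(s["position"],s["qpos"])
d=manip.get_image("wrist"); cv2.imwrite("pics/w1.png",cv2.resize(d["img"][:,:,::-1],(800,600),interpolation=cv2.INTER_CUBIC))
np.savez("w1.npz",p=s["position"],M=rot(s),K=d["mtx"],T=d["T_tool_cam"]); print(d["mtx"])
E
```

```text
clock: 1.75
position: [0.5693, -0.2437, 0.1989]
ee_rot: [-0.0, 0.747, 0.665, 0.0]
contact_force: [0.7, 0.4, -1.1]
width: 0.0853
gripper_force: 0.0
clock: 1.92
position: [0.5683, -0.244, 0.1984]
ee_rot: [-0.002, 0.748, 0.663, -0.001]
contact_force: [-0.9, -0.1, -0.4]
width: 0.0753
gripper_force: 0.0
[ 0.56825855 -0.24404014  0.19844637] [-5.17831414e-01  3.61732105e-01  1.45932129e+00 -4.49495538e-04
  1.32414849e+00 -3.97475593e-01]
[[359.12321242   0.         279.57082952]
 [  0.         359.12321242 201.9445709 ]
 [  0.           0.           1.        ]]
```

View pics/w1.png

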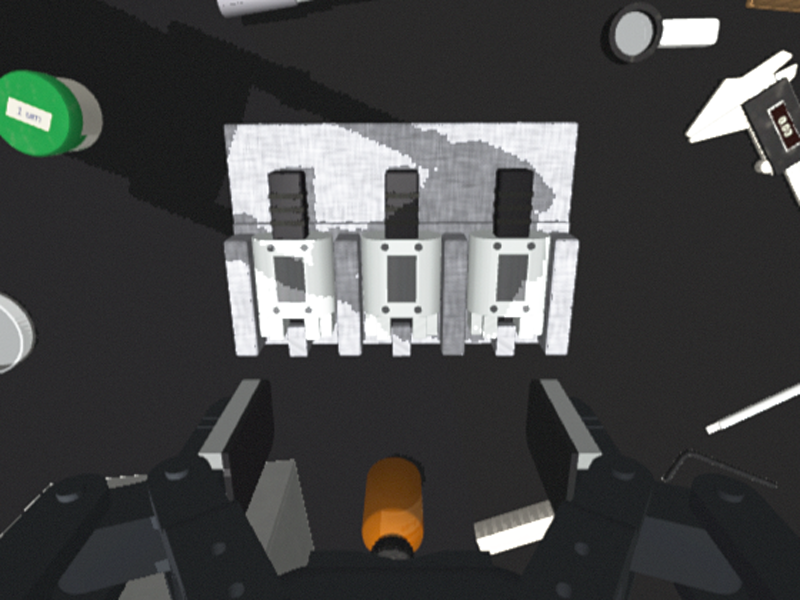

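The foam sits square in the wrist picture. The neck ends are at (288,171), (402,170) and (514,169). The foam corners are at (225,124), (578,122), (236,355) and (568,355). The bottle is at about (393,500), clear of the foam.

Run:
```python
from h import *
w=np.load("w1.npz"); c=np.eye(4); c[:3,:3]=w["M"]; c[:3,3]=w["p"]; c=c@w["T"]
P=lambda u,v,z: ray(w["K"],c,(u+.5)*.7-.5,(v+.5)*.7-.5,z)[:2]
f=np.array([P(225,124,.006),P(578,122,.006),P(568,355,.034),P(236,355,.034)])
print(f.round(4),f.mean(0),np.degrees(np.arctan2(*(f[1]-f[0])[::-1])),np.degrees(np.arctan2(*(f[2]-f[3])[::-1])),np.linalg.norm(f[1]-f[0]),np.linalg.norm(f[2]-f[1]))
n=np.array([P(288,171,.038),P(402,170,.038),P(514,169,.038)]);print(n)
for o,y in((FO,FY),(np.r_[f.mean(0),0],FY)): print([(Rz(-y)@(np.r_[q,0]-o))[:2].round(4) for q in n])
```

```text
[[ 0.4684 -0.1527]
 [ 0.687  -0.1778]
 [ 0.6697 -0.3227]
 [ 0.4521 -0.2969]] [ 0.56929028 -0.23753939] -6.558766924224925 -6.7579539123547825 0.219981068257397 0.1459371288213856
[[ 0.50940958 -0.1835551 ]
 [ 0.5751764  -0.19088117]
 [ 0.63960116 -0.19804775]]
[array([-0.0659,  0.0484]), array([0.0003, 0.0485]), array([0.0651, 0.0485])]
[array([-0.0655,  0.047 ]), array([0.0006, 0.047 ]), array([0.0655, 0.0471])]
```

```bash
sed -i 's/^FO,FY.*/FO,FY=np.array([.5694,-.2382,0]),-6.5/' h.py
python3 - <<'E'
from h import *
plan([pose(FO,FY,[.067,.034,.030],35,-.08),pose(FO,FY,[.067,.034,.030],35,-.02)],1)
E
```

```text
{"dx":0.351,"dy":0.269,"dz":0.416,"ax":-0.003,"ay":-0.389,"az":-0.005}
{"dx":0,"dy":0,"dz":0.24,"ax":0,"ay":0,"az":0}
```

```bash
python3 -m jog '[{"dx":0.351,"dy":0.269,"dz":0.416,"ax":-0.003,"ay":-0.389,"az":-0.005,"grip":0.1},{"dx":0.351,"dy":0.269,"dz":0.416,"ax":-0.003,"ay":-0.389,"az":-0.005,"grip":0.1},{"dx":0.351,"dy":0.269,"dz":0.416,"ax":-0.003,"ay":-0.389,"az":-0.005,"grip":0.1},{"dx":0.351,"dy":0.269,"dz":0.416,"ax":-0.003,"ay":-0.389,"az":-0.005,"grip":0.1},{"dx":0.351,"dy":0.269,"dz":0.416,"ax":-0.003,"ay":-0.389,"az":-0.005,"grip":0.1}]' >/dev/null
python3 -m jog '[{"dx":0,"dy":0,"dz":0.12,"ax":0,"ay":0,"az":0,"grip":0.1},{"dx":0,"dy":0,"dz":0.24,"ax":0,"ay":0,"az":0,"grip":0.1},{"dx":0,"dy":0,"dz":0.24,"ax":0,"ay":0,"az":0,"grip":0.1},{"dx":0,"dy":0,"dz":0.24,"ax":0,"ay":0,"az":0,"grip":0.1}]'
python3 - <<'E'
from h import *
s=manip.get_state(); print(s["qpos"])
plan([pose(FO,FY,[.067,.034,.030],35,.0155)],1)
d=manip.get_image("wrist"); cv2.imwrite("pics/w2.png",cv2.resize(d["img"][:,:,::-1],(800,600),interpolation=cv2.INTER_CUBIC))
E
```

```text
clock: 2.72
position: [0.6405, -0.2028, 0.047]
ee_rot: [0.2, 0.713, 0.634, -0.225]
contact_force: [0.1, -1.1, 0.6]
width: 0.0471
gripper_force: 0.0
[-0.09698472  0.61724832  1.61012669 -0.71936099  1.05752651  0.43081891]
{"dx":0.009,"dy":0.002,"dz":0.139,"ax":-0.001,"ay":0,"az":-0.002}
```

View pics/w2.png

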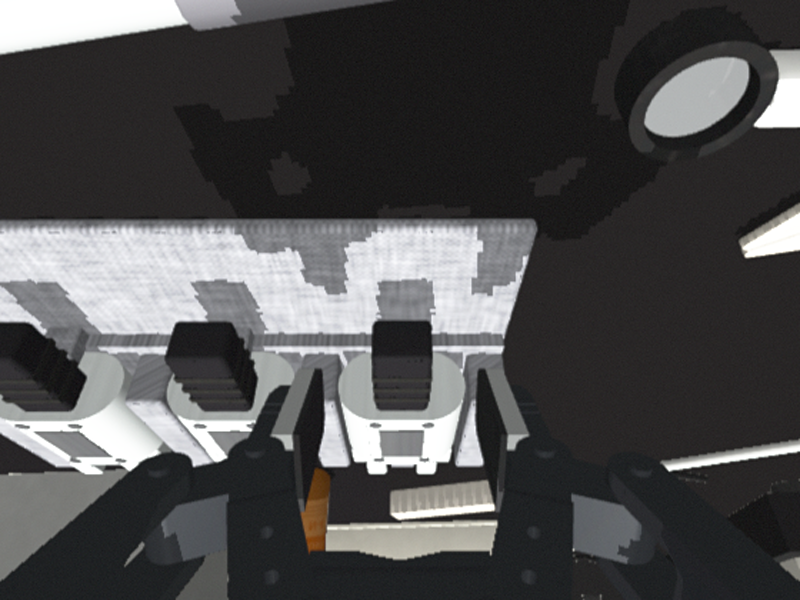

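The neck (374-431) is centred between the pads (about 322 to 478, centre 400), so I'll go in and close.

```bash
python3 -m jog '[{"dx":0.009,"dy":0.002,"dz":0.08,"ax":0,"ay":0,"az":0,"grip":0.1},{"dx":0.009,"dy":0.002,"dz":0.139,"ax":0,"ay":0,"az":0,"grip":0.1},{"dx":0.009,"dy":0.002,"dz":0.139,"ax":0,"ay":0,"az":0,"grip":0.1}]' 60
python3 -m jog '[{"dx":0,"dy":0,"dz":0,"ax":0,"ay":0,"az":0,"grip":-0.6},{"dx":0,"dy":0,"dz":0,"ax":0,"ay":0,"az":0,"grip":-0.8},{"dx":0,"dy":0,"dz":0,"ax":0,"ay":0,"az":0,"grip":-1},{"dx":0,"dy":0,"dz":0,"ax":0,"ay":0,"az":0,"grip":-1},{"dx":0,"dy":0,"dz":0,"ax":0,"ay":0,"az":0,"grip":-1}]' 80
python3 - <<'E'
from h import *
# current tool pose, rotated about nose bottom (foam x axis), then drawn along +y, then lifted
s=manip.get_state(); p,M=s["position"],rot(s)
piv=FO+Rz(FY)@np.array([.067,-.055,.012]); ax=Rz(FY)@np.array([1,0,0])
W=[]
def turn(a,sh): 
    Q=R.from_rotvec(ax*np.radians(a)).as_matrix(); return piv+Q@(p-piv)+Rz(FY)@np.array(sh),Q@M
for a in (6,12,18,24,28): W.append(turn(a,[0,0,0]))
for k in (1,2,3,4,5): W.append(turn(28+3*k,[0,.006*k,.001*k]))
for k in (1,2,3,4,5): W.append(turn(43,[0,.03+.004*k,.005+.03*k]))
plan(W)
E
```

```text
clock: 3.02
position: [0.6389, -0.2207, 0.0169]
ee_rot: [0.2, 0.713, 0.634, -0.225]
contact_force: [0.5, -0.0, 0.1]
width: 0.0473
gripper_force: 0.0
clock: 3.43
position: [0.6408, -0.2191, 0.0187]
ee_rot: [0.202, 0.712, 0.635, -0.224]
contact_force: [-0.2, -0.3, 4.1]
width: 0.0184
gripper_force: 78.5
['{"dx":-0.023,"dy":0,"dz":-0.025,"ax":0,"ay":0.067,"az":0}', '{"dx":-0.049,"dy":0,"dz":-0.048,"ax":0,"ay":0.133,"az":0}', '{"dx":-0.077,"dy":0,"dz":-0.068,"ax":0,"ay":0.2,"az":0.001}', '{"dx":-0.108,"dy":0,"dz":-0.085,"ax":0.001,"ay":0.267,"az":0.001}', '{"dx":-0.129,"dy":0.001,"dz":-0.094,"ax":0.001,"ay":0.311,"az":0.001}']
['{"dx":0.012,"dy":0,"dz":-0.02,"ax":0,"ay":0.033,"az":0}', '{"dx":0.023,"dy":0,"dz":-0.039,"ax":0,"ay":0.067,"az":0}', '{"dx":0.034,"dy":0,"dz":-0.058,"ax":0,"ay":0.1,"az":0}', '{"dx":0.044,"dy":0,"dz":-0.076,"ax":0,"ay":0.133,"az":0}', '{"dx":0.053,"dy":0,"dz":-0.093,"ax":0,"ay":0.167,"az":0}']
['{"dx":0.032,"dy":0,"dz":-0.117,"ax":0,"ay":0,"az":0}', '{"dx":0.065,"dy":0.001,"dz":-0.233,"ax":0,"ay":0,"az":0}', '{"dx":0.097,"dy":0.001,"dz":-0.35,"ax":0,"ay":0,"az":0}', '{"dx":0.13,"dy":0.001,"dz":-0.467,"ax":0,"ay":0,"az":0}', '{"dx":0.162,"dy":0.001,"dz":-0.583,"ax":0,"ay":0,"az":0}']
```

```bash
python3 -m jog '[{"dx":-0.023,"dy":0,"dz":-0.025,"ax":0,"ay":0.067,"az":0,"grip":-1},{"dx":-0.049,"dy":0,"dz":-0.048,"ax":0,"ay":0.133,"az":0,"grip":-1},{"dx":-0.077,"dy":0,"dz":-0.068,"ax":0,"ay":0.2,"az":0,"grip":-1},{"dx":-0.108,"dy":0,"dz":-0.085,"ax":0,"ay":0.267,"az":0,"grip":-1},{"dx":-0.129,"dy":0,"dz":-0.094,"ax":0,"ay":0.311,"az":0,"grip":-1}]'
python3 -m jog '[{"dx":0.012,"dy":0,"dz":-0.02,"ax":0,"ay":0.033,"az":0,"grip":-1},{"dx":0.023,"dy":0,"dz":-0.039,"ax":0,"ay":0.067,"az":0,"grip":-1},{"dx":0.034,"dy":0,"dz":-0.058,"ax":0,"ay":0.1,"az":0,"grip":-1},{"dx":0.044,"dy":0,"dz":-0.076,"ax":0,"ay":0.133,"az":0,"grip":-1},{"dx":0.053,"dy":0,"dz":-0.093,"ax":0,"ay":0.167,"az":0,"grip":-1}]'
python3 - <<'E'
from h import *
d=manip.get_image("scene"); cv2.imwrite("pics/s1.png",cv2.resize(d["img"][190:320,200:360,::-1],(800,650)[:2] if 0 else (738,600),interpolation=cv2.INTER_CUBIC))
E
```

```text
clock: 3.85
position: [0.6396, -0.2287, 0.0571]
ee_rot: [0.039, 0.746, 0.663, -0.04]
contact_force: [0.6, 9.5, 1.6]
width: 0.0187
gripper_force: 78.9
clock: 4.27
position: [0.6405, -0.2154, 0.077]
ee_rot: [-0.046, 0.744, 0.664, 0.054]
contact_force: [-0.9, 0.6, -1.2]
width: 0.0182
gripper_force: 78.3
```

View pics/s1.png

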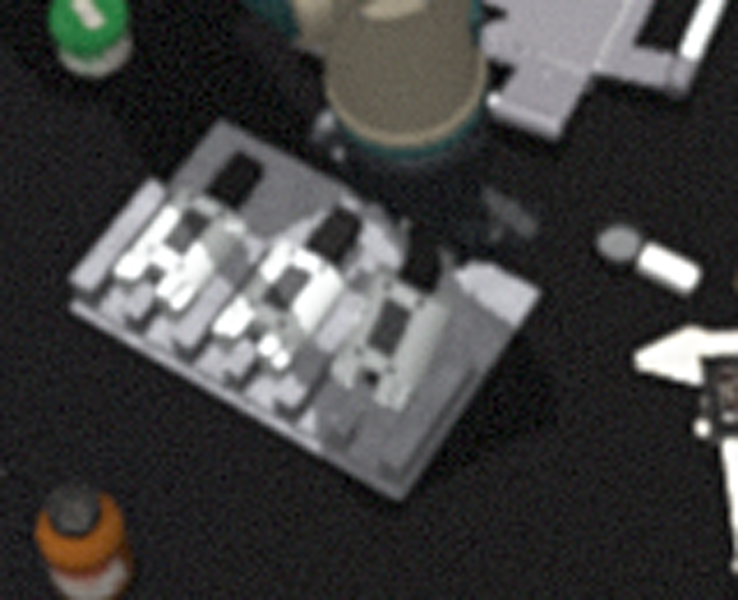

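Run:
```python
from h import *
b=.0155
plan([pose(FO,FY,[.067,.07,.20],-15,b),pose(TO,TY,[.057,-.07,.20],-48,b),pose(TO,TY,[.057,.02,.14],-55,b),pose(TO,TY,[.057,.02,.1125],-55,b)],1)
```

```text
{"dx":0.241,"dy":-0.005,"dz":-0.401,"ax":0.002,"ay":0.076,"az":-0.001}
{"dx":0.556,"dy":-0.124,"dz":0.13,"ax":0.05,"ay":0.366,"az":-0.082}
{"dx":0.07,"dy":0,"dz":0.428,"ax":0,"ay":0.078,"az":0}
{"dx":-0.09,"dy":0,"dz":0.063,"ax":0,"ay":0,"az":0}
```

```bash
python3 -m jog '[{"dx":0.05,"dy":0,"dz":-0.13,"ax":0,"ay":0,"az":0,"grip":-1},{"dx":0.241,"dy":-0.005,"dz":-0.401,"ax":0,"ay":0.076,"az":0,"grip":-1},{"dx":0.241,"dy":-0.005,"dz":-0.401,"ax":0,"ay":0.076,"az":0,"grip":-1},{"dx":0.241,"dy":-0.005,"dz":-0.401,"ax":0,"ay":0.076,"az":0,"grip":-1}]' >/dev/null
python3 -m jog '[{"dx":0.556,"dy":-0.124,"dz":0.13,"ax":0.05,"ay":0.366,"az":-0.082,"grip":-1},{"dx":0.556,"dy":-0.124,"dz":0.13,"ax":0.05,"ay":0.366,"az":-0.082,"grip":-1},{"dx":0.556,"dy":-0.124,"dz":0.13,"ax":0.05,"ay":0.366,"az":-0.082,"grip":-1},{"dx":0.556,"dy":-0.124,"dz":0.13,"ax":0.05,"ay":0.366,"az":-0.082,"grip":-1},{"dx":0.556,"dy":-0.124,"dz":0.13,"ax":0.05,"ay":0.366,"az":-0.082,"grip":-1}]'
python3 -m jog '[{"dx":0.07,"dy":0,"dz":0.428,"ax":0,"ay":0.078,"az":0,"grip":-1},{"dx":0.07,"dy":0,"dz":0.428,"ax":0,"ay":0.078,"az":0,"grip":-1},{"dx":0.07,"dy":0,"dz":0.428,"ax":0,"ay":0.078,"az":0,"grip":-1},{"dx":0.07,"dy":0,"dz":0.428,"ax":0,"ay":0.078,"az":0,"grip":-1}]'
python3 - <<'E'
from h import *
b=.0155
plan([pose(TO,TY,[.057,.02,.14],-55,b),pose(TO,TY,[.057,.02,.1125],-55,b)],1)
d=manip.get_image("scene"); a=d["img"][80:260,200:400,::-1]; a=cv2.resize(a,(660,594),interpolation=cv2.INTER_CUBIC)
cv2.imwrite("pics/s2.png",a)
E
```

```text
clock: 5.07
position: [0.6281, -0.0207, 0.1889]
ee_rot: [-0.294, 0.632, 0.659, 0.283]
contact_force: [-0.6, 0.1, -1.5]
width: 0.018
gripper_force: 78.6
clock: 5.4
position: [0.6229, 0.0704, 0.1254]
ee_rot: [-0.335, 0.616, 0.638, 0.317]
contact_force: [-0.3, -0.2, -1.0]
width: 0.0182
gripper_force: 78.6
{"dx":0.004,"dy":0.013,"dz":-0.034,"ax":-0.005,"ay":0,"az":-0.003}
{"dx":-0.09,"dy":0,"dz":0.063,"ax":0,"ay":0,"az":0}
```

View pics/s2.png

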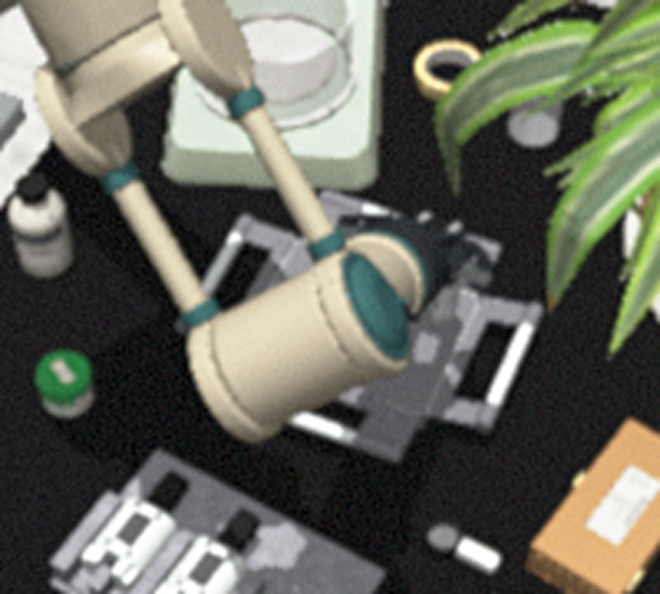

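```bash
python3 -m jog '[{"dx":-0.04,"dy":0.012,"dz":0,"ax":-0.005,"ay":0,"az":0,"grip":-1},{"dx":-0.07,"dy":0.012,"dz":0.018,"ax":-0.005,"ay":0,"az":0,"grip":-1},{"dx":-0.086,"dy":0.012,"dz":0.029,"ax":-0.005,"ay":0,"az":0,"grip":-1},{"dx":-0.086,"dy":0.012,"dz":0.029,"ax":-0.005,"ay":0,"az":0,"grip":-1}]'
python3 - <<'E'
from h import *
plan([pose(TO,TY,[.057,.02,.1125],-55,.0155),pose(TO,TY,[.057,.02,.110],-55,.0155)],1)
E
```

```text
clock: 5.78
position: [0.6298, 0.0583, 0.1066]
ee_rot: [-0.328, 0.618, 0.637, 0.323]
contact_force: [0.8, 0.5, -1.2]
width: 0.0184
gripper_force: 78.6
{"dx":0.004,"dy":-0.013,"dz":0.026,"ax":0.006,"ay":0.002,"az":0}
{"dx":-0.008,"dy":0,"dz":0.006,"ax":0,"ay":0,"az":0}
```

```bash
for i in 1 2 3; do case $i in *) python3 -m jog '[{"dx":-0.005,"dy":0,"dz":0.007,"ax":0,"ay":0,"az":0,"grip":-1},{"dx":-0.008,"dy":0,"dz":0.008,"ax":0,"ay":0,"az":0,"grip":-1}]' | egrep "position|contact";; esac; done
```

```text
position: [0.6302, 0.0596, 0.1055]
contact_force: [0.2, -2.1, 1.9]
position: [0.6305, 0.0608, 0.1054]
contact_force: [-1.4, -1.6, 10.0]
position: [0.6306, 0.0614, 0.1054]
contact_force: [-2.0, -6.2, 21.4]
```

```bash
python3 -m jog '[{"dx":0.014,"dy":0,"dz":-0.013,"ax":0,"ay":0,"az":0,"grip":-1},{"dx":0.014,"dy":0,"dz":-0.013,"ax":0,"ay":0,"az":0,"grip":-1}]' 20
python3 - <<'E'
from h import *
s=manip.get_state()
d=manip.get_image("wrist"); cv2.imwrite("pics/w3.png",cv2.resize(d["img"][:,:,::-1],(640,480)))
E
```

```text
clock: 6.45
position: [0.6304, 0.0598, 0.1055]
ee_rot: [-0.327, 0.618, 0.638, 0.324]
contact_force: [1.0, -1.2, 4.8]
width: 0.0186
gripper_force: 79.3
```

View pics/w3.png

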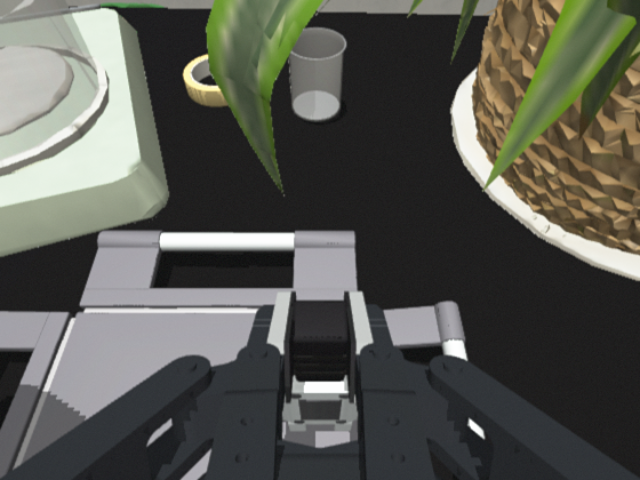

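The module stands on the tray floor in the grip, with its neck end at (320,310). Next I release it, back off and look.

```bash
python3 -m jog '[{"dx":0,"dy":0,"dz":0,"ax":0,"ay":0,"az":0,"grip":-0.4},{"dx":0,"dy":0,"dz":0,"ax":0,"ay":0,"az":0,"grip":-0.3},{"dx":0,"dy":0,"dz":0,"ax":0,"ay":0,"az":0,"grip":-0.1},{"dx":0,"dy":0,"dz":0,"ax":0,"ay":0,"az":0,"grip":-0.1},{"dx":0,"dy":0,"dz":0,"ax":0,"ay":0,"az":0,"grip":-0.1}]' 40
python3 -m jog '[{"dx":0,"dy":0,"dz":-0.1,"ax":0,"ay":0,"az":0,"grip":-0.1},{"dx":0,"dy":0,"dz":-0.25,"ax":0,"ay":0,"az":0,"grip":-0.1},{"dx":0,"dy":0,"dz":-0.4,"ax":0,"ay":0,"az":0,"grip":-0.1},{"dx":0,"dy":0,"dz":-0.4,"ax":0,"ay":0,"az":0,"grip":-0.1}]'
python3 - <<'E'
from h import *
s=manip.get_state()
d=manip.get_image("wrist"); cv2.imwrite("pics/w4.png",cv2.resize(d["img"][:,:,::-1],(800,600)))
np.savez("w4.npz",p=s["position"],M=rot(s),K=d["mtx"],T=d["T_tool_cam"])
E
```

```text
clock: 6.92
position: [0.6296, 0.0606, 0.1037]
ee_rot: [-0.329, 0.618, 0.637, 0.323]
contact_force: [0.8, -0.2, 0.9]
width: 0.0386
gripper_force: 0.0
clock: 7.25
position: [0.6345, -0.0268, 0.1646]
ee_rot: [-0.324, 0.618, 0.638, 0.325]
contact_force: [0.1, -0.9, 0.2]
width: 0.0385
gripper_force: 0.0
```

View pics/w4.png

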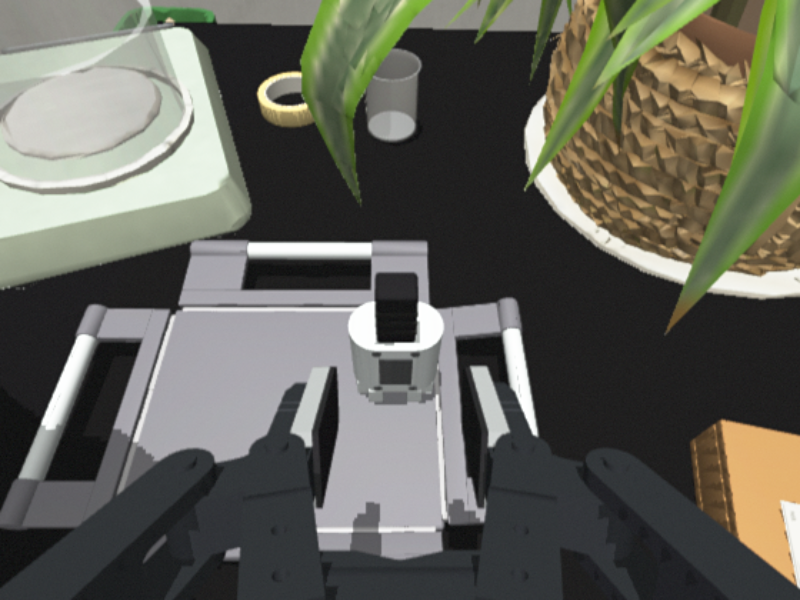

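The module stands upright on the tray floor, with its neck end centred at (397,279) and its body at (397,350). Other points: floor corner at (176,309), right hinge edge at (441,310) to (443,527), body base at about (397,398).

Run:
```python
from h import *
w=np.load("w4.npz"); c=np.eye(4); c[:3,:3]=w["M"]; c[:3,3]=w["p"]; c=c@w["T"]
P=lambda u,v,z: ray(w["K"],c,(u+.5)*.7-.5,(v+.5)*.7-.5,z)
for n,q in dict(tl=(176,309,.02),tr=(438,308,.02),br=(443,527,.02),l=(130,455,.02),neck=(397,279,.124),shoulder=(397,309,.084),base=(397,402,.02)).items():
    x=P(*q); print(n,x.round(4),(Rz(-TY)@(x-TO)).round(4))
plan([pose(TO,TY,[.057,.0,.22],-20,.01),pose(TO,TY,[.057,.1,.2],35,.01)],1)
```

```text
tl [0.4799 0.0978 0.02  ] [-0.0883  0.0714  0.02  ]
tr [0.6597 0.1047 0.02  ] [0.0917 0.072  0.02  ]
br [ 0.6596 -0.0356  0.02  ] [ 0.0866 -0.0682  0.02  ]
l [ 0.482  -0.0025  0.02  ] [-0.0896 -0.0289  0.02  ]
neck [0.6318 0.0495 0.124 ] [0.0619 0.0178 0.124 ]
shoulder [0.6319 0.0597 0.084 ] [0.0623 0.028  0.084 ]
base [0.6332 0.0344 0.02  ] [0.0628 0.0027 0.02  ]
{"dx":0.293,"dy":-0.016,"dz":0.085,"ax":0.01,"ay":-0.385,"az":-0.001}
{"dx":0.316,"dy":0,"dz":0.195,"ax":0,"ay":-0.611,"az":0}
```

Run:
```python
from h import *
w=np.load("w4.npz"); c=np.eye(4); c[:3,:3]=w["M"]; c[:3,3]=w["p"]; c=c@w["T"]
d=manip.get_image("top"); c2=np.linalg.inv(d["world_to_cam"])
f=lambda u,v:((u+.5)*.7-.5,(v+.5)*.7-.5)
for A,B in(((357,200),(175,303)),((357,200),(188,297)),((337,140),(183,285))):
    r1=c[:3,:3]@np.linalg.inv(w["K"])@[*f(*A),1]; r2=c2[:3,:3]@np.linalg.inv(d["mtx"])@[*f(*B),1]
    x=np.linalg.lstsq(np.c_[r1,-r2],c2[:3,3]-c[:3,3],rcond=None)[0]; print(c[:3,3]+r1*x[0],c2[:3,3]+r2*x[1])
for yy,th in ((.0173,40),):
    for g in (.10,.25): print(pose(TO,TY,[.061,yy,.112],th,.01-g)[0])
```

```text
[0.59474322 0.21803208 0.01088972] [0.59044516 0.21661995 0.00998498]
[0.59856015 0.18755131 0.04033155] [0.59712989 0.18707385 0.04002267]
[0.59186771 0.1640405  0.11314271] [0.60549153 0.16883251 0.11648102]
[0.62894011 0.10673397 0.180944  ]
[0.62557517 0.20309338 0.29585067]
```

```bash
sed -i 's/^TO,TY=.*/TO,TY=np.array([.5706,.0297,0]),1.7/' h.py
python3 - <<'E'
from h import *
plan([(np.array([.6310,.0606,.1037]),pose(TO,TY,[0,0,0],-55)[1]),pose(TO,TY,[.057,-.02,.122],-55,.0155),pose(TO,TY,[.057,-.05,.122],-55,.0155),pose(TO,TY,[.057,-.05,.1145],-55,.0155)],1)
E
```

```text
{"dx":0.002,"dy":0.002,"dz":0.407,"ax":0.005,"ay":0.002,"az":0.003}
{"dx":-0.053,"dy":-0.017,"dz":-0.141,"ax":0,"ay":0,"az":0}
{"dx":-0.069,"dy":0,"dz":-0.098,"ax":0,"ay":0,"az":0}
{"dx":-0.025,"dy":0,"dz":0.017,"ax":0,"ay":0,"az":0}
```

```bash
python3 -m jog '[{"dx":0.002,"dy":0.002,"dz":0.2,"ax":0.005,"ay":0.002,"az":0,"grip":-0.1},{"dx":0.002,"dy":0.002,"dz":0.34,"ax":0.005,"ay":0.002,"az":0,"grip":-0.1},{"dx":0.002,"dy":0.002,"dz":0.405,"ax":0.005,"ay":0.002,"az":0,"grip":-0.1},{"dx":0.002,"dy":0.002,"dz":0.405,"ax":0.005,"ay":0.002,"az":0,"grip":-0.5},{"dx":0.002,"dy":0.002,"dz":0.405,"ax":0.005,"ay":0.002,"az":0,"grip":-1}]' 60
python3 -m jog '[{"dx":0,"dy":0,"dz":0,"ax":0,"ay":0,"az":0,"grip":-1},{"dx":0,"dy":0,"dz":0,"ax":0,"ay":0,"az":0,"grip":-1},{"dx":0.033,"dy":0,"dz":-0.023,"ax":0,"ay":0,"az":0,"grip":-1},{"dx":0.033,"dy":0,"dz":-0.023,"ax":0,"ay":0,"az":0,"grip":-1}]'
python3 -m jog '[{"dx":-0.08,"dy":-0.01,"dz":-0.11,"ax":0,"ay":0,"az":0,"grip":-1},{"dx":-0.155,"dy":-0.017,"dz":-0.216,"ax":0,"ay":0,"az":0,"grip":-1},{"dx":-0.155,"dy":-0.017,"dz":-0.216,"ax":0,"ay":0,"az":0,"grip":-1}]'
python3 - <<'E'
from h import *
plan([pose(TO,TY,[.057,-.05,.1145],-55,.0155)],1)
E
```

```text
clock: 7.77
position: [0.6288, 0.0639, 0.1026]
ee_rot: [-0.334, 0.615, 0.638, 0.32]
contact_force: [-0.7, 1.1, -0.3]
width: 0.0192
gripper_force: 58.4
clock: 8.1
position: [0.6313, 0.0608, 0.1161]
ee_rot: [-0.33, 0.616, 0.639, 0.323]
contact_force: [0.2, -0.2, -0.5]
width: 0.0194
gripper_force: 58.4
clock: 8.35
position: [0.6301, -0.0112, 0.1127]
ee_rot: [-0.328, 0.618, 0.638, 0.322]
contact_force: [0.4, 0.1, -1.1]
width: 0.019
gripper_force: 58.9
{"dx":-0.011,"dy":-0.005,"dz":0.034,"ax":0.002,"ay":0.003,"az":0.003}
```

```bash
python3 -m jog '[{"dx":-0.012,"dy":-0.003,"dz":0.01,"ax":0,"ay":0,"az":0,"grip":-1},{"dx":-0.02,"dy":-0.005,"dz":0.018,"ax":0,"ay":0,"az":0,"grip":-1},{"dx":-0.024,"dy":-0.005,"dz":0.02,"ax":0,"ay":0,"az":0,"grip":-1},{"dx":-0.024,"dy":-0.005,"dz":0.02,"ax":0,"ay":0,"az":0,"grip":-1}]'
python3 -m jog '[{"dx":-0.002,"dy":0,"dz":0.002,"ax":0,"ay":0,"az":0,"grip":-1},{"dx":-0.002,"dy":0,"dz":0.002,"ax":0,"ay":0,"az":0,"grip":-0.4},{"dx":-0.002,"dy":0,"dz":0.002,"ax":0,"ay":0,"az":0,"grip":-0.1},{"dx":-0.002,"dy":0,"dz":0.002,"ax":0,"ay":0,"az":0,"grip":-0.1},{"dx":-0.002,"dy":0,"dz":0.002,"ax":0,"ay":0,"az":0,"grip":-0.1}]'
python3 -m jog '[{"dx":0,"dy":0,"dz":-0.1,"ax":0,"ay":0,"az":0,"grip":-0.1},{"dx":0,"dy":0,"dz":-0.25,"ax":0,"ay":0,"az":0,"grip":-0.1},{"dx":0,"dy":0,"dz":-0.4,"ax":0,"ay":0,"az":0,"grip":-0.1},{"dx":0,"dy":0,"dz":-0.4,"ax":0,"ay":0,"az":0,"grip":-0.1}]' >/dev/null
python3 - <<'E'
from h import *
plan([pose(TO,TY,[.057,-.05,.25],-20,.01),pose(TO,TY,[.057,-.0,.25],15,.01),pose(TO,TY,[.057,-.05,.113],35,-.06),pose(TO,TY,[.057,-.05,.113],35,.01)],1)
d=manip.get_image("wrist"); cv2.imwrite("pics/w5.png",cv2.resize(d["img"][:,:,::-1],(560,420)))
s=manip.get_state();np.savez("w5.npz",p=s["position"],M=rot(s),K=d["mtx"],T=d["T_tool_cam"])
E
```

```text
clock: 8.68
position: [0.6265, -0.0032, 0.1051]
ee_rot: [-0.332, 0.616, 0.638, 0.321]
contact_force: [-0.5, -0.2, -0.9]
width: 0.019
gripper_force: 58.9
clock: 9.1
position: [0.6271, -0.0039, 0.1049]
ee_rot: [-0.332, 0.616, 0.638, 0.322]
contact_force: [0.1, -0.2, -0.3]
width: 0.0383
gripper_force: 0.0
{"dx":0.423,"dy":-0.001,"dz":0.076,"ax":0.005,"ay":-0.385,"az":0.004}
{"dx":0.165,"dy":0,"dz":0.061,"ax":0,"ay":-0.389,"az":0}
{"dx":0.031,"dy":0,"dz":0.316,"ax":0,"ay":-0.222,"az":0}
{"dx":0,"dy":0,"dz":0.28,"ax":0,"ay":0,"az":0}
```

View pics/w5.png

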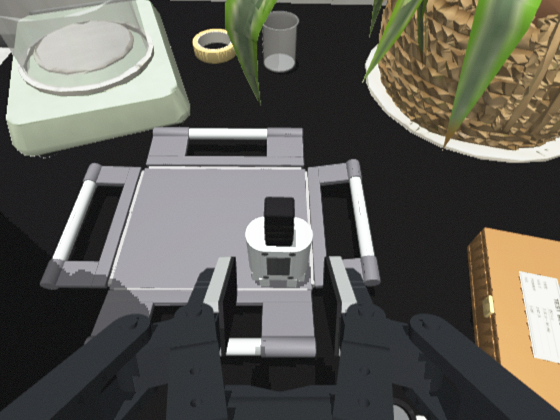

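The module stands near the right floor edge, with its neck end centred at (279,204).

```bash
python3 - <<'E'
from h import *
w=np.load("w5.npz"); c=np.eye(4); c[:3,:3]=w["M"]; c[:3,3]=w["p"]; c=c@w["T"]
x=ray(w["K"],c,279,204,.124); print(x,Rz(-TY)@(x-TO))
print(Rz(-TY)@(np.array([.6271,-.0039,.1049])-pose(TO,TY,[0,0,0],-55)[1][:,2]*.0155-TO))
E
python3 -m jog '[{"dx":0.16,"dy":0,"dz":0,"ax":0,"ay":-0.05,"az":0,"grip":-0.1},{"dx":0.3,"dy":0,"dz":0.05,"ax":0,"ay":-0.15,"az":0,"grip":-0.1},{"dx":0.42,"dy":0,"dz":0.076,"ax":0,"ay":-0.25,"az":0,"grip":-0.1},{"dx":0.42,"dy":0,"dz":0.076,"ax":0,"ay":-0.35,"az":0,"grip":-0.1},{"dx":0.42,"dy":0,"dz":0.076,"ax":0,"ay":-0.385,"az":0,"grip":-0.1}]' >/dev/null
python3 -m jog '[{"dx":0.165,"dy":0,"dz":0.061,"ax":0,"ay":-0.389,"az":0,"grip":-0.1},{"dx":0.165,"dy":0,"dz":0.061,"ax":0,"ay":-0.389,"az":0,"grip":-0.1},{"dx":0.165,"dy":0,"dz":0.061,"ax":0,"ay":-0.389,"az":0,"grip":-0.1},{"dx":0.165,"dy":0,"dz":0.061,"ax":0,"ay":-0.389,"az":0,"grip":-0.1},{"dx":0.165,"dy":0,"dz":0.061,"ax":0,"ay":-0.389,"az":0,"grip":-0.1}]'
python3 - <<'E'
from h import *
plan([pose(TO,TY,[.057,-.05,.113],35,-.06),pose(TO,TY,[.057,-.05,.113],35,.01)],1)
E
```

```text
[ 0.62883534 -0.02062413  0.124     ] [ 0.05671678 -0.0520296   0.124     ]
[ 0.05547835 -0.04795821  0.11379043]
clock: 10.32
position: [0.6247, 0.0355, 0.2392]
ee_rot: [0.085, 0.689, 0.715, -0.08]
contact_force: [-0.8, -0.2, -0.7]
width: 0.0383
gripper_force: 0.0
{"dx":-0.006,"dy":0.009,"dz":0.318,"ax":0.004,"ay":-0.24,"az":0.004}
{"dx":0,"dy":0,"dz":0.28,"ax":0,"ay":0,"az":0}
```

```bash
python3 -m jog '[{"dx":-0.006,"dy":0.006,"dz":0.05,"ax":0.004,"ay":-0.08,"az":0.004,"grip":-0.1},{"dx":-0.006,"dy":0.006,"dz":0.15,"ax":0.004,"ay":-0.16,"az":0.004,"grip":-0.1},{"dx":-0.006,"dy":0.006,"dz":0.26,"ax":0.004,"ay":-0.24,"az":0.004,"grip":-0.1},{"dx":-0.006,"dy":0.006,"dz":0.318,"ax":0.004,"ay":-0.24,"az":0.004,"grip":-0.1},{"dx":-0.006,"dy":0.006,"dz":0.318,"ax":0.004,"ay":-0.24,"az":0.004,"grip":-0.1}]'
python3 - <<'E'
from h import *
plan([pose(TO,TY,[.056,-.05,.113],35,.01)],1); print(manip.get_state()["qpos"])
E
```

```text
clock: 10.73
position: [0.6237, 0.0162, 0.1549]
ee_rot: [0.21, 0.663, 0.686, -0.213]
contact_force: [-0.1, 0.2, 0.3]
width: 0.0384
gripper_force: 0.0
{"dx":-0.019,"dy":0.016,"dz":0.257,"ax":-0.007,"ay":-0.002,"az":0.005}
[ 0.24082549  0.50110948  1.51204696 -0.608001    1.33514469  0.4152427 ]
```

```bash
python3 -m jog '[{"dx":-0.015,"dy":0.012,"dz":0.08,"ax":-0.005,"ay":0,"az":0.005,"grip":-0.1},{"dx":-0.019,"dy":0.014,"dz":0.17,"ax":-0.005,"ay":0,"az":0.005,"grip":-0.1},{"dx":-0.019,"dy":0.014,"dz":0.24,"ax":-0.005,"ay":0,"az":0.005,"grip":-0.1},{"dx":-0.019,"dy":0.014,"dz":0.257,"ax":-0.005,"ay":0,"az":0.005,"grip":-0.1},{"dx":-0.019,"dy":0.014,"dz":0.257,"ax":-0.005,"ay":0,"az":0.005,"grip":-0.1}]'
python3 - <<'E'
from h import *
plan([pose(TO,TY,[.056,-.05,.113],35,.01)],1)
E
```

```text
clock: 11.15
position: [0.6316, -0.0272, 0.1112]
ee_rot: [0.216, 0.668, 0.682, -0.206]
contact_force: [0.5, 0.5, -0.7]
width: 0.0386
gripper_force: 0.0
{"dx":0.024,"dy":-0.014,"dz":0.014,"ax":0.002,"ay":-0.003,"az":-0.007}
```

```bash
python3 -m jog '[{"dx":0.01,"dy":-0.007,"dz":0.014,"ax":0,"ay":0,"az":0,"grip":-0.1},{"dx":0.01,"dy":-0.007,"dz":0.014,"ax":0,"ay":0,"az":0,"grip":-0.5},{"dx":0.01,"dy":-0.007,"dz":0.014,"ax":0,"ay":0,"az":0,"grip":-1},{"dx":0.01,"dy":-0.007,"dz":0.014,"ax":0,"ay":0,"az":0,"grip":-1},{"dx":0.01,"dy":-0.007,"dz":0.014,"ax":0,"ay":0,"az":0,"grip":-1}]' 80
python3 - <<'E'
from h import *
s=manip.get_state(); print(rot(s)[:,2], s["position"])
# tray-frame axis, tilt th of tool now
z=Rz(-TY)@rot(s)[:,2]; th=np.degrees(np.arctan2(-z[1],-z[2])); print("th",th, "grip pt",Rz(-TY)@(s["position"]-rot(s)[:,2]*.01-TO))
b=.01
W=[pose(TO,TY,[.056,-.05,.15],35,b)]
W+=[pose(TO,TY,[.056,-.048+.003*k,.16-.003*k],35-6*k,b) for k in range(1,6)]
plan(W[:1],1); 
import h
E
```

```text
clock: 11.57
position: [0.6312, -0.0258, 0.1079]
ee_rot: [0.218, 0.668, 0.682, -0.204]
contact_force: [-0.5, 1.4, 3.7]
width: 0.0179
gripper_force: 79.8
[ 0.02390488 -0.5694079  -0.82170749] [ 0.63119968 -0.0258221   0.10790139]
th 34.74188758368152 grip pt [ 0.05885585 -0.05159676  0.11611847]
{"dx":-0.072,"dy":-0.01,"dz":-0.115,"ax":0.004,"ay":-0.003,"az":-0.007}
```

```bash
cat >> h.py <<'E'
def lay(x,y0,z0,th0,yf=-.044,b=.01):
    "lift, then tip the standing module towards -y while coming down"
    W=[pose(TO,TY,[x+(.0),y0,z0+.015],th0,b),pose(TO,TY,[x,y0,z0+.030],th0,b),pose(TO,TY,[x,y0,z0+.035],th0-2,b)]
    for k in range(1,15):
        P=2+6.0*k; W.append(pose(TO,TY,[x,y0+(yf-y0)*k/14,.0205+.096*np.cos(np.radians(P))+.03*np.sin(np.radians(P))*.5+.022],th0-P,b))
    plan(W)
E
python3 - <<'E'
from h import *
lay(.0575,-.051,.116,34.7)
E
```

```text
['{"dx":-0.032,"dy":-0.005,"dz":-0.05,"ax":0.004,"ay":0,"az":-0.007}', '{"dx":-0.066,"dy":-0.004,"dz":-0.1,"ax":0.004,"ay":0,"az":-0.007}', '{"dx":-0.076,"dy":-0.004,"dz":-0.116,"ax":0.005,"ay":0.023,"az":-0.006}', '{"dx":-0.044,"dy":-0.005,"dz":-0.08,"ax":0.005,"ay":0.089,"az":-0.006}', '{"dx":-0.038,"dy":-0.005,"dz":-0.081,"ax":0.005,"ay":0.156,"az":-0.006}']
['{"dx":0.008,"dy":0,"dz":0.004,"ax":0,"ay":0.067,"az":0}', '{"dx":0.018,"dy":0,"dz":0.012,"ax":0,"ay":0.133,"az":0}', '{"dx":0.028,"dy":0,"dz":0.024,"ax":0,"ay":0.2,"az":0}', '{"dx":0.041,"dy":0,"dz":0.038,"ax":0,"ay":0.267,"az":0}', '{"dx":0.054,"dy":0,"dz":0.056,"ax":0,"ay":0.333,"az":0}']
['{"dx":0.002,"dy":0,"dz":0.025,"ax":0,"ay":0.067,"az":0}', '{"dx":0.004,"dy":0,"dz":0.053,"ax":0,"ay":0.133,"az":0}', '{"dx":0.005,"dy":0,"dz":0.083,"ax":0,"ay":0.2,"az":0}', '{"dx":0.005,"dy":0,"dz":0.115,"ax":0,"ay":0.267,"az":0}', '{"dx":0.005,"dy":0,"dz":0.149,"ax":0,"ay":0.333,"az":0}']
['{"dx":-0.018,"dy":0,"dz":0.03,"ax":0,"ay":0.067,"az":0}', '{"dx":-0.037,"dy":0,"dz":0.061,"ax":0,"ay":0.133,"az":0}']
```

```bash
python3 -m jog '[{"dx":-0.032,"dy":-0.005,"dz":-0.05,"ax":0.004,"ay":0,"az":-0.007,"grip":-1},{"dx":-0.066,"dy":-0.004,"dz":-0.1,"ax":0.004,"ay":0,"az":-0.007,"grip":-1},{"dx":-0.076,"dy":-0.004,"dz":-0.116,"ax":0.005,"ay":0.023,"az":-0.006,"grip":-1},{"dx":-0.044,"dy":-0.005,"dz":-0.08,"ax":0.005,"ay":0.089,"az":-0.006,"grip":-1},{"dx":-0.038,"dy":-0.005,"dz":-0.081,"ax":0.005,"ay":0.156,"az":-0.006,"grip":-1}]' >/dev/null
python3 -m jog '[{"dx":0.008,"dy":0,"dz":0.004,"ax":0,"ay":0.067,"az":0,"grip":-1},{"dx":0.018,"dy":0,"dz":0.012,"ax":0,"ay":0.133,"az":0,"grip":-1},{"dx":0.028,"dy":0,"dz":0.024,"ax":0,"ay":0.2,"az":0,"grip":-1},{"dx":0.041,"dy":0,"dz":0.038,"ax":0,"ay":0.267,"az":0,"grip":-1},{"dx":0.054,"dy":0,"dz":0.056,"ax":0,"ay":0.333,"az":0,"grip":-1}]' >/dev/null
python3 -m jog '[{"dx":0.002,"dy":0,"dz":0.025,"ax":0,"ay":0.067,"az":0,"grip":-1},{"dx":0.004,"dy":0,"dz":0.053,"ax":0,"ay":0.133,"az":0,"grip":-1},{"dx":0.005,"dy":0,"dz":0.083,"ax":0,"ay":0.2,"az":0,"grip":-1},{"dx":0.005,"dy":0,"dz":0.115,"ax":0,"ay":0.267,"az":0,"grip":-1},{"dx":0.005,"dy":0,"dz":0.149,"ax":0,"ay":0.333,"az":0,"grip":-1}]'
python3 -m jog '[{"dx":-0.018,"dy":0,"dz":0.03,"ax":0,"ay":0.067,"az":0,"grip":-1},{"dx":-0.037,"dy":0,"dz":0.061,"ax":0,"ay":0.133,"az":0,"grip":-1},{"dx":-0.037,"dy":0,"dz":0.061,"ax":0,"ay":0.133,"az":0,"grip":-1}]'
python3 - <<'E'
from h import *
plan([pose(TO,TY,[.057,-.044,.050],34.7-86,.01),pose(TO,TY,[.057,-.044,.037],34.7-87,.01)],1)
d=manip.get_image("wrist"); cv2.imwrite("pics/w6.png",d["img"][:,:,::-1])
E
```

```text
clock: 12.82
position: [0.6292, -0.0086, 0.0748]
ee_rot: [-0.241, 0.656, 0.675, 0.235]
contact_force: [0.9, 0.5, -2.9]
width: 0.0177
gripper_force: 79.5
clock: 13.07
position: [0.6267, -0.008, 0.0501]
ee_rot: [-0.314, 0.631, 0.644, 0.299]
contact_force: [-1.0, 0.3, -3.0]
width: 0.0183
gripper_force: 79.5
{"dx":-0.012,"dy":0.008,"dz":0.026,"ax":-0.002,"ay":-0.001,"az":-0.007}
{"dx":-0.04,"dy":0,"dz":0.033,"ax":0,"ay":0.011,"az":0}
```

View pics/w6.png

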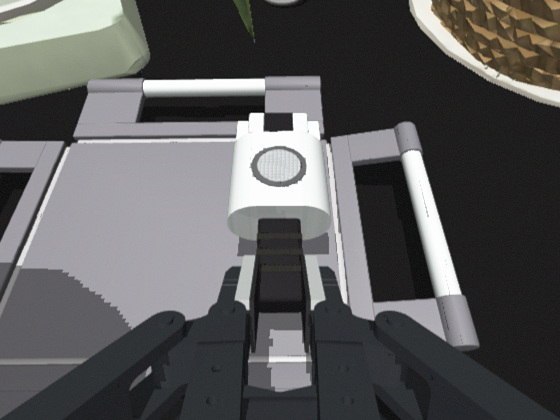

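The module is window side up over its slot, with its nose at (279,120) and the floor edges at about (335,140) on the right and v=140 at the top. Lower and release.

```bash
python3 -m jog '[{"dx":-0.012,"dy":0.005,"dz":0.026,"ax":0,"ay":0,"az":-0.004,"grip":-1},{"dx":-0.03,"dy":0.005,"dz":0.04,"ax":0,"ay":0.005,"az":-0.004,"grip":-1},{"dx":-0.05,"dy":0.005,"dz":0.056,"ax":0,"ay":0.011,"az":-0.004,"grip":-1},{"dx":-0.05,"dy":0.005,"dz":0.056,"ax":0,"ay":0.011,"az":-0.004,"grip":-1}]'
python3 - <<'E'
from h import *
plan([pose(TO,TY,[.057,-.044,.037],34.7-87,.01)],1)
E
```

```text
clock: 13.45
position: [0.6292, -0.0011, 0.038]
ee_rot: [-0.315, 0.623, 0.647, 0.306]
contact_force: [-0.9, 0.2, -1.0]
width: 0.0175
gripper_force: 79.5
{"dx":-0.031,"dy":-0.003,"dz":0.006,"ax":-0.001,"ay":0.002,"az":0.004}
```

```bash
python3 -m jog '[{"dx":-0.012,"dy":0,"dz":0.0,"ax":0,"ay":0,"az":0,"grip":-1},{"dx":-0.02,"dy":0,"dz":0.004,"ax":0,"ay":0,"az":0,"grip":-1},{"dx":-0.02,"dy":0,"dz":0.004,"ax":0,"ay":0,"az":0,"grip":-1}]'
python3 - <<'E'
from h import *
plan([pose(TO,TY,[.057,-.044,.037],34.7-87,.01)],1)
E
```

```text
clock: 13.7
position: [0.6298, -0.0039, 0.0346]
ee_rot: [-0.315, 0.623, 0.646, 0.308]
contact_force: [-1.0, -0.3, 1.2]
width: 0.0178
gripper_force: 79.7
{"dx":-0.014,"dy":-0.005,"dz":0.007,"ax":0,"ay":0,"az":0.004}
```

```bash
python3 -m jog '[{"dx":-0.01,"dy":0,"dz":0.006,"ax":0,"ay":0,"az":0,"grip":-1},{"dx":-0.01,"dy":0,"dz":0.006,"ax":0,"ay":0,"az":0,"grip":-1}]' | egrep "pos|cont"
python3 -m jog '[{"dx":0,"dy":0,"dz":0,"ax":0,"ay":0,"az":0,"grip":-0.5},{"dx":0,"dy":0,"dz":0,"ax":0,"ay":0,"az":0,"grip":-0.25},{"dx":0,"dy":0,"dz":0,"ax":0,"ay":0,"az":0,"grip":-0.25},{"dx":0,"dy":0,"dz":0,"ax":0,"ay":0,"az":0,"grip":-0.25}]' | egrep "pos|cont|wid"
python3 -m jog '[{"dx":0,"dy":0,"dz":-0.12,"ax":0,"ay":0,"az":0,"grip":-0.2},{"dx":0,"dy":0,"dz":-0.28,"ax":0,"ay":0,"az":0,"grip":0},{"dx":0,"dy":0,"dz":-0.44,"ax":0,"ay":0,"az":0,"grip":0.1},{"dx":0,"dy":0,"dz":-0.44,"ax":0,"ay":0,"az":0,"grip":0.1}]'
python3 - <<'E'
from h import *
# next: middle module (foam x=0)
plan([pose(FO,FY,[.0,.03,.20],0,.0),pose(FO,FY,[0,.034,.030],35,-.09),pose(FO,FY,[0,.034,.030],35,-.02)],1)
d=manip.get_image("wrist"); cv2.imwrite("pics/w7.png",d["img"][:,:,::-1])
s=manip.get_state();np.savez("w7.npz",p=s["position"],M=rot(s),K=d["mtx"],T=d["T_tool_cam"])
E
```

```text
position: [0.6298, -0.0042, 0.0323]
contact_force: [-0.9, -2.1, 6.8]
position: [0.6297, -0.0048, 0.0305]
contact_force: [-0.1, -1.0, 0.2]
width: 0.0316
clock: 14.53
position: [0.6354, -0.098, 0.1016]
ee_rot: [-0.309, 0.625, 0.647, 0.308]
contact_force: [0.8, -0.1, -0.4]
width: 0.0468
gripper_force: 0.0
{"dx":0.043,"dy":-0.258,"dz":-0.587,"ax":-0.034,"ay":-0.575,"az":0.088}
{"dx":0.222,"dy":0,"dz":0.385,"ax":0,"ay":-0.389,"az":0}
{"dx":0,"dy":0,"dz":0.28,"ax":0,"ay":0,"az":0}
```

```bash
python3 -m jog '[{"dx":0.043,"dy":-0.258,"dz":-0.587,"ax":-0.022,"ay":-0.37,"az":0.056,"grip":0.1},{"dx":0.043,"dy":-0.258,"dz":-0.587,"ax":-0.022,"ay":-0.37,"az":0.056,"grip":0.1},{"dx":0.043,"dy":-0.258,"dz":-0.587,"ax":-0.022,"ay":-0.37,"az":0.056,"grip":0.1},{"dx":0.043,"dy":-0.258,"dz":-0.587,"ax":-0.022,"ay":-0.37,"az":0.056,"grip":0.1},{"dx":0.043,"dy":-0.258,"dz":-0.587,"ax":-0.022,"ay":-0.37,"az":0.056,"grip":0.1}]'
python3 - <<'E'
from h import *
plan([pose(FO,FY,[0,.034,.030],10,-.13),pose(FO,FY,[0,.034,.030],35,-.04)],1)
E
```

```text
clock: 15.0
position: [0.5714, -0.2076, 0.2014]
ee_rot: [-0.112, 0.72, 0.676, 0.111]
contact_force: [0.5, 0.4, -0.1]
width: 0.0467
gripper_force: 0.0
{"dx":0.044,"dy":0.013,"dz":0.197,"ax":-0.01,"ay":-0.313,"az":0.033}
{"dx":0.068,"dy":0,"dz":0.375,"ax":0,"ay":-0.278,"az":0}
```

```bash
python3 -m jog '[{"dx":0.044,"dy":0.013,"dz":0.1,"ax":-0.01,"ay":-0.313,"az":0.033,"grip":0.1},{"dx":0.044,"dy":0.013,"dz":0.197,"ax":-0.01,"ay":-0.313,"az":0.033,"grip":0.1},{"dx":0.044,"dy":0.013,"dz":0.197,"ax":-0.01,"ay":-0.313,"az":0.033,"grip":0.1},{"dx":0.044,"dy":0.013,"dz":0.197,"ax":-0.01,"ay":-0.313,"az":0.033,"grip":0.1}]' >/dev/null
python3 -m jog '[{"dx":0.068,"dy":0,"dz":0.1,"ax":0,"ay":-0.1,"az":0,"grip":0.1},{"dx":0.068,"dy":0,"dz":0.2,"ax":0,"ay":-0.2,"az":0,"grip":0.1},{"dx":0.068,"dy":0,"dz":0.3,"ax":0,"ay":-0.278,"az":0,"grip":0.1},{"dx":0.068,"dy":0,"dz":0.375,"ax":0,"ay":-0.278,"az":0,"grip":0.1},{"dx":0.068,"dy":0,"dz":0.375,"ax":0,"ay":-0.278,"az":0,"grip":0.1}]'
python3 - <<'E'
from h import *
plan([pose(FO,FY,[0,.034,.030],35,-.015),pose(FO,FY,[0,.034,.030],35,.0155)],1)
d=manip.get_image("wrist"); g=cv2.cvtColor(d["img"],cv2.COLOR_RGB2GRAY)
# neck columns: dark run around image centre vs white foam, at several rows; and pads
for v in range(150,260,15):
    r=g[v]<75; e=np.flatnonzero(np.diff(r.astype(int))); print(v,[int(x) for x in e if 150<x<430])
E
```

```text
clock: 15.75
position: [0.57, -0.1709, 0.051]
ee_rot: [0.19, 0.708, 0.642, -0.227]
contact_force: [-0.6, 1.0, -1.5]
width: 0.0468
gripper_force: 0.0
{"dx":-0.061,"dy":0.028,"dz":0.083,"ax":-0.008,"ay":-0.007,"az":0.013}
{"dx":0,"dy":0,"dz":0.122,"ax":0,"ay":0,"az":0}
150 []
165 []
180 [280, 283, 285]
195 []
210 []
225 []
240 [153, 155]
255 [191, 277, 315]
```

```bash
python3 -m jog '[{"dx":-0.03,"dy":0.014,"dz":0.04,"ax":-0.004,"ay":0,"az":0.006,"grip":0.1},{"dx":-0.045,"dy":0.02,"dz":0.06,"ax":-0.005,"ay":0,"az":0.01,"grip":0.1},{"dx":-0.045,"dy":0.02,"dz":0.06,"ax":-0.005,"ay":0,"az":0.01,"grip":0.1}]'|grep pos
python3 - <<'E'
from h import *
plan([pose(FO,FY,[0,.034,.030],35,-.015),pose(FO,FY,[0,.034,.030],35,.0155)],1)
d=manip.get_image("wrist"); g=cv2.cvtColor(d["img"],cv2.COLOR_RGB2GRAY); cv2.imwrite("pics/w8.png",g)
for v in range(210,320,10):
    r=g[v]<60; e=np.flatnonzero(np.diff(r.astype(int))); print(v,[int(x) for x in e if 180<x<380])
E
```

```text
position: [0.578, -0.1963, 0.0536]
{"dx":0.025,"dy":-0.016,"dz":0.037,"ax":0.003,"ay":-0.007,"az":-0.008}
{"dx":0,"dy":0,"dz":0.122,"ax":0,"ay":0,"az":0}
210 []
220 [254, 294]
230 [253, 295]
240 [254, 295]
250 [254, 294]
260 [219, 225, 287, 288, 292, 293, 334, 339]
270 [195, 202, 215, 226, 257, 292, 333, 343, 361, 362]
280 [186, 198, 212, 225, 333, 346, 360, 373]
290 [181, 194, 209, 226, 332, 350, 364, 377]
300 [190, 205, 225, 333, 353, 368]
310 [197, 205, 223, 238, 241, 333, 353, 361]
```

```bash
python3 -m jog '[{"dx":0.025,"dy":-0.011,"dz":0.05,"ax":0.003,"ay":-0.007,"az":-0.006,"grip":0.1},{"dx":0.025,"dy":-0.011,"dz":0.1,"ax":0.003,"ay":-0.007,"az":-0.006,"grip":0.1},{"dx":0.025,"dy":-0.011,"dz":0.14,"ax":0.003,"ay":-0.007,"az":-0.006,"grip":0.1},{"dx":0.025,"dy":-0.011,"dz":0.14,"ax":0.003,"ay":-0.007,"az":-0.006,"grip":0.1},{"dx":0.025,"dy":-0.011,"dz":0.14,"ax":0.003,"ay":-0.007,"az":-0.006,"grip":0.1}]' 60
python3 - <<'E'
from h import *
plan([pose(FO,FY,[0,.034,.030],35,.0155)],1)
E
```

```text
clock: 16.52
position: [0.5727, -0.2086, 0.0193]
ee_rot: [0.199, 0.712, 0.635, -0.225]
contact_force: [0.4, 0.9, 0.9]
width: 0.0473
gripper_force: 0.0
{"dx":-0.011,"dy":0,"dz":0.017,"ax":-0.002,"ay":0,"az":0}
```

Good. Close, then the same pivot, draw and lift.

```bash
python3 -m jog '[{"dx":-0.008,"dy":0,"dz":0.014,"ax":0,"ay":0,"az":0,"grip":-0.6},{"dx":-0.008,"dy":0,"dz":0.014,"ax":0,"ay":0,"az":0,"grip":-0.8},{"dx":-0.008,"dy":0,"dz":0.014,"ax":0,"ay":0,"az":0,"grip":-1},{"dx":-0.008,"dy":0,"dz":0.014,"ax":0,"ay":0,"az":0,"grip":-1},{"dx":-0.008,"dy":0,"dz":0.014,"ax":0,"ay":0,"az":0,"grip":-1}]' 80
python3 -m jog '[{"dx":-0.023,"dy":0,"dz":-0.025,"ax":0,"ay":0.067,"az":0,"grip":-1},{"dx":-0.049,"dy":0,"dz":-0.048,"ax":0,"ay":0.133,"az":0,"grip":-1},{"dx":-0.077,"dy":0,"dz":-0.068,"ax":0,"ay":0.2,"az":0,"grip":-1},{"dx":-0.108,"dy":0,"dz":-0.085,"ax":0,"ay":0.267,"az":0,"grip":-1},{"dx":-0.129,"dy":0,"dz":-0.094,"ax":0,"ay":0.311,"az":0,"grip":-1}]'
python3 -m jog '[{"dx":0.012,"dy":0,"dz":-0.02,"ax":0,"ay":0.033,"az":0,"grip":-1},{"dx":0.023,"dy":0,"dz":-0.039,"ax":0,"ay":0.067,"az":0,"grip":-1},{"dx":0.034,"dy":0,"dz":-0.058,"ax":0,"ay":0.1,"az":0,"grip":-1},{"dx":0.044,"dy":0,"dz":-0.076,"ax":0,"ay":0.133,"az":0,"grip":-1},{"dx":0.053,"dy":0,"dz":-0.093,"ax":0,"ay":0.167,"az":0,"grip":-1}]'
python3 -m jog '[{"dx":0.05,"dy":0,"dz":-0.13,"ax":0,"ay":0,"az":0,"grip":-1},{"dx":0.241,"dy":-0.005,"dz":-0.401,"ax":0,"ay":0.076,"az":0,"grip":-1},{"dx":0.241,"dy":-0.005,"dz":-0.401,"ax":0,"ay":0.076,"az":0,"grip":-1},{"dx":0.241,"dy":-0.005,"dz":-0.401,"ax":0,"ay":0.076,"az":0,"grip":-1},{"dx":0.241,"dy":-0.005,"dz":-0.401,"ax":0,"ay":0.076,"az":0,"grip":-1}]'
python3 - <<'E'
from h import *
b=.0155
plan([pose(TO,TY,[.0,-.07,.19],-48,b),pose(TO,TY,[.0,-.05,.145],-55,b),pose(TO,TY,[.0,-.05,.1145],-55,b)],1)
d=manip.get_image("top")["img"]; cv2.imwrite("pics/t2.png",d[:,:,::-1])
E
```

```text
clock: 16.93
position: [0.573, -0.2115, 0.0183]
ee_rot: [0.2, 0.711, 0.635, -0.225]
contact_force: [-0.0, -0.7, 1.5]
width: 0.0184
gripper_force: 78.2
clock: 17.35
position: [0.5722, -0.2223, 0.057]
ee_rot: [0.038, 0.746, 0.664, -0.042]
contact_force: [1.2, 5.9, -1.3]
width: 0.0186
gripper_force: 80.4
clock: 17.77
position: [0.5732, -0.2078, 0.0773]
ee_rot: [-0.048, 0.744, 0.664, 0.052]
contact_force: [0.4, -0.8, -2.4]
width: 0.0183
gripper_force: 80.2
clock: 18.18
position: [0.5784, -0.1629, 0.1868]
ee_rot: [-0.084, 0.739, 0.661, 0.096]
contact_force: [0.0, -1.8, -0.9]
width: 0.0186
gripper_force: 80.4
{"dx":0.506,"dy":-0.084,"dz":0.162,"ax":0.049,"ay":0.37,"az":-0.077}
{"dx":-0.073,"dy":0,"dz":0.179,"ax":0,"ay":0.078,"az":0}
{"dx":-0.1,"dy":0,"dz":0.07,"ax":0,"ay":0,"az":0}
```

```bash
python3 -m jog '[{"dx":0.506,"dy":-0.084,"dz":0.162,"ax":0.049,"ay":0.37,"az":-0.077,"grip":-1},{"dx":0.506,"dy":-0.084,"dz":0.162,"ax":0.049,"ay":0.37,"az":-0.077,"grip":-1},{"dx":0.506,"dy":-0.084,"dz":0.162,"ax":0.049,"ay":0.37,"az":-0.077,"grip":-1},{"dx":0.506,"dy":-0.084,"dz":0.162,"ax":0.049,"ay":0.37,"az":-0.077,"grip":-1},{"dx":0.506,"dy":-0.084,"dz":0.162,"ax":0.049,"ay":0.37,"az":-0.077,"grip":-1}]' >/dev/null
python3 -m jog '[{"dx":-0.073,"dy":0,"dz":0.179,"ax":0,"ay":0.078,"az":0,"grip":-1},{"dx":-0.073,"dy":0,"dz":0.179,"ax":0,"ay":0.078,"az":0,"grip":-1},{"dx":-0.073,"dy":0,"dz":0.179,"ax":0,"ay":0.078,"az":0,"grip":-1},{"dx":-0.073,"dy":0,"dz":0.179,"ax":0,"ay":0.078,"az":0,"grip":-1}]'
python3 - <<'E'
from h import *
b=.0155
plan([pose(TO,TY,[.0,-.05,.1145],-55,b)],1)
E
```

```text
clock: 18.98
position: [0.5701, -0.0067, 0.1348]
ee_rot: [-0.335, 0.618, 0.634, 0.321]
contact_force: [-0.2, 0.2, -0.4]
width: 0.0186
gripper_force: 80.3
{"dx":-0.098,"dy":0.007,"dz":0.064,"ax":-0.002,"ay":-0.003,"az":-0.004}
```

```bash
python3 -m jog '[{"dx":-0.04,"dy":0.003,"dz":0.03,"ax":0,"ay":0,"az":0,"grip":-1},{"dx":-0.07,"dy":0.005,"dz":0.05,"ax":0,"ay":0,"az":0,"grip":-1},{"dx":-0.088,"dy":0.005,"dz":0.058,"ax":0,"ay":0,"az":0,"grip":-1},{"dx":-0.088,"dy":0.005,"dz":0.058,"ax":0,"ay":0,"az":0,"grip":-1}]' | egrep "pos|cont"
for i in 1 2 3; do python3 -m jog '[{"dx":-0.005,"dy":0,"dz":0.0035,"ax":0,"ay":0,"az":0,"grip":-1},{"dx":-0.005,"dy":0,"dz":0.0035,"ax":0,"ay":0,"az":0,"grip":-1}]' | egrep "pos|cont"; done
python3 - <<'E'
from h import *
plan([pose(TO,TY,[.0,-.05,.1145],-55,.0155)],1)
E
```

```text
position: [0.5717, -0.0079, 0.1089]
contact_force: [0.1, 0.4, -1.4]
position: [0.572, -0.008, 0.1074]
contact_force: [-0.5, -0.2, -2.3]
position: [0.5719, -0.008, 0.1052]
contact_force: [-0.0, -0.9, -0.9]
position: [0.572, -0.008, 0.1036]
contact_force: [-0.3, 0.7, -0.8]
{"dx":0.007,"dy":-0.001,"dz":-0.003,"ax":-0.001,"ay":-0.003,"az":-0.003}
```

```bash
for i in 1 2 3; do python3 -m jog '[{"dx":-0.005,"dy":0,"dz":0.0035,"ax":0,"ay":0,"az":0,"grip":-1},{"dx":-0.005,"dy":0,"dz":0.0035,"ax":0,"ay":0,"az":0,"grip":-1}]' | egrep "pos|cont"; done
```

```text
position: [0.572, -0.0079, 0.1035]
contact_force: [-0.4, -1.8, 5.2]
position: [0.5719, -0.0078, 0.1034]
contact_force: [-1.7, -4.1, 10.7]
position: [0.572, -0.0077, 0.1034]
contact_force: [-2.3, -6.5, 16.7]
```

```bash
python3 -m jog '[{"dx":0.012,"dy":0,"dz":-0.009,"ax":0,"ay":0,"az":0,"grip":-1},{"dx":0.012,"dy":0,"dz":-0.009,"ax":0,"ay":0,"az":0,"grip":-0.5},{"dx":0.012,"dy":0,"dz":-0.009,"ax":0,"ay":0,"az":0,"grip":-0.1},{"dx":0.012,"dy":0,"dz":-0.009,"ax":0,"ay":0,"az":0,"grip":-0.1},{"dx":0.012,"dy":0,"dz":-0.009,"ax":0,"ay":0,"az":0,"grip":-0.1}]' | egrep "pos|cont|wid"
python3 -m jog '[{"dx":0,"dy":0,"dz":-0.1,"ax":0,"ay":0,"az":0,"grip":-0.1},{"dx":0,"dy":0,"dz":-0.25,"ax":0,"ay":0,"az":0,"grip":-0.1},{"dx":0,"dy":0,"dz":-0.4,"ax":0,"ay":0,"az":0,"grip":-0.1},{"dx":0,"dy":0,"dz":-0.4,"ax":0,"ay":0,"az":0,"grip":-0.1}]' |egrep "pos|cont"
python3 - <<'E'
from h import *
plan([pose(TO,TY,[.0,-.05,.25],-20,.01),pose(TO,TY,[.0,-.0,.25],15,.01)],1)
d=manip.get_image("wrist"); cv2.imwrite("pics/w9.png",d["img"][:,:,::-1])
s=manip.get_state();np.savez("w9.npz",p=s["position"],M=rot(s),K=d["mtx"],T=d["T_tool_cam"])
E
```

```text
position: [0.5717, -0.0078, 0.1024]
contact_force: [0.1, -0.6, 0.3]
width: 0.0385
position: [0.5769, -0.0955, 0.162]
contact_force: [0.9, -0.0, 0.2]
{"dx":0.438,"dy":-0.011,"dz":0.077,"ax":0.003,"ay":-0.388,"az":-0.002}
{"dx":0.165,"dy":0,"dz":0.061,"ax":0,"ay":-0.389,"az":0}
```

View pics/w9.png

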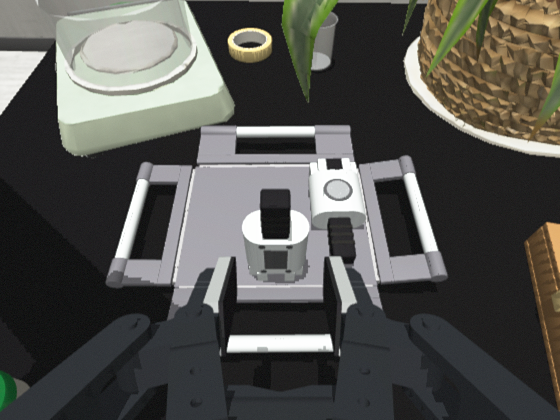

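The first module lies window up: nose at (335,165), neck end at (343,258). The second stands with its neck end at (275,198).

```bash
python3 - <<'E'
from h import *
w=np.load("w9.npz"); c=np.eye(4); c[:3,:3]=w["M"]; c[:3,3]=w["p"]; c=c@w["T"]
f=lambda u,v,z: (Rz(-TY)@(ray(w["K"],c,u,v,z)-TO)).round(4)
print("stand",f(275,198,.124),"window",f(338,189,.05),"neckend",f(343,258,.036),"nose",f(335,164,.035),"tl",f(191,165,.02),"tr",f(360,164,.02))
print("sides",f(312,215,.035),f(364,213,.035),"br",f(381,289,.02),"bl",f(176,288,.02))
E
python3 -m jog '[{"dx":0.16,"dy":0,"dz":0,"ax":0,"ay":-0.05,"az":0,"grip":-0.1},{"dx":0.3,"dy":0,"dz":0.05,"ax":0,"ay":-0.15,"az":0,"grip":-0.1},{"dx":0.42,"dy":-0.008,"dz":0.076,"ax":0,"ay":-0.25,"az":0,"grip":-0.1},{"dx":0.44,"dy":-0.008,"dz":0.076,"ax":0,"ay":-0.35,"az":0,"grip":-0.1},{"dx":0.44,"dy":-0.008,"dz":0.076,"ax":0,"ay":-0.385,"az":0,"grip":-0.1}]' >/dev/null
python3 -m jog '[{"dx":0.165,"dy":0,"dz":0.061,"ax":0,"ay":-0.389,"az":0,"grip":-0.1},{"dx":0.165,"dy":0,"dz":0.061,"ax":0,"ay":-0.389,"az":0,"grip":-0.1},{"dx":0.165,"dy":0,"dz":0.061,"ax":0,"ay":-0.389,"az":0,"grip":-0.1},{"dx":0.165,"dy":0,"dz":0.061,"ax":0,"ay":-0.389,"az":0,"grip":-0.1},{"dx":0.165,"dy":0,"dz":0.061,"ax":0,"ay":-0.389,"az":0,"grip":-0.1}]'
python3 - <<'E'
from h import *
plan([pose(TO,TY,[.0,-.05,.113],35,-.06),pose(TO,TY,[.0,-.05,.113],35,.01)],1)
E
```

```text
stand [-0.0012 -0.0513  0.124 ] window [0.0561 0.0156 0.05  ] neckend [ 0.0557 -0.0485  0.036 ] nose [0.0595 0.0609 0.035 ] tl [-0.0944  0.074   0.02  ] tr [0.09   0.0746 0.02  ]
sides [ 0.032  -0.0032  0.035 ] [ 0.0806 -0.0011  0.035 ] br [ 0.088  -0.0696  0.02  ] bl [-0.0867 -0.068   0.02  ]
clock: 21.95
position: [0.5685, 0.0338, 0.2411]
ee_rot: [0.082, 0.691, 0.713, -0.081]
contact_force: [0.6, 0.5, -0.4]
width: 0.0383
gripper_force: 0.0
{"dx":-0.005,"dy":0.009,"dz":0.325,"ax":-0.001,"ay":-0.242,"az":0.002}
{"dx":0,"dy":0,"dz":0.28,"ax":0,"ay":0,"az":0}
```

```bash
python3 -m jog '[{"dx":-0.005,"dy":0.004,"dz":0.05,"ax":0,"ay":-0.08,"az":0.0,"grip":-0.1},{"dx":-0.005,"dy":0.004,"dz":0.15,"ax":0,"ay":-0.16,"az":0,"grip":-0.1},{"dx":-0.005,"dy":0.004,"dz":0.26,"ax":0,"ay":-0.24,"az":0,"grip":-0.1},{"dx":-0.005,"dy":0.004,"dz":0.32,"ax":0,"ay":-0.24,"az":0,"grip":-0.1},{"dx":-0.005,"dy":0.004,"dz":0.32,"ax":0,"ay":-0.24,"az":0,"grip":-0.1}]' |grep pos
python3 -m jog '[{"dx":0,"dy":0,"dz":0,"ax":0,"ay":0,"az":0,"grip":-0.1}]' |grep pos
python3 - <<'E'
from h import *
plan([pose(TO,TY,[-.001,-.0505,.113],35,.01)],1)
E
```

```text
position: [0.5663, 0.0147, 0.1569]
position: [0.5693, 0.0135, 0.1615]
{"dx":-0.004,"dy":0.005,"dz":0.278,"ax":-0.004,"ay":-0.005,"az":0.003}
```

```bash
python3 -m jog '[{"dx":-0.004,"dy":0.003,"dz":0.1,"ax":0,"ay":-0.004,"az":0,"grip":-0.1},{"dx":-0.004,"dy":0.003,"dz":0.2,"ax":0,"ay":-0.004,"az":0,"grip":-0.1},{"dx":-0.004,"dy":0.003,"dz":0.27,"ax":0,"ay":-0.004,"az":0,"grip":-0.1},{"dx":-0.004,"dy":0.003,"dz":0.27,"ax":0,"ay":-0.004,"az":0,"grip":-0.1},{"dx":-0.004,"dy":0.003,"dz":0.27,"ax":0,"ay":-0.004,"az":0,"grip":-0.1}]'
python3 - <<'E'
from h import *
plan([pose(TO,TY,[-.001,-.0505,.113],35,.01)],1)
E
```

```text
clock: 22.87
position: [0.5725, -0.027, 0.1093]
ee_rot: [0.214, 0.665, 0.684, -0.21]
contact_force: [0.5, -0.6, 0.5]
width: 0.0384
gripper_force: 0.0
{"dx":0.012,"dy":-0.005,"dz":0.014,"ax":-0.003,"ay":-0.002,"az":-0.001}
```

```bash
python3 -m jog '[{"dx":0.009,"dy":-0.005,"dz":0.012,"ax":0,"ay":0,"az":0,"grip":-0.1},{"dx":0.009,"dy":-0.005,"dz":0.012,"ax":0,"ay":0,"az":0,"grip":-0.5},{"dx":0.009,"dy":-0.005,"dz":0.012,"ax":0,"ay":0,"az":0,"grip":-1},{"dx":0.009,"dy":-0.005,"dz":0.012,"ax":0,"ay":0,"az":0,"grip":-1},{"dx":0.009,"dy":-0.005,"dz":0.012,"ax":0,"ay":0,"az":0,"grip":-1}]' 80
python3 - <<'E'
from h import *
s=manip.get_state(); z=Rz(-TY)@rot(s)[:,2]; th=np.degrees(np.arctan2(-z[1],-z[2])); g=Rz(-TY)@(s["position"]-rot(s)[:,2]*.01-TO); print("th",th, "grip pt",g)
lay(.0,g[1],g[2],th)
E
```

```text
clock: 23.28
position: [0.5717, -0.0258, 0.1056]
ee_rot: [0.215, 0.664, 0.684, -0.21]
contact_force: [-0.4, 1.8, 5.8]
width: 0.0177
gripper_force: 80.5
th 34.91858483201143 grip pt [-0.00052608 -0.04973446  0.11376394]
['{"dx":-0.034,"dy":0.002,"dz":-0.049,"ax":-0.001,"ay":0,"az":0}', '{"dx":-0.069,"dy":0.002,"dz":-0.098,"ax":-0.001,"ay":0,"az":0}', '{"dx":-0.079,"dy":0.002,"dz":-0.115,"ax":-0.001,"ay":0.022,"az":0}', '{"dx":-0.052,"dy":0.002,"dz":-0.086,"ax":-0.001,"ay":0.089,"az":0}', '{"dx":-0.046,"dy":0.002,"dz":-0.087,"ax":-0.001,"ay":0.156,"az":0}']
['{"dx":0.008,"dy":0,"dz":0.005,"ax":0,"ay":0.067,"az":0}', '{"dx":0.017,"dy":0,"dz":0.013,"ax":0,"ay":0.133,"az":0}', '{"dx":0.028,"dy":0,"dz":0.024,"ax":0,"ay":0.2,"az":0}', '{"dx":0.039,"dy":0,"dz":0.039,"ax":0,"ay":0.267,"az":0}', '{"dx":0.052,"dy":0,"dz":0.056,"ax":0,"ay":0.333,"az":0}']
['{"dx":0.002,"dy":0,"dz":0.025,"ax":0,"ay":0.067,"az":0}', '{"dx":0.003,"dy":0,"dz":0.052,"ax":0,"ay":0.133,"az":0}', '{"dx":0.004,"dy":0,"dz":0.082,"ax":0,"ay":0.2,"az":0}', '{"dx":0.004,"dy":0,"dz":0.115,"ax":0,"ay":0.267,"az":0}', '{"dx":0.004,"dy":0,"dz":0.148,"ax":0,"ay":0.333,"az":0}']
['{"dx":-0.018,"dy":0,"dz":0.03,"ax":0,"ay":0.067,"az":0}', '{"dx":-0.038,"dy":0,"dz":0.061,"ax":0,"ay":0.133,"az":0}']
```

```bash
python3 -m jog '[{"dx":-0.034,"dy":0.001,"dz":-0.049,"ax":0,"ay":0,"az":0,"grip":-1},{"dx":-0.069,"dy":0.002,"dz":-0.098,"ax":0,"ay":0,"az":0,"grip":-1},{"dx":-0.079,"dy":0.002,"dz":-0.115,"ax":0,"ay":0.022,"az":0,"grip":-1},{"dx":-0.052,"dy":0.002,"dz":-0.086,"ax":0,"ay":0.089,"az":0,"grip":-1},{"dx":-0.046,"dy":0.002,"dz":-0.087,"ax":0,"ay":0.156,"az":0,"grip":-1}]' >/dev/null
python3 -m jog '[{"dx":0.008,"dy":0,"dz":0.005,"ax":0,"ay":0.067,"az":0,"grip":-1},{"dx":0.017,"dy":0,"dz":0.013,"ax":0,"ay":0.133,"az":0,"grip":-1},{"dx":0.028,"dy":0,"dz":0.024,"ax":0,"ay":0.2,"az":0,"grip":-1},{"dx":0.039,"dy":0,"dz":0.039,"ax":0,"ay":0.267,"az":0,"grip":-1},{"dx":0.052,"dy":0,"dz":0.056,"ax":0,"ay":0.333,"az":0,"grip":-1}]' >/dev/null
python3 -m jog '[{"dx":0.002,"dy":0,"dz":0.025,"ax":0,"ay":0.067,"az":0,"grip":-1},{"dx":0.003,"dy":0,"dz":0.052,"ax":0,"ay":0.133,"az":0,"grip":-1},{"dx":0.004,"dy":0,"dz":0.082,"ax":0,"ay":0.2,"az":0,"grip":-1},{"dx":0.004,"dy":0,"dz":0.115,"ax":0,"ay":0.267,"az":0,"grip":-1},{"dx":0.004,"dy":0,"dz":0.148,"ax":0,"ay":0.333,"az":0,"grip":-1}]' >/dev/null
python3 -m jog '[{"dx":-0.018,"dy":0,"dz":0.03,"ax":0,"ay":0.067,"az":0,"grip":-1},{"dx":-0.038,"dy":0,"dz":0.061,"ax":0,"ay":0.133,"az":0,"grip":-1},{"dx":-0.038,"dy":0,"dz":0.061,"ax":0,"ay":0.133,"az":0,"grip":-1},{"dx":-0.038,"dy":0,"dz":0.061,"ax":0,"ay":0.133,"az":0,"grip":-1}]'
python3 - <<'E'
from h import *
plan([pose(TO,TY,[.0,-.047,.037],34.9-87,.01)],1)
d=manip.get_image("wrist"); g=d["img"].astype(int); cv2.imwrite("pics/w10.png",d["img"][:,:,::-1])
# white body extents in the picture
m=(g.min(2)>200).astype(np.uint8); n,l,st,ce=cv2.connectedComponentsWithStats(m)
print([(st[i].tolist(),ce[i].round().tolist()) for i in range(1,n) if st[i,4]>600])
E
```

```text
clock: 24.87
position: [0.5701, -0.0074, 0.0547]
ee_rot: [-0.312, 0.631, 0.645, 0.298]
contact_force: [0.5, -0.1, -1.1]
width: 0.0178
gripper_force: 79.7
{"dx":-0.079,"dy":0.007,"dz":0.054,"ax":-0.002,"ay":0.011,"az":-0.005}
[([56, 0, 140, 58, 2230], [139.0, 26.0]), ([471, 0, 79, 71, 929], [502.0, 31.0]), ([220, 84, 121, 11, 1153], [280.0, 89.0]), ([233, 115, 92, 99, 5366], [279.0, 167.0]), ([339, 133, 98, 101, 5037], [384.0, 186.0]), ([496, 157, 64, 145, 2148], [531.0, 226.0]), ([24, 169, 49, 99, 1334], [47.0, 218.0])]
```

```bash
python3 -m jog '[{"dx":-0.02,"dy":0.003,"dz":0.015,"ax":0,"ay":0,"az":-0.002,"grip":-1},{"dx":-0.045,"dy":0.003,"dz":0.035,"ax":0,"ay":0.005,"az":-0.002,"grip":-1},{"dx":-0.065,"dy":0.003,"dz":0.05,"ax":0,"ay":0.011,"az":-0.002,"grip":-1},{"dx":-0.065,"dy":0.003,"dz":0.05,"ax":0,"ay":0.011,"az":-0.002,"grip":-1}]' | egrep "pos|cont"
for i in 1 2 ; do python3 -m jog '[{"dx":-0.007,"dy":0,"dz":0.005,"ax":0,"ay":0,"az":0,"grip":-1},{"dx":-0.007,"dy":0,"dz":0.005,"ax":0,"ay":0,"az":0,"grip":-1}]' | egrep "pos|cont"; done
python3 - <<'E'
from h import *
plan([pose(TO,TY,[.0,-.045,.037],34.9-87,.01)],1)
E
```

```text
position: [0.5708, -0.0066, 0.0356]
contact_force: [-0.9, -0.1, -1.2]
position: [0.5712, -0.0068, 0.0346]
contact_force: [-0.3, -0.8, 1.2]
position: [0.5712, -0.007, 0.033]
contact_force: [-1.5, -1.6, 4.2]
{"dx":-0.008,"dy":0.002,"dz":0.004,"ax":-0.001,"ay":-0.001,"az":0}
```

Contact now, as with the first module. Release, retreat and head for the last one.

```bash
python3 -m jog '[{"dx":0,"dy":0,"dz":0,"ax":0,"ay":0,"az":0,"grip":-0.5},{"dx":0,"dy":0,"dz":0,"ax":0,"ay":0,"az":0,"grip":-0.25},{"dx":0,"dy":0,"dz":0,"ax":0,"ay":0,"az":0,"grip":-0.25},{"dx":0,"dy":0,"dz":0,"ax":0,"ay":0,"az":0,"grip":-0.25}]' | egrep "pos|cont|wid"
python3 -m jog '[{"dx":0,"dy":0,"dz":-0.12,"ax":0,"ay":0,"az":0,"grip":-0.2},{"dx":0,"dy":0,"dz":-0.28,"ax":0,"ay":0,"az":0,"grip":0},{"dx":0,"dy":0,"dz":-0.44,"ax":0,"ay":0,"az":0,"grip":0.1},{"dx":0,"dy":0,"dz":-0.44,"ax":0,"ay":0,"az":0,"grip":0.1}]' | grep pos
python3 - <<'E'
from h import *
d=manip.get_image("wrist"); g=d["img"].astype(int); cv2.imwrite("pics/w11.png",d["img"][:,:,::-1])
m=(g.min(2)>200).astype(np.uint8); n,l,st,ce=cv2.connectedComponentsWithStats(m)
print([(st[i].tolist(),ce[i].round().tolist()) for i in range(1,n) if st[i,4]>600])
plan([pose(FO,FY,[-.067,.03,.20],-15,.0)],1)
E
```

```text
position: [0.5714, -0.0075, 0.0317]
contact_force: [-0.2, -0.4, 0.7]
width: 0.0318
position: [0.5773, -0.1004, 0.1025]
[([20, 0, 194, 55, 5705], [104.0, 25.0]), ([422, 0, 59, 62, 713], [444.0, 26.0]), ([230, 65, 90, 8, 718], [274.0, 68.0]), ([315, 95, 64, 63, 2242], [343.0, 126.0]), ([187, 97, 127, 63, 2436], [271.0, 128.0]), ([425, 113, 39, 87, 1092], [444.0, 157.0]), ([87, 120, 38, 86, 1006], [106.0, 164.0]), ([226, 293, 108, 17, 1787], [279.0, 301.0])]
{"dx":0.062,"dy":-0.289,"dz":-0.563,"ax":-0.048,"ay":-0.408,"az":0.077}
```

```bash
python3 -m jog '[{"dx":0.062,"dy":-0.289,"dz":-0.563,"ax":-0.045,"ay":-0.38,"az":0.074,"grip":0.1},{"dx":0.062,"dy":-0.289,"dz":-0.563,"ax":-0.045,"ay":-0.38,"az":0.074,"grip":0.1},{"dx":0.062,"dy":-0.289,"dz":-0.563,"ax":-0.045,"ay":-0.38,"az":0.074,"grip":0.1},{"dx":0.062,"dy":-0.289,"dz":-0.563,"ax":-0.045,"ay":-0.38,"az":0.074,"grip":0.1},{"dx":0.062,"dy":-0.289,"dz":-0.563,"ax":-0.045,"ay":-0.38,"az":0.074,"grip":0.1}]' |grep pos
python3 - <<'E'
from h import *
plan([pose(FO,FY,[-.067,.034,.030],10,-.13),pose(FO,FY,[-.067,.034,.030],35,-.04)],1)
d=manip.get_image("wrist"); cv2.imwrite("pics/w12.png",d["img"][:,:,::-1])
E
```

```text
position: [0.505, -0.2024, 0.2024]
{"dx":0.056,"dy":0.005,"dz":0.203,"ax":-0.002,"ay":-0.301,"az":0.003}
{"dx":0.068,"dy":0,"dz":0.375,"ax":0,"ay":-0.278,"az":0}
```

```bash
python3 -m jog '[{"dx":0.056,"dy":0.004,"dz":0.1,"ax":0,"ay":-0.3,"az":0,"grip":0.1},{"dx":0.056,"dy":0.004,"dz":0.2,"ax":0,"ay":-0.3,"az":0,"grip":0.1},{"dx":0.056,"dy":0.004,"dz":0.2,"ax":0,"ay":-0.3,"az":0,"grip":0.1},{"dx":0.056,"dy":0.004,"dz":0.2,"ax":0,"ay":-0.3,"az":0,"grip":0.1}]' >/dev/null
python3 -m jog '[{"dx":0.068,"dy":0,"dz":0.1,"ax":0,"ay":-0.1,"az":0,"grip":0.1},{"dx":0.068,"dy":0,"dz":0.2,"ax":0,"ay":-0.2,"az":0,"grip":0.1},{"dx":0.068,"dy":0,"dz":0.3,"ax":0,"ay":-0.278,"az":0,"grip":0.1},{"dx":0.068,"dy":0,"dz":0.35,"ax":0,"ay":-0.278,"az":0,"grip":0.1},{"dx":0.068,"dy":0,"dz":0.35,"ax":0,"ay":-0.278,"az":0,"grip":0.1}]' >/dev/null
python3 -m jog '[{"dx":0,"dy":0,"dz":0,"ax":0,"ay":0,"az":0,"grip":0.1},{"dx":0,"dy":0,"dz":0,"ax":0,"ay":0,"az":0,"grip":0.1}]'
python3 - <<'E'
from h import *
plan([pose(FO,FY,[-.067,.034,.030],35,-.015)],1)
d=manip.get_image("wrist"); g=cv2.cvtColor(d["img"],cv2.COLOR_RGB2GRAY); cv2.imwrite("pics/w13.png",d["img"][:,:,::-1])
for v in range(200,300,10):
    r=g[v]<60; e=np.flatnonzero(np.diff(r.astype(int))); print(v,[int(x) for x in e if 180<x<380])
E
```

```text
clock: 27.68
position: [0.5079, -0.1665, 0.066]
ee_rot: [0.193, 0.709, 0.641, -0.222]
contact_force: [1.2, -1.0, 0.5]
width: 0.0472
gripper_force: 0.0
{"dx":-0.019,"dy":0.009,"dz":0.127,"ax":-0.003,"ay":-0.009,"az":0.01}
200 [210]
210 [213]
220 [215, 265, 298]
230 [217, 263, 299]
240 [219, 264, 299]
250 [217, 264, 299]
260 [206, 219, 224, 287, 294, 296, 297, 334, 339]
270 [202, 216, 225, 265, 296, 334, 342, 357, 362]
280 [198, 212, 225, 333, 346, 360, 372]
290 [194, 209, 226, 333, 349, 364, 377]
```

```bash
python3 -m jog '[{"dx":-0.018,"dy":0.005,"dz":0.08,"ax":0,"ay":-0.007,"az":0.004,"grip":0.1},{"dx":-0.018,"dy":0.005,"dz":0.15,"ax":0,"ay":-0.007,"az":0.004,"grip":0.1},{"dx":-0.018,"dy":0.005,"dz":0.2,"ax":0,"ay":-0.007,"az":0.004,"grip":0.1},{"dx":-0.018,"dy":0.005,"dz":0.225,"ax":0,"ay":-0.007,"az":0.004,"grip":0.1},{"dx":-0.018,"dy":0.005,"dz":0.225,"ax":0,"ay":-0.007,"az":0.004,"grip":0.1}]' 60
python3 - <<'E'
from h import *
plan([pose(FO,FY,[-.067,.034,.030],35,.0155)],1)
E
```

```text
clock: 28.15
position: [0.5043, -0.2032, 0.022]
ee_rot: [0.197, 0.71, 0.637, -0.226]
contact_force: [0.1, -0.1, -0.6]
width: 0.0471
gripper_force: 0.0
{"dx":0.003,"dy":0.007,"dz":0.021,"ax":-0.003,"ay":-0.001,"az":0.004}
```

```bash
python3 -m jog '[{"dx":0.001,"dy":0.002,"dz":0.017,"ax":0,"ay":0,"az":0,"grip":-0.6},{"dx":0.001,"dy":0.002,"dz":0.017,"ax":0,"ay":0,"az":0,"grip":-0.8},{"dx":0.001,"dy":0.002,"dz":0.017,"ax":0,"ay":0,"az":0,"grip":-1},{"dx":0.001,"dy":0.002,"dz":0.017,"ax":0,"ay":0,"az":0,"grip":-1},{"dx":0.001,"dy":0.002,"dz":0.017,"ax":0,"ay":0,"az":0,"grip":-1}]' 80
python3 -m jog '[{"dx":-0.023,"dy":0,"dz":-0.025,"ax":0,"ay":0.067,"az":0,"grip":-1},{"dx":-0.049,"dy":0,"dz":-0.048,"ax":0,"ay":0.133,"az":0,"grip":-1},{"dx":-0.077,"dy":0,"dz":-0.068,"ax":0,"ay":0.2,"az":0,"grip":-1},{"dx":-0.108,"dy":0,"dz":-0.085,"ax":0,"ay":0.267,"az":0,"grip":-1},{"dx":-0.129,"dy":0,"dz":-0.094,"ax":0,"ay":0.311,"az":0,"grip":-1}]'
python3 -m jog '[{"dx":0.012,"dy":0,"dz":-0.02,"ax":0,"ay":0.033,"az":0,"grip":-1},{"dx":0.023,"dy":0,"dz":-0.039,"ax":0,"ay":0.067,"az":0,"grip":-1},{"dx":0.034,"dy":0,"dz":-0.058,"ax":0,"ay":0.1,"az":0,"grip":-1},{"dx":0.044,"dy":0,"dz":-0.076,"ax":0,"ay":0.133,"az":0,"grip":-1},{"dx":0.053,"dy":0,"dz":-0.093,"ax":0,"ay":0.167,"az":0,"grip":-1}]'
python3 -m jog '[{"dx":0.05,"dy":0,"dz":-0.13,"ax":0,"ay":0,"az":0,"grip":-1},{"dx":0.241,"dy":-0.005,"dz":-0.401,"ax":0,"ay":0.076,"az":0,"grip":-1},{"dx":0.241,"dy":-0.005,"dz":-0.401,"ax":0,"ay":0.076,"az":0,"grip":-1},{"dx":0.241,"dy":-0.005,"dz":-0.401,"ax":0,"ay":0.076,"az":0,"grip":-1},{"dx":0.241,"dy":-0.005,"dz":-0.401,"ax":0,"ay":0.076,"az":0,"grip":-1}]'
python3 - <<'E'
from h import *
b=.0155
plan([pose(TO,TY,[-.058,-.07,.19],-48,b),pose(TO,TY,[-.058,-.05,.145],-55,b)],1)
E
```

```text
clock: 28.57
position: [0.5056, -0.2041, 0.019]
ee_rot: [0.198, 0.709, 0.638, -0.225]
contact_force: [0.2, -0.5, 2.1]
width: 0.0184
gripper_force: 78.2
clock: 28.98
position: [0.5045, -0.2134, 0.0574]
ee_rot: [0.035, 0.744, 0.666, -0.042]
contact_force: [-1.3, 9.2, 1.3]
width: 0.0185
gripper_force: 79.0
clock: 29.4
position: [0.506, -0.2005, 0.078]
ee_rot: [-0.051, 0.742, 0.666, 0.052]
contact_force: [-0.1, 0.6, -2.1]
width: 0.0185
gripper_force: 78.6
clock: 29.82
position: [0.5113, -0.156, 0.1872]
ee_rot: [-0.087, 0.738, 0.662, 0.095]
contact_force: [-0.7, -1.0, -2.0]
width: 0.0184
gripper_force: 79.0
{"dx":0.476,"dy":-0.042,"dz":0.158,"ax":0.045,"ay":0.368,"az":-0.076}
{"dx":-0.073,"dy":0,"dz":0.179,"ax":0,"ay":0.078,"az":0}
```

```bash
python3 -m jog '[{"dx":0.476,"dy":-0.042,"dz":0.158,"ax":0.045,"ay":0.37,"az":-0.076,"grip":-1},{"dx":0.476,"dy":-0.042,"dz":0.158,"ax":0.045,"ay":0.37,"az":-0.076,"grip":-1},{"dx":0.476,"dy":-0.042,"dz":0.158,"ax":0.045,"ay":0.37,"az":-0.076,"grip":-1},{"dx":0.476,"dy":-0.042,"dz":0.158,"ax":0.045,"ay":0.37,"az":-0.076,"grip":-1},{"dx":0.476,"dy":-0.042,"dz":0.158,"ax":0.045,"ay":0.37,"az":-0.076,"grip":-1}]' >/dev/null
python3 -m jog '[{"dx":-0.073,"dy":0,"dz":0.179,"ax":0,"ay":0.078,"az":0,"grip":-1},{"dx":-0.073,"dy":0,"dz":0.179,"ax":0,"ay":0.078,"az":0,"grip":-1},{"dx":-0.073,"dy":0,"dz":0.179,"ax":0,"ay":0.078,"az":0,"grip":-1},{"dx":-0.073,"dy":0,"dz":0.179,"ax":0,"ay":0.078,"az":0,"grip":-1}]'
python3 - <<'E'
from h import *
plan([pose(TO,TY,[-.058,-.05,.1145],-55,.0155)],1)
E
```

```text
clock: 30.57
position: [0.5121, -0.0083, 0.1352]
ee_rot: [-0.335, 0.618, 0.634, 0.322]
contact_force: [0.9, 0.1, -0.7]
width: 0.0186
gripper_force: 79.1
{"dx":-0.1,"dy":0.007,"dz":0.064,"ax":-0.002,"ay":-0.004,"az":-0.003}
```

```bash
python3 -m jog '[{"dx":-0.04,"dy":0.003,"dz":0.03,"ax":0,"ay":0,"az":0,"grip":-1},{"dx":-0.075,"dy":0.004,"dz":0.05,"ax":0,"ay":0,"az":0,"grip":-1},{"dx":-0.1,"dy":0.004,"dz":0.068,"ax":0,"ay":0,"az":0,"grip":-1},{"dx":-0.1,"dy":0.004,"dz":0.068,"ax":0,"ay":0,"az":0,"grip":-1}]' | egrep "pos|cont"
for i in 1 2 3; do python3 -m jog '[{"dx":-0.005,"dy":0,"dz":0.0035,"ax":0,"ay":0,"az":0,"grip":-1},{"dx":-0.005,"dy":0,"dz":0.0035,"ax":0,"ay":0,"az":0,"grip":-1}]' | egrep "pos|cont"; done
```

```text
position: [0.5137, -0.009, 0.1054]
contact_force: [-0.3, -0.8, -2.1]
position: [0.5138, -0.009, 0.1051]
contact_force: [-0.5, -2.7, 5.6]
position: [0.5138, -0.009, 0.1051]
contact_force: [-1.7, -4.3, 12.2]
position: [0.5139, -0.0088, 0.1051]
contact_force: [-2.6, -7.6, 19.3]
```

```bash
python3 -m jog '[{"dx":0.013,"dy":0,"dz":-0.009,"ax":0,"ay":0,"az":0,"grip":-1},{"dx":0.013,"dy":0,"dz":-0.009,"ax":0,"ay":0,"az":0,"grip":-0.5},{"dx":0.013,"dy":0,"dz":-0.009,"ax":0,"ay":0,"az":0,"grip":-0.1},{"dx":0.013,"dy":0,"dz":-0.009,"ax":0,"ay":0,"az":0,"grip":-0.1},{"dx":0.013,"dy":0,"dz":-0.009,"ax":0,"ay":0,"az":0,"grip":-0.1}]' | egrep "pos|cont|wid"
python3 -m jog '[{"dx":0,"dy":0,"dz":-0.1,"ax":0,"ay":0,"az":0,"grip":-0.1},{"dx":0,"dy":0,"dz":-0.25,"ax":0,"ay":0,"az":0,"grip":-0.1},{"dx":0,"dy":0,"dz":-0.4,"ax":0,"ay":0,"az":0,"grip":-0.1},{"dx":0,"dy":0,"dz":-0.4,"ax":0,"ay":0,"az":0,"grip":-0.1}]' |egrep "pos|cont"
python3 - <<'E'
from h import *
plan([pose(TO,TY,[-.058,-.05,.25],-20,.01),pose(TO,TY,[-.058,-.0,.25],15,.01)],1)
d=manip.get_image("wrist"); cv2.imwrite("pics/w14.png",d["img"][:,:,::-1])
s=manip.get_state();np.savez("w14.npz",p=s["position"],M=rot(s),K=d["mtx"],T=d["T_tool_cam"])
g=cv2.cvtColor(d["img"],cv2.COLOR_RGB2GRAY)
for v in range(180,250,8):
    e=np.flatnonzero(np.diff((g[v]<60).astype(int))); print(v,[int(x) for x in e if 200<x<460])
print([(v,int(g[v,279])) for v in range(180,300,6)])
E
```

```text
position: [0.5135, -0.0089, 0.1037]
contact_force: [0.5, 0.8, -0.6]
width: 0.0386
position: [0.5187, -0.0968, 0.1625]
contact_force: [1.7, -1.0, 0.9]
{"dx":0.436,"dy":-0.011,"dz":0.078,"ax":0.003,"ay":-0.389,"az":-0.002}
{"dx":0.165,"dy":0,"dz":0.061,"ax":0,"ay":-0.389,"az":0}
180 [447, 458]
188 [204, 232, 432]
196 [203, 231, 261, 290, 434]
204 [201, 230, 260, 290, 437]
212 [230, 261, 289, 439]
220 [229, 261, 289, 391, 413, 442]
228 [229, 262, 289, 327, 350, 389, 416, 445]
236 [228, 263, 289, 327, 351, 390, 418, 448]
244 [227, 328, 353, 391, 421, 450]
[(180, 163), (186, 163), (192, 42), (198, 41), (204, 44), (210, 18), (216, 22), (222, 19), (228, 22), (234, 17), (240, 255), (246, 140), (252, 52), (258, 49), (264, 48), (270, 138), (276, 97), (282, 143), (288, 199), (294, 156)]
```

```bash
python3 -m jog '[{"dx":0.16,"dy":0,"dz":0,"ax":0,"ay":-0.05,"az":0,"grip":-0.1},{"dx":0.3,"dy":0,"dz":0.05,"ax":0,"ay":-0.15,"az":0,"grip":-0.1},{"dx":0.42,"dy":-0.008,"dz":0.076,"ax":0,"ay":-0.25,"az":0,"grip":-0.1},{"dx":0.44,"dy":-0.008,"dz":0.076,"ax":0,"ay":-0.35,"az":0,"grip":-0.1},{"dx":0.44,"dy":-0.008,"dz":0.076,"ax":0,"ay":-0.385,"az":0,"grip":-0.1}]' >/dev/null
python3 -m jog '[{"dx":0.165,"dy":0,"dz":0.061,"ax":0,"ay":-0.389,"az":0,"grip":-0.1},{"dx":0.165,"dy":0,"dz":0.061,"ax":0,"ay":-0.389,"az":0,"grip":-0.1},{"dx":0.165,"dy":0,"dz":0.061,"ax":0,"ay":-0.389,"az":0,"grip":-0.1},{"dx":0.165,"dy":0,"dz":0.061,"ax":0,"ay":-0.389,"az":0,"grip":-0.1},{"dx":0.165,"dy":0,"dz":0.061,"ax":0,"ay":-0.389,"az":0,"grip":-0.1}]' | grep pos
python3 -m jog '[{"dx":-0.005,"dy":0.004,"dz":0.05,"ax":0,"ay":-0.08,"az":0.0,"grip":-0.1},{"dx":-0.005,"dy":0.004,"dz":0.15,"ax":0,"ay":-0.16,"az":0,"grip":-0.1},{"dx":-0.005,"dy":0.004,"dz":0.26,"ax":0,"ay":-0.24,"az":0,"grip":-0.1},{"dx":-0.005,"dy":0.004,"dz":0.32,"ax":0,"ay":-0.24,"az":0,"grip":-0.1},{"dx":-0.005,"dy":0.004,"dz":0.32,"ax":0,"ay":-0.24,"az":0,"grip":-0.1}]' |grep pos
python3 -m jog '[{"dx":0,"dy":0,"dz":0,"ax":0,"ay":0,"az":0,"grip":-0.1},{"dx":0,"dy":0,"dz":0,"ax":0,"ay":0,"az":0,"grip":-0.1}]' |grep pos
python3 - <<'E'
from h import *
w=np.load("w14.npz"); c=np.eye(4); c[:3,:3]=w["M"]; c[:3,3]=w["p"]; c=c@w["T"]
print(Rz(-TY)@(ray(w["K"],c,275.3,198,.124)-TO))
plan([pose(TO,TY,[-.059,-.0505,.113],35,.01)],1)
E
```

```text
position: [0.5102, 0.0321, 0.2422]
position: [0.5081, 0.0131, 0.1586]
position: [0.5126, 0.0116, 0.1649]
[-0.05928527 -0.0500156   0.124     ]
{"dx":0.004,"dy":-0.001,"dz":0.289,"ax":-0.002,"ay":-0.007,"az":0}
```

```bash
python3 -m jog '[{"dx":0.004,"dy":-0.001,"dz":0.1,"ax":0,"ay":-0.005,"az":0,"grip":-0.1},{"dx":0.004,"dy":-0.001,"dz":0.2,"ax":0,"ay":-0.005,"az":0,"grip":-0.1},{"dx":0.004,"dy":-0.001,"dz":0.27,"ax":0,"ay":-0.005,"az":0,"grip":-0.1},{"dx":0.004,"dy":-0.001,"dz":0.28,"ax":0,"ay":-0.005,"az":0,"grip":-0.1},{"dx":0.004,"dy":-0.001,"dz":0.28,"ax":0,"ay":-0.005,"az":0,"grip":-0.1}]'
python3 - <<'E'
from h import *
plan([pose(TO,TY,[-.059,-.0505,.113],35,.01)],1)
E
```

```text
clock: 34.03
position: [0.5131, -0.0281, 0.1068]
ee_rot: [0.213, 0.666, 0.684, -0.21]
contact_force: [-0.3, 0.7, -0.2]
width: 0.0387
gripper_force: 0.0
{"dx":0.004,"dy":0.001,"dz":0.007,"ax":-0.003,"ay":-0.002,"az":-0.001}
```

```bash
python3 -m jog '[{"dx":0.004,"dy":0,"dz":0.007,"ax":0,"ay":0,"az":0,"grip":-0.1},{"dx":0.004,"dy":0,"dz":0.007,"ax":0,"ay":0,"az":0,"grip":-0.5},{"dx":0.004,"dy":0,"dz":0.007,"ax":0,"ay":0,"az":0,"grip":-1},{"dx":0.004,"dy":0,"dz":0.007,"ax":0,"ay":0,"az":0,"grip":-1},{"dx":0.004,"dy":0,"dz":0.007,"ax":0,"ay":0,"az":0,"grip":-1}]' 80
python3 - <<'E'
from h import *
s=manip.get_state(); z=Rz(-TY)@rot(s)[:,2]; th=np.degrees(np.arctan2(-z[1],-z[2])); g=Rz(-TY)@(s["position"]-rot(s)[:,2]*.01-TO); print("th",th, "grip pt",g)
lay(-.0575,g[1],g[2],th)
E
```

```text
clock: 34.45
position: [0.514, -0.0269, 0.1051]
ee_rot: [0.214, 0.665, 0.685, -0.209]
contact_force: [0.8, 1.8, 6.4]
width: 0.018
gripper_force: 80.1
th 34.85781322562979 grip pt [-0.05819961 -0.04920202  0.11335247]
['{"dx":-0.034,"dy":0.003,"dz":-0.049,"ax":-0.001,"ay":0,"az":0}', '{"dx":-0.069,"dy":0.003,"dz":-0.098,"ax":-0.001,"ay":0,"az":0}', '{"dx":-0.079,"dy":0.003,"dz":-0.115,"ax":-0.001,"ay":0.022,"az":0}', '{"dx":-0.053,"dy":0.003,"dz":-0.088,"ax":-0.001,"ay":0.089,"az":0}', '{"dx":-0.047,"dy":0.003,"dz":-0.088,"ax":-0.001,"ay":0.156,"az":0}']
['{"dx":0.008,"dy":0,"dz":0.005,"ax":0,"ay":0.067,"az":0}', '{"dx":0.017,"dy":0,"dz":0.013,"ax":0,"ay":0.133,"az":0}', '{"dx":0.027,"dy":0,"dz":0.024,"ax":0,"ay":0.2,"az":0}', '{"dx":0.039,"dy":0,"dz":0.039,"ax":0,"ay":0.267,"az":0}', '{"dx":0.052,"dy":0,"dz":0.057,"ax":0,"ay":0.333,"az":0}']
['{"dx":0.002,"dy":0,"dz":0.025,"ax":0,"ay":0.067,"az":0}', '{"dx":0.003,"dy":0,"dz":0.052,"ax":0,"ay":0.133,"az":0}', '{"dx":0.003,"dy":0,"dz":0.082,"ax":0,"ay":0.2,"az":0}', '{"dx":0.003,"dy":0,"dz":0.114,"ax":0,"ay":0.267,"az":0}', '{"dx":0.003,"dy":0,"dz":0.148,"ax":0,"ay":0.333,"az":0}']
['{"dx":-0.018,"dy":0,"dz":0.03,"ax":0,"ay":0.067,"az":0}', '{"dx":-0.038,"dy":0,"dz":0.061,"ax":0,"ay":0.133,"az":0}']
```

```bash
python3 -m jog '[{"dx":-0.034,"dy":0.001,"dz":-0.049,"ax":0,"ay":0,"az":0,"grip":-1},{"dx":-0.069,"dy":0.002,"dz":-0.098,"ax":0,"ay":0,"az":0,"grip":-1},{"dx":-0.079,"dy":0.002,"dz":-0.115,"ax":0,"ay":0.022,"az":0,"grip":-1},{"dx":-0.052,"dy":0.002,"dz":-0.087,"ax":0,"ay":0.089,"az":0,"grip":-1},{"dx":-0.046,"dy":0.002,"dz":-0.087,"ax":0,"ay":0.156,"az":0,"grip":-1}]' |egrep "pos|cont|wid"
python3 -m jog '[{"dx":0.008,"dy":0,"dz":0.005,"ax":0,"ay":0.067,"az":0,"grip":-1},{"dx":0.017,"dy":0,"dz":0.013,"ax":0,"ay":0.133,"az":0,"grip":-1},{"dx":0.028,"dy":0,"dz":0.024,"ax":0,"ay":0.2,"az":0,"grip":-1},{"dx":0.039,"dy":0,"dz":0.039,"ax":0,"ay":0.267,"az":0,"grip":-1},{"dx":0.052,"dy":0,"dz":0.056,"ax":0,"ay":0.333,"az":0,"grip":-1}]' |egrep "pos|cont|wid"
python3 -m jog '[{"dx":0.002,"dy":0,"dz":0.025,"ax":0,"ay":0.067,"az":0,"grip":-1},{"dx":0.003,"dy":0,"dz":0.052,"ax":0,"ay":0.133,"az":0,"grip":-1},{"dx":0.004,"dy":0,"dz":0.082,"ax":0,"ay":0.2,"az":0,"grip":-1},{"dx":0.004,"dy":0,"dz":0.115,"ax":0,"ay":0.267,"az":0,"grip":-1},{"dx":0.004,"dy":0,"dz":0.148,"ax":0,"ay":0.333,"az":0,"grip":-1}]' |egrep "pos|cont|wid"
python3 -m jog '[{"dx":-0.018,"dy":0,"dz":0.03,"ax":0,"ay":0.067,"az":0,"grip":-1},{"dx":-0.038,"dy":0,"dz":0.061,"ax":0,"ay":0.133,"az":0,"grip":-1},{"dx":-0.038,"dy":0,"dz":0.061,"ax":0,"ay":0.133,"az":0,"grip":-1},{"dx":-0.038,"dy":0,"dz":0.061,"ax":0,"ay":0.133,"az":0,"grip":-1}]'
python3 - <<'E'
from h import *
plan([pose(TO,TY,[-.0575,-.045,.037],34.9-87,.01)],1)
d=manip.get_image("wrist"); g=d["img"].astype(int); cv2.imwrite("pics/w15.png",d["img"][:,:,::-1])
m=(g.min(2)>200).astype(np.uint8); n,l,st,ce=cv2.connectedComponentsWithStats(m)
print([(st[i].tolist(),ce[i].round().tolist()) for i in range(1,n) if st[i,4]>600])
E
```

```text
position: [0.5128, -0.022, 0.127]
contact_force: [-1.6, 0.3, -2.8]
width: 0.0179
position: [0.5136, -0.0169, 0.1114]
contact_force: [0.3, -0.2, -1.7]
width: 0.0179
position: [0.5134, -0.011, 0.0741]
contact_force: [0.9, 0.6, -1.6]
width: 0.0182
clock: 36.03
position: [0.5122, -0.0085, 0.0544]
ee_rot: [-0.312, 0.631, 0.645, 0.298]
contact_force: [-0.4, 0.5, -0.5]
width: 0.018
gripper_force: 79.4
{"dx":-0.075,"dy":0.009,"dz":0.057,"ax":-0.002,"ay":0.011,"az":-0.005}
[([298, 84, 122, 11, 1102], [358.0, 89.0]), ([233, 114, 91, 100, 5274], [278.0, 166.0]), ([435, 133, 116, 100, 4927], [488.0, 186.0]), ([341, 139, 97, 101, 5075], [386.0, 191.0]), ([120, 169, 42, 124, 1650], [142.0, 230.0])]
```

```bash
python3 -m jog '[{"dx":-0.02,"dy":0.003,"dz":0.015,"ax":0,"ay":0,"az":-0.002,"grip":-1},{"dx":-0.045,"dy":0.003,"dz":0.035,"ax":0,"ay":0.005,"az":-0.002,"grip":-1},{"dx":-0.065,"dy":0.003,"dz":0.05,"ax":0,"ay":0.011,"az":-0.002,"grip":-1},{"dx":-0.065,"dy":0.003,"dz":0.05,"ax":0,"ay":0.011,"az":-0.002,"grip":-1}]' | egrep "pos|cont"
for i in 1 2 ; do python3 -m jog '[{"dx":-0.007,"dy":0,"dz":0.005,"ax":0,"ay":0,"az":0,"grip":-1},{"dx":-0.007,"dy":0,"dz":0.005,"ax":0,"ay":0,"az":0,"grip":-1}]' | egrep "pos|cont"; done
python3 -m jog '[{"dx":0,"dy":0,"dz":0,"ax":0,"ay":0,"az":0,"grip":-0.5},{"dx":0,"dy":0,"dz":0,"ax":0,"ay":0,"az":0,"grip":-0.25},{"dx":0,"dy":0,"dz":0,"ax":0,"ay":0,"az":0,"grip":-0.25},{"dx":0,"dy":0,"dz":0,"ax":0,"ay":0,"az":0,"grip":-0.25}]' | egrep "pos|cont|wid"
python3 -m jog '[{"dx":0,"dy":0,"dz":-0.12,"ax":0,"ay":0,"az":0,"grip":-0.2},{"dx":0,"dy":0,"dz":-0.28,"ax":0,"ay":0,"az":0,"grip":-0.2},{"dx":0,"dy":0,"dz":-0.44,"ax":0,"ay":0,"az":0,"grip":-0.2},{"dx":0,"dy":0,"dz":-0.44,"ax":0,"ay":0,"az":0,"grip":-0.2}]' | grep pos
python3 - <<'E'
from h import *
plan([pose(TO,TY,[0,-.05,.22],-25,0),pose(TO,TY,[0,-.0,.22],0,0)],1)
E
```

```text
position: [0.513, -0.0079, 0.0352]
contact_force: [0.6, 0.0, -2.6]
position: [0.5132, -0.008, 0.0341]
contact_force: [-0.7, 0.7, -1.0]
position: [0.5133, -0.0081, 0.0326]
contact_force: [-1.5, -2.0, 4.4]
position: [0.5133, -0.0086, 0.0314]
contact_force: [-0.7, 0.9, -0.3]
width: 0.0316
position: [0.5193, -0.1015, 0.1016]
{"dx":0.569,"dy":0.223,"dz":-0.043,"ax":0.005,"ay":-0.296,"az":0.001}
{"dx":0.181,"dy":0,"dz":0.085,"ax":0,"ay":-0.278,"az":0}
```

```bash
python3 -m jog '[{"dx":0.3,"dy":0.1,"dz":-0.2,"ax":0,"ay":-0.07,"az":0,"grip":-0.2},{"dx":0.569,"dy":0.223,"dz":-0.043,"ax":0.005,"ay":-0.15,"az":0,"grip":-0.2},{"dx":0.569,"dy":0.223,"dz":-0.043,"ax":0.005,"ay":-0.22,"az":0,"grip":-0.2},{"dx":0.569,"dy":0.223,"dz":-0.043,"ax":0.005,"ay":-0.296,"az":0,"grip":-0.2},{"dx":0.569,"dy":0.223,"dz":-0.043,"ax":0.005,"ay":-0.296,"az":0,"grip":-0.2}]' >/dev/null
python3 -m jog '[{"dx":0.1,"dy":0,"dz":0.06,"ax":0,"ay":-0.278,"az":0,"grip":-0.2},{"dx":0.1,"dy":0,"dz":0.06,"ax":0,"ay":-0.278,"az":0,"grip":-0.2},{"dx":0.1,"dy":0,"dz":0.06,"ax":0,"ay":-0.278,"az":0,"grip":-0.2},{"dx":0.1,"dy":0,"dz":0.06,"ax":0,"ay":-0.278,"az":0,"grip":-0.2},{"dx":0.1,"dy":0,"dz":0.06,"ax":0,"ay":-0.278,"az":0,"grip":-0.2}]' 
python3 -m jog '[{"dx":0,"dy":0,"dz":0,"ax":0,"ay":0,"az":0,"grip":-0.2},{"dx":0,"dy":0,"dz":0,"ax":0,"ay":0,"az":0,"grip":-0.2}]'
python3 - <<'E'
from h import *
s=manip.get_state();d=manip.get_image("wrist"); cv2.imwrite("pics/w16.png",cv2.resize(d["img"][:,:,::-1],(800,600),interpolation=cv2.INTER_CUBIC))
np.savez("w16.npz",p=s["position"],M=rot(s),K=d["mtx"],T=d["T_tool_cam"])
E
```

```text
clock: 38.25
position: [0.5676, 0.0177, 0.2152]
ee_rot: [-0.006, 0.693, 0.721, -0.0]
contact_force: [-0.1, 1.0, 0.2]
width: 0.0344
gripper_force: 0.0
clock: 38.42
position: [0.5681, 0.0139, 0.2143]
ee_rot: [-0.007, 0.695, 0.719, -0.0]
contact_force: [-0.9, 0.1, 0.7]
width: 0.0343
gripper_force: 0.0
```

View pics/w16.png

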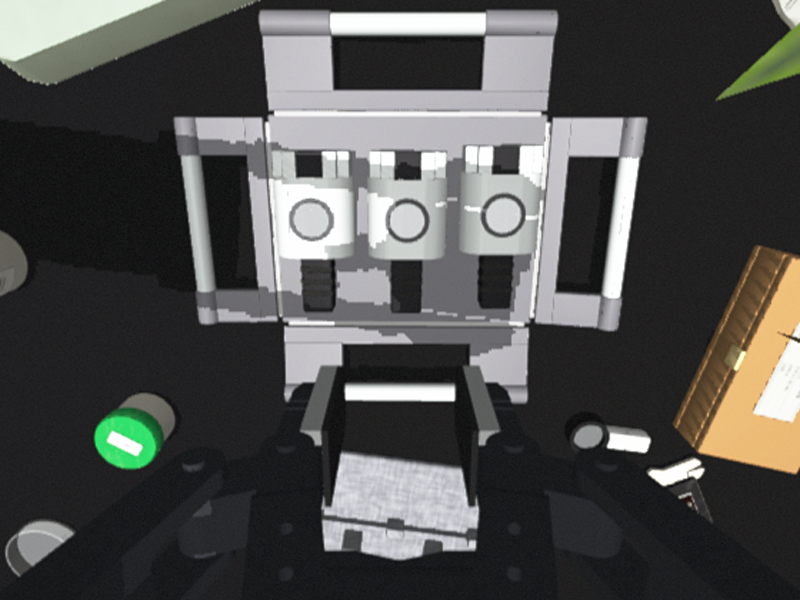

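All three modules lie window up on the floor. The windows are at (312,219), (407,219) and (503,214), and the neck ends at v of about 306-311. The wall bars are at (408,23), (399,392), (197,235) and (625,230).

Run:
```python
from h import *
w=np.load("w16.npz"); c=np.eye(4); c[:3,:3]=w["M"]; c[:3,3]=w["p"]; c=c@w["T"]
for n,q in dict(tl=(270,114,.02),tr=(547,114,.02),br=(531,322,.02),bl=(283,322,.02),m2=(312,219,.05),m1=(407,219,.05),m0=(503,214,.05),n2=(318,308,.035),n1=(406,311,.035),n0=(495,306,.035),s2l=(277,235,.035),s2r=(354,235,.035),s0r=(540,235,.035),nose2=(312,152,.04),left=(408,23,.02),right=(399,392,.02),near=(197,235,.02),far=(625,230,.02)).items():
    x=ray(w["K"],c,(q[0]+.5)*.7-.5,(q[1]+.5)*.7-.5,q[2]); print(n,x[:2].round(4),(Rz(-TY)@(x-TO))[:2].round(4))
```

```text
tl [0.482  0.0973] [-0.0866  0.0702]
tr [0.6548 0.1033] [0.0864 0.0711]
br [ 0.6606 -0.0355] [ 0.088  -0.0678]
bl [ 0.4853 -0.0423] [-0.0874 -0.0694]
m2 [0.5124 0.0375] [-0.0579  0.0095]
m1 [0.57   0.0396] [-0.0004  0.01  ]
m0 [0.6276 0.0448] [0.0574 0.0134]
n2 [ 0.5128 -0.0252] [-0.0594 -0.0532]
n1 [ 0.5719 -0.0251] [-0.0003 -0.0548]
n0 [ 0.6311 -0.0193] [ 0.0591 -0.0507]
s2l [0.4871 0.0236] [-0.0836 -0.0036]
s2r [0.5366 0.0254] [-0.0341 -0.0032]
s0r [0.6554 0.0299] [ 0.0848 -0.0024]
nose2 [0.5114 0.0763] [-0.0578  0.0483]
left [0.5662 0.1515] [-0.0007  0.1218]
right [ 0.5694 -0.0946] [-0.0048 -0.1242]
near [0.4295 0.0183] [-0.1414 -0.0072]
far [0.7155 0.0323] [ 0.1449 -0.0017]
```

```bash
cat >> h.py <<'E'
W={"far":(0,.088,1,0),"near":(180,.088,-1,0),"left":(90,.070,1,-.03),"right":(-90,.070,-1,0)}
def wp(n,phi,tau=0,up=0,b=.012,out=0):
    "tool pose with the wall's bar between the fingers, wall at phi deg, body leaning inwards tau deg"
    w,h,s,lat=W[n]; O=Rz(TY+w)@[1,0,0]; Z=np.array([0,0,1.]); f=np.radians(phi); t=np.radians(tau)
    L=Rz(TY)@([lat,0,0] if n in("left","right") else [0,lat,0])
    z=-np.cos(t)*Z+np.sin(t)*O; y=s*(np.cos(t)*O+np.sin(t)*Z)
    bar=TO+L+O*(h+out)+.020*Z+.05*(np.cos(f)*O+np.sin(f)*Z)
    return bar+z*(b-up),np.c_[np.cross(y,z),y,z]
E
python3 - <<'E'
from h import *
plan([wp("far",3,0,.07),wp("far",3,0,0)],1)
plan([wp("far",p) for p in (10,17,24,32,40,48,56,64,72,80,86,90,92,94,94)])
E
```

```text
{"dx":0.058,"dy":0.568,"dz":0.53,"ax":-0.006,"ay":-0.006,"az":0.002}
{"dx":0,"dy":0,"dz":0.28,"ax":0,"ay":0,"az":0}
['{"dx":0.056,"dy":0.568,"dz":0.786,"ax":-0.006,"ay":-0.006,"az":0.002}', '{"dx":0.056,"dy":0.562,"dz":0.762,"ax":-0.006,"ay":-0.006,"az":0.002}', '{"dx":0.056,"dy":0.553,"dz":0.739,"ax":-0.006,"ay":-0.006,"az":0.002}', '{"dx":0.057,"dy":0.54,"dz":0.715,"ax":-0.006,"ay":-0.006,"az":0.002}', '{"dx":0.057,"dy":0.523,"dz":0.692,"ax":-0.006,"ay":-0.006,"az":0.002}']
['{"dx":0,"dy":-0.019,"dz":-0.02,"ax":0,"ay":0,"az":0}', '{"dx":0,"dy":-0.041,"dz":-0.037,"ax":0,"ay":0,"az":0}', '{"dx":0,"dy":-0.066,"dz":-0.051,"ax":0,"ay":0,"az":0}', '{"dx":0,"dy":-0.091,"dz":-0.062,"ax":0,"ay":0,"az":0}', '{"dx":0,"dy":-0.118,"dz":-0.068,"ax":0,"ay":0,"az":0}']
['{"dx":0,"dy":-0.021,"dz":-0.003,"ax":0,"ay":0,"az":0}', '{"dx":0,"dy":-0.035,"dz":-0.003,"ax":0,"ay":0,"az":0}', '{"dx":0,"dy":-0.042,"dz":-0.003,"ax":0,"ay":0,"az":0}', '{"dx":0,"dy":-0.049,"dz":-0.003,"ax":0,"ay":0,"az":0}', '{"dx":0,"dy":-0.049,"dz":-0.003,"ax":0,"ay":0,"az":0}']
```

```bash
python3 -m jog '[{"dx":0.058,"dy":0.568,"dz":0.3,"ax":-0.006,"ay":-0.006,"az":0.002,"grip":-0.2},{"dx":0.058,"dy":0.568,"dz":0.3,"ax":-0.006,"ay":-0.006,"az":0.002,"grip":-0.2},{"dx":0.058,"dy":0.568,"dz":0.3,"ax":-0.006,"ay":-0.006,"az":0.002,"grip":-0.2},{"dx":0.058,"dy":0.568,"dz":0.45,"ax":-0.006,"ay":-0.006,"az":0.002,"grip":-0.2},{"dx":0.058,"dy":0.568,"dz":0.5,"ax":-0.006,"ay":-0.006,"az":0.002,"grip":-0.2}]' >/dev/null
python3 -m jog '[{"dx":0,"dy":0,"dz":0,"ax":0,"ay":0,"az":0,"grip":-0.2},{"dx":0,"dy":0,"dz":0,"ax":0,"ay":0,"az":0,"grip":-0.2}]'
python3 - <<'E'
from h import *
plan([wp("far",3,0,0)],1)
s=manip.get_state();d=manip.get_image("wrist"); cv2.imwrite("pics/w17.png",d["img"][:,:,::-1])
g=d["img"].astype(int); m=(g.min(2)>190).astype(np.uint8); n,l,st,ce=cv2.connectedComponentsWithStats(m)
print([(st[i].tolist(),ce[i].round().tolist()) for i in range(1,n) if st[i,4]>500])
c=np.eye(4); c[:3,:3]=rot(s); c[:3,3]=s["position"]; c=np.linalg.inv(c@d["T_tool_cam"])
for z in (.02,.026): q=c@np.r_[wp("far",0)[0][:2],z,1]; q=d["mtx"]@q[:3]; print(q[:2]/q[2])
E
```

```text
clock: 39.05
position: [0.7073, 0.033, 0.0856]
ee_rot: [-0.002, 0.697, 0.717, -0.002]
contact_force: [-0.5, -0.3, 1.0]
width: 0.0341
gripper_force: 0.0
{"dx":0.003,"dy":0.006,"dz":0.3,"ax":-0.003,"ay":0,"az":0}
[([0, 0, 95, 11, 971], [46.0, 5.0]), ([457, 0, 103, 70, 4013], [519.0, 28.0]), ([0, 99, 183, 6, 951], [94.0, 102.0]), ([83, 156, 98, 104, 5736], [137.0, 208.0]), ([111, 200, 39, 36, 1089], [130.0, 218.0]), ([4, 207, 39, 35, 1034], [23.0, 224.0]), ([468, 321, 54, 47, 1462], [494.0, 340.0])]
[282.33800054 219.47556825]
[282.35144418 223.03391636]
```

Run:
```python
import cv2
g=cv2.imread("pics/w17.png",0)
for v in (180,195,210,225): print(v,[int(x) for x in g[v,230:345:4]])
```

```text
180 [26, 31, 31, 28, 29, 27, 27, 28, 12, 16, 125, 168, 190, 181, 161, 88, 18, 19, 17, 18, 19, 16, 17, 19, 17, 15, 20, 17, 17]
195 [14, 23, 23, 32, 30, 22, 22, 17, 20, 21, 123, 172, 189, 180, 161, 71, 18, 14, 17, 21, 18, 21, 16, 20, 17, 20, 19, 12, 17]
210 [21, 17, 18, 17, 21, 20, 14, 21, 18, 18, 124, 170, 188, 179, 161, 70, 19, 16, 19, 17, 24, 19, 19, 17, 16, 16, 18, 18, 20]
225 [22, 18, 16, 27, 10, 18, 15, 20, 20, 18, 93, 169, 189, 182, 161, 69, 19, 19, 19, 22, 18, 19, 21, 21, 11, 24, 19, 19, 19]
```

The bar spans columns 269-291, centred on the pads. Descend, close lightly and swing the wall up.

```bash
python3 -m jog '[{"dx":0.003,"dy":0.001,"dz":0.12,"ax":-0.002,"ay":0,"az":0,"grip":-0.2},{"dx":0.003,"dy":0.001,"dz":0.22,"ax":-0.002,"ay":0,"az":0,"grip":-0.2},{"dx":0.003,"dy":0.001,"dz":0.28,"ax":-0.002,"ay":0,"az":0,"grip":-0.2},{"dx":0.003,"dy":0.001,"dz":0.29,"ax":-0.002,"ay":0,"az":0,"grip":-0.2},{"dx":0.003,"dy":0.001,"dz":0.29,"ax":-0.002,"ay":0,"az":0,"grip":-0.2}]' 30 | egrep "pos|cont"
python3 -m jog '[{"dx":0,"dy":0,"dz":0,"ax":0,"ay":0,"az":0,"grip":-0.6},{"dx":0,"dy":0,"dz":0,"ax":0,"ay":0,"az":0,"grip":-1},{"dx":0,"dy":0,"dz":0,"ax":0,"ay":0,"az":0,"grip":-1},{"dx":0,"dy":0,"dz":0,"ax":0,"ay":0,"az":0,"grip":-1},{"dx":0,"dy":0,"dz":0,"ax":0,"ay":0,"az":0,"grip":-1}]' 30
python3 -m jog '[{"dx":0,"dy":-0.003,"dz":-0.024,"ax":0,"ay":0,"az":0,"grip":-1},{"dx":0,"dy":-0.008,"dz":-0.048,"ax":0,"ay":0,"az":0,"grip":-1},{"dx":0,"dy":-0.017,"dz":-0.071,"ax":0,"ay":0,"az":0,"grip":-1},{"dx":0,"dy":-0.03,"dz":-0.096,"ax":0,"ay":0,"az":0,"grip":-1},{"dx":0,"dy":-0.047,"dz":-0.118,"ax":0,"ay":0,"az":0,"grip":-1}]'
python3 - <<'E'
from h import *
plan([wp("far",40)],1)
E
```

```text
position: [0.7093, 0.0345, 0.0181]
contact_force: [1.0, -1.1, 0.7]
clock: 39.93
position: [0.7076, 0.0347, 0.0182]
ee_rot: [0.002, 0.696, 0.718, -0.0]
contact_force: [-5.9, -1.2, 2.5]
width: 0.0102
gripper_force: 30.5
clock: 40.35
position: [0.6964, 0.0344, 0.0457]
ee_rot: [0.002, 0.696, 0.718, 0.0]
contact_force: [-2.9, -3.4, -9.4]
width: 0.0105
gripper_force: 29.3
{"dx":-0.004,"dy":0.002,"dz":0.022,"ax":0.002,"ay":0.001,"az":0.001}
```

```bash
python3 -m jog '[{"dx":0,"dy":-0.019,"dz":-0.018,"ax":0,"ay":0,"az":0,"grip":-1},{"dx":0,"dy":-0.041,"dz":-0.033,"ax":0,"ay":0,"az":0,"grip":-1},{"dx":0,"dy":-0.066,"dz":-0.045,"ax":0,"ay":0,"az":0,"grip":-1},{"dx":0,"dy":-0.091,"dz":-0.054,"ax":0,"ay":0,"az":0,"grip":-1},{"dx":0,"dy":-0.118,"dz":-0.06,"ax":0,"ay":0,"az":0,"grip":-1}]' | egrep "pos|cont|wid"
python3 -m jog '[{"dx":0,"dy":-0.021,"dz":-0.003,"ax":0,"ay":0,"az":0,"grip":-1},{"dx":0,"dy":-0.035,"dz":-0.003,"ax":0,"ay":0,"az":0,"grip":-1},{"dx":0,"dy":-0.042,"dz":-0.003,"ax":0,"ay":0,"az":0,"grip":-1},{"dx":0,"dy":-0.046,"dz":-0.003,"ax":0,"ay":0,"az":0,"grip":-1},{"dx":0,"dy":-0.046,"dz":-0.003,"ax":0,"ay":0,"az":0,"grip":-1}]'
python3 - <<'E'
from h import *
plan([wp("far",90),wp("far",92)],1)
E
```

```text
position: [0.673, 0.0337, 0.0642]
contact_force: [6.9, -2.2, -2.0]
width: 0.0104
clock: 41.18
position: [0.6637, 0.0334, 0.0671]
ee_rot: [0.009, 0.696, 0.718, 0.007]
contact_force: [5.5, -2.6, 1.8]
width: 0.0106
gripper_force: 29.3
{"dx":-0.003,"dy":-0.021,"dz":0.036,"ax":0.015,"ay":0.002,"az":0.001}
{"dx":0,"dy":-0.007,"dz":0,"ax":0,"ay":0,"az":0}
```

```bash
for i in 1 2 3 4; do python3 -m jog '[{"dx":0,"dy":-0.007,"dz":0.002,"ax":0,"ay":0,"az":0,"grip":-1},{"dx":0,"dy":-0.007,"dz":0.002,"ax":0,"ay":0,"az":0,"grip":-1},{"dx":0,"dy":-0.007,"dz":0.002,"ax":0,"ay":0,"az":0,"grip":-1}]' | egrep "pos|cont"; done
```

```text
position: [0.663, 0.0333, 0.0672]
contact_force: [6.9, -3.2, 3.6]
position: [0.662, 0.0333, 0.0674]
contact_force: [7.0, -3.1, 6.5]
position: [0.6604, 0.0333, 0.0672]
contact_force: [6.2, -2.1, 8.0]
position: [0.6587, 0.0332, 0.067]
contact_force: [6.9, -2.1, 9.0]
```

```bash
for i in 1 2 3 4 5; do python3 -m jog '[{"dx":0,"dy":-0.007,"dz":-0.001,"ax":0,"ay":0,"az":0,"grip":-1},{"dx":0,"dy":-0.007,"dz":-0.001,"ax":0,"ay":0,"az":0,"grip":-1},{"dx":0,"dy":-0.007,"dz":-0.001,"ax":0,"ay":0,"az":0,"grip":-1}]' | egrep "pos|cont"; done
```

```text
position: [0.6569, 0.0332, 0.0672]
contact_force: [5.8, -3.2, 8.3]
position: [0.6566, 0.0331, 0.0673]
contact_force: [9.1, -2.3, 7.0]
position: [0.6566, 0.0331, 0.0674]
contact_force: [13.4, -2.5, 2.9]
position: [0.6565, 0.0332, 0.0674]
contact_force: [17.1, -2.3, -0.1]
position: [0.6564, 0.0331, 0.0676]
contact_force: [19.5, -1.5, -4.6]
```

```bash
python3 -m jog '[{"dx":0,"dy":0.012,"dz":0,"ax":0,"ay":0,"az":0,"grip":-1},{"dx":0,"dy":0.022,"dz":0,"ax":0,"ay":0,"az":0,"grip":-0.6},{"dx":0,"dy":0.022,"dz":0,"ax":0,"ay":0,"az":0,"grip":-0.2},{"dx":0,"dy":0.022,"dz":0,"ax":0,"ay":0,"az":0,"grip":-0.2},{"dx":0,"dy":0.022,"dz":0,"ax":0,"ay":0,"az":0,"grip":-0.2}]' | egrep "pos|cont|wid"
python3 -m jog '[{"dx":0,"dy":0,"dz":-0.1,"ax":0,"ay":0,"az":0,"grip":-0.2},{"dx":0,"dy":0,"dz":-0.25,"ax":0,"ay":0,"az":0,"grip":-0.2},{"dx":0,"dy":0,"dz":-0.25,"ax":0,"ay":0,"az":0,"grip":-0.2},{"dx":0,"dy":-0.6,"dz":-0.25,"ax":0,"ay":0,"az":0,"grip":-0.2}]' >/dev/null
python3 - <<'E'
from h import *
plan([wp("near",3,0,.10),wp("near",3,0,.06)],1)
E
```

```text
position: [0.6456, 0.034, 0.0615]
contact_force: [0.3, -0.4, 0.2]
width: 0.0339
{"dx":-0.002,"dy":-0.723,"dz":0.046,"ax":0.013,"ay":0.001,"az":0.001}
{"dx":0,"dy":0,"dz":0.16,"ax":0,"ay":0,"az":0}
```

```bash
python3 -m jog '[{"dx":-0.002,"dy":-0.723,"dz":0,"ax":0.013,"ay":0,"az":0,"grip":-0.2},{"dx":-0.002,"dy":-0.723,"dz":0,"ax":0.013,"ay":0,"az":0,"grip":-0.2},{"dx":-0.002,"dy":-0.723,"dz":0,"ax":0.013,"ay":0,"az":0,"grip":-0.2},{"dx":-0.002,"dy":-0.723,"dz":0,"ax":0.013,"ay":0,"az":0,"grip":-0.2},{"dx":-0.002,"dy":-0.723,"dz":0.1,"ax":0.013,"ay":0,"az":0,"grip":-0.2}]' >/dev/null
python3 -m jog '[{"dx":0,"dy":0,"dz":0,"ax":0,"ay":0,"az":0,"grip":-0.2},{"dx":0,"dy":0,"dz":0,"ax":0,"ay":0,"az":0,"grip":-0.2}]' | egrep "pos|cont"
python3 - <<'E'
from h import *
plan([wp("near",3,0,.06),wp("near",3,0,-.002)],1)
d=manip.get_image("wrist"); cv2.imwrite("pics/w18.png",d["img"][:,:,::-1]); g=cv2.cvtColor(d["img"],cv2.COLOR_RGB2GRAY)
for v in (170,195,220,240): print(v,[int(x) for x in g[v,210:350:4]])
E
```

```text
position: [0.4225, 0.0262, 0.0971]
contact_force: [1.1, -0.2, 0.5]
{"dx":-0.003,"dy":0.042,"dz":0.105,"ax":-0.011,"ay":0.001,"az":0.001}
{"dx":0,"dy":0,"dz":0.248,"ax":0,"ay":0,"az":0}
170 [30, 34, 30, 31, 34, 35, 35, 32, 30, 32, 31, 32, 33, 33, 31, 32, 20, 17, 19, 21, 160, 187, 199, 177, 134, 22, 18, 24, 20, 19, 22, 18, 19, 22, 24]
195 [25, 20, 22, 18, 20, 21, 21, 22, 18, 30, 24, 19, 20, 25, 20, 23, 19, 21, 18, 17, 162, 187, 193, 173, 98, 19, 19, 21, 19, 22, 20, 19, 22, 26, 23]
220 [34, 30, 22, 21, 17, 19, 17, 24, 21, 24, 31, 19, 18, 26, 23, 23, 21, 17, 20, 22, 164, 190, 194, 170, 56, 21, 20, 19, 22, 22, 18, 20, 20, 17, 23]
240 [32, 30, 33, 34, 31, 30, 31, 32, 33, 30, 32, 32, 36, 33, 32, 28, 22, 21, 22, 23, 163, 190, 191, 166, 41, 21, 19, 23, 21, 18, 22, 24, 20, 22, 21]
```

```bash
python3 -m jog '[{"dx":-0.003,"dy":0.045,"dz":0.05,"ax":-0.01,"ay":0,"az":0,"grip":-0.2},{"dx":-0.003,"dy":0.045,"dz":0.15,"ax":-0.01,"ay":0,"az":0,"grip":-0.2},{"dx":-0.003,"dy":0.045,"dz":0.25,"ax":-0.01,"ay":0,"az":0,"grip":-0.2},{"dx":-0.003,"dy":0.045,"dz":0.335,"ax":-0.01,"ay":0,"az":0,"grip":-0.2},{"dx":-0.003,"dy":0.045,"dz":0.34,"ax":-0.01,"ay":0,"az":0,"grip":-0.2}]' 30 | egrep "pos|cont"
python3 -m jog '[{"dx":0,"dy":0,"dz":0,"ax":0,"ay":0,"az":0,"grip":-0.6},{"dx":0,"dy":0,"dz":0,"ax":0,"ay":0,"az":0,"grip":-1},{"dx":0,"dy":0,"dz":0,"ax":0,"ay":0,"az":0,"grip":-1},{"dx":0,"dy":0,"dz":0,"ax":0,"ay":0,"az":0,"grip":-1},{"dx":0,"dy":0,"dz":0,"ax":0,"ay":0,"az":0,"grip":-1}]' 30
python3 - <<'E'
from h import *
plan([wp("near",3,0,0)],1)
E
```

```text
position: [0.4343, 0.0253, 0.0097]
contact_force: [-0.3, -0.1, -0.3]
clock: 45.65
position: [0.4324, 0.0251, 0.0125]
ee_rot: [-0.0, 0.696, 0.718, -0.001]
contact_force: [-5.0, -2.2, -2.3]
width: 0.0104
gripper_force: 30.6
{"dx":0.002,"dy":0.001,"dz":0.008,"ax":-0.001,"ay":0.001,"az":0.002}
```

```bash
python3 -m jog '[{"dx":0,"dy":0.003,"dz":-0.024,"ax":0,"ay":0,"az":0,"grip":-1},{"dx":0,"dy":0.008,"dz":-0.048,"ax":0,"ay":0,"az":0,"grip":-1},{"dx":0,"dy":0.017,"dz":-0.071,"ax":0,"ay":0,"az":0,"grip":-1},{"dx":0,"dy":0.03,"dz":-0.096,"ax":0,"ay":0,"az":0,"grip":-1},{"dx":0,"dy":0.047,"dz":-0.118,"ax":0,"ay":0,"az":0,"grip":-1}]' | egrep "pos|cont|wid"
python3 -m jog '[{"dx":0,"dy":0.019,"dz":-0.02,"ax":0,"ay":0,"az":0,"grip":-1},{"dx":0,"dy":0.041,"dz":-0.037,"ax":0,"ay":0,"az":0,"grip":-1},{"dx":0,"dy":0.066,"dz":-0.051,"ax":0,"ay":0,"az":0,"grip":-1},{"dx":0,"dy":0.091,"dz":-0.062,"ax":0,"ay":0,"az":0,"grip":-1},{"dx":0,"dy":0.118,"dz":-0.068,"ax":0,"ay":0,"az":0,"grip":-1}]' | egrep "pos|cont|wid"
python3 -m jog '[{"dx":0,"dy":0.021,"dz":-0.003,"ax":0,"ay":0,"az":0,"grip":-1},{"dx":0,"dy":0.035,"dz":-0.003,"ax":0,"ay":0,"az":0,"grip":-1},{"dx":0,"dy":0.042,"dz":-0.003,"ax":0,"ay":0,"az":0,"grip":-1},{"dx":0,"dy":0.046,"dz":-0.003,"ax":0,"ay":0,"az":0,"grip":-1},{"dx":0,"dy":0.046,"dz":-0.003,"ax":0,"ay":0,"az":0,"grip":-1}]'| egrep "pos|cont|wid"
for i in 1 2 3; do python3 -m jog '[{"dx":0,"dy":0.007,"dz":0,"ax":0,"ay":0,"az":0,"grip":-1},{"dx":0,"dy":0.007,"dz":0,"ax":0,"ay":0,"az":0,"grip":-1},{"dx":0,"dy":0.007,"dz":0,"ax":0,"ay":0,"az":0,"grip":-1}]' | egrep "pos|cont"; done
python3 - <<'E'
from h import *
plan([wp("near",91.7)],1)
E
```

```text
position: [0.4409, 0.0254, 0.0419]
contact_force: [-10.4, -2.5, -1.0]
width: 0.0106
position: [0.4636, 0.0263, 0.0603]
contact_force: [-21.6, -3.9, 35.8]
width: 0.0107
position: [0.4839, 0.0269, 0.0619]
contact_force: [-10.8, -2.9, 14.9]
width: 0.0104
position: [0.4839, 0.0269, 0.0619]
contact_force: [-15.0, -2.9, 17.7]
position: [0.484, 0.0269, 0.0619]
contact_force: [-16.3, -3.8, 22.4]
position: [0.484, 0.0269, 0.0618]
contact_force: [-19.8, -3.3, 24.7]
{"dx":0.001,"dy":0.001,"dz":0.015,"ax":-0.009,"ay":0.001,"az":0.002}
```

```bash
python3 -m jog '[{"dx":0,"dy":-0.012,"dz":-0.008,"ax":0,"ay":0,"az":0,"grip":-1},{"dx":0,"dy":-0.018,"dz":-0.014,"ax":0,"ay":0,"az":0,"grip":-1},{"dx":0,"dy":-0.018,"dz":-0.014,"ax":0,"ay":0,"az":0,"grip":-0.6},{"dx":0,"dy":-0.018,"dz":-0.014,"ax":0,"ay":0,"az":0,"grip":-0.2},{"dx":0,"dy":-0.018,"dz":-0.014,"ax":0,"ay":0,"az":0,"grip":-0.2}]' | egrep "pos|cont|wid"
python3 -m jog '[{"dx":0,"dy":0,"dz":-0.1,"ax":0,"ay":0,"az":0,"grip":-0.2},{"dx":0,"dy":0,"dz":-0.25,"ax":0,"ay":0,"az":0,"grip":-0.2},{"dx":0,"dy":0,"dz":-0.4,"ax":0,"ay":0,"az":0,"grip":-0.2},{"dx":0,"dy":0,"dz":-0.4,"ax":0,"ay":0,"az":0,"grip":-0.2}]' |egrep "pos|cont"
python3 - <<'E'
from h import *
plan([wp("right",3,0,.13),wp("right",3,0,.08)],1)
E
```

```text
position: [0.4906, 0.0271, 0.0645]
contact_force: [1.0, 0.3, -0.1]
width: 0.0338
position: [0.4946, 0.027, 0.1712]
contact_force: [1.2, 0.6, 0.8]
{"dx":-0.478,"dy":0.301,"dz":0.13,"ax":0.008,"ay":0.011,"az":-0.999}
{"dx":0,"dy":0,"dz":0.2,"ax":0,"ay":0,"az":0}
```

```bash
python3 -m jog '[{"dx":-0.478,"dy":0.301,"dz":0,"ax":0,"ay":0,"az":-0.38,"grip":-0.2},{"dx":-0.478,"dy":0.301,"dz":0,"ax":0,"ay":0,"az":-0.38,"grip":-0.2},{"dx":-0.478,"dy":0.301,"dz":0,"ax":0,"ay":0,"az":-0.38,"grip":-0.2},{"dx":-0.478,"dy":0.301,"dz":0,"ax":0,"ay":0,"az":-0.38,"grip":-0.2},{"dx":-0.478,"dy":0.301,"dz":0,"ax":0,"ay":0,"az":-0.38,"grip":-0.2}]' >/dev/null
python3 -m jog '[{"dx":0,"dy":0,"dz":0,"ax":0,"ay":0,"az":-0.38,"grip":-0.2},{"dx":0,"dy":0,"dz":0,"ax":0,"ay":0,"az":-0.38,"grip":-0.2},{"dx":0,"dy":0,"dz":0,"ax":0,"ay":0,"az":-0.38,"grip":-0.2},{"dx":0,"dy":0,"dz":0,"ax":0,"ay":0,"az":-0.38,"grip":-0.2},{"dx":0,"dy":0,"dz":0,"ax":0,"ay":0,"az":-0.38,"grip":-0.2}]' >/dev/null
python3 -m jog '[{"dx":0,"dy":0,"dz":0.2,"ax":0,"ay":0,"az":-0.238,"grip":-0.2},{"dx":0,"dy":0,"dz":0.2,"ax":0,"ay":0,"az":-0.238,"grip":-0.2},{"dx":0,"dy":0,"dz":0.2,"ax":0,"ay":0,"az":-0.238,"grip":-0.2},{"dx":0,"dy":0,"dz":0.2,"ax":0,"ay":0,"az":-0.238,"grip":-0.2},{"dx":0,"dy":0,"dz":0.2,"ax":0,"ay":0,"az":-0.238,"grip":-0.2}]'
python3 - <<'E'
from h import *
plan([wp("right",3,0,-.001)],1)
d=manip.get_image("wrist"); cv2.imwrite("pics/w19.png",d["img"][:,:,::-1]); g=cv2.cvtColor(d["img"],cv2.COLOR_RGB2GRAY)
for v in (170,195,220,240): print(v,[int(x) for x in g[v,210:350:4]])
E
```

```text
clock: 49.65
position: [0.568, -0.0903, 0.1139]
ee_rot: [0.002, -0.013, 1.0, -0.001]
contact_force: [0.1, -0.5, 0.3]
width: 0.0344
gripper_force: 0.0
{"dx":-0.023,"dy":0.001,"dz":0.417,"ax":-0.001,"ay":0.002,"az":-0.003}
170 [25, 14, 20, 16, 17, 14, 16, 8, 15, 19, 21, 25, 25, 26, 26, 16, 222, 243, 244, 223, 59, 22, 25, 25, 25, 28, 27, 24, 25, 24, 21, 66, 141, 140, 137]
195 [9, 12, 16, 18, 17, 16, 15, 15, 20, 15, 17, 14, 18, 17, 14, 12, 138, 159, 160, 140, 40, 16, 17, 6, 18, 19, 11, 17, 15, 24, 12, 109, 142, 140, 141]
220 [13, 11, 19, 14, 14, 17, 10, 10, 15, 15, 15, 12, 10, 14, 17, 13, 135, 156, 159, 141, 42, 15, 5, 17, 17, 15, 13, 12, 16, 15, 20, 82, 83, 82, 79]
240 [14, 16, 10, 11, 18, 11, 15, 14, 17, 19, 17, 13, 13, 13, 13, 11, 133, 156, 157, 137, 42, 16, 15, 18, 12, 14, 17, 16, 17, 16, 40, 81, 116, 81, 80]
```

```bash
python3 -m jog '[{"dx":-0.01,"dy":0.001,"dz":0.15,"ax":0,"ay":0,"az":0,"grip":-0.2},{"dx":-0.01,"dy":0.001,"dz":0.28,"ax":0,"ay":0,"az":0,"grip":-0.2},{"dx":-0.01,"dy":0.001,"dz":0.38,"ax":0,"ay":0,"az":0,"grip":-0.2},{"dx":-0.01,"dy":0.001,"dz":0.41,"ax":0,"ay":0,"az":0,"grip":-0.2},{"dx":-0.01,"dy":0.001,"dz":0.41,"ax":0,"ay":0,"az":0,"grip":-0.2}]' 30 | egrep "pos|cont"
python3 -m jog '[{"dx":0,"dy":0,"dz":0,"ax":0,"ay":0,"az":0,"grip":-0.6},{"dx":0,"dy":0,"dz":0,"ax":0,"ay":0,"az":0,"grip":-1},{"dx":0,"dy":0,"dz":0,"ax":0,"ay":0,"az":0,"grip":-1},{"dx":0,"dy":0,"dz":0,"ax":0,"ay":0,"az":0,"grip":-1},{"dx":0,"dy":0,"dz":0,"ax":0,"ay":0,"az":0,"grip":-1}]' 30 | egrep "pos|cont|wid"
python3 -m jog '[{"dx":0,"dy":0.003,"dz":-0.024,"ax":0,"ay":0,"az":0,"grip":-1},{"dx":0,"dy":0.008,"dz":-0.048,"ax":0,"ay":0,"az":0,"grip":-1},{"dx":0,"dy":0.017,"dz":-0.071,"ax":0,"ay":0,"az":0,"grip":-1},{"dx":0,"dy":0.03,"dz":-0.096,"ax":0,"ay":0,"az":0,"grip":-1},{"dx":0,"dy":0.047,"dz":-0.118,"ax":0,"ay":0,"az":0,"grip":-1}]' | egrep "pos|cont|wid"
python3 - <<'E'
from h import *
plan([wp("right",40)],1)
E
```

```text
position: [0.5679, -0.0896, 0.0092]
contact_force: [-0.3, 0.5, 0.4]
position: [0.5704, -0.0898, 0.012]
contact_force: [1.9, 2.2, 2.3]
width: 0.0108
position: [0.5699, -0.0781, 0.0399]
contact_force: [4.7, 1.7, -8.2]
width: 0.0106
{"dx":-0.016,"dy":-0.002,"dz":-0.001,"ax":-0.001,"ay":0.002,"az":-0.001}
```

```bash
python3 -m jog '[{"dx":0,"dy":0.019,"dz":-0.021,"ax":0,"ay":0,"az":0,"grip":-1},{"dx":0,"dy":0.041,"dz":-0.039,"ax":0,"ay":0,"az":0,"grip":-1},{"dx":0,"dy":0.066,"dz":-0.054,"ax":0,"ay":0,"az":0,"grip":-1},{"dx":0,"dy":0.091,"dz":-0.065,"ax":0,"ay":0,"az":0,"grip":-1},{"dx":0,"dy":0.118,"dz":-0.072,"ax":0,"ay":0,"az":0,"grip":-1}]' | egrep "pos|cont|wid"
python3 -m jog '[{"dx":0,"dy":0.021,"dz":-0.003,"ax":0,"ay":0,"az":0,"grip":-1},{"dx":0,"dy":0.035,"dz":-0.003,"ax":0,"ay":0,"az":0,"grip":-1},{"dx":0,"dy":0.042,"dz":-0.003,"ax":0,"ay":0,"az":0,"grip":-1},{"dx":0,"dy":0.046,"dz":-0.003,"ax":0,"ay":0,"az":0,"grip":-1},{"dx":0,"dy":0.046,"dz":-0.003,"ax":0,"ay":0,"az":0,"grip":-1}]'| egrep "pos|cont|wid"
for i in 1 2 3; do python3 -m jog '[{"dx":0,"dy":0.007,"dz":0,"ax":0,"ay":0,"az":0,"grip":-1},{"dx":0,"dy":0.007,"dz":0,"ax":0,"ay":0,"az":0,"grip":-1},{"dx":0,"dy":0.007,"dz":0,"ax":0,"ay":0,"az":0,"grip":-1}]' | egrep "pos|cont"; done
python3 - <<'E'
from h import *
plan([wp("right",91.7)],1)
E
```

```text
position: [0.5691, -0.0515, 0.0592]
contact_force: [1.7, -7.5, 1.9]
width: 0.0107
position: [0.5688, -0.0399, 0.0609]
contact_force: [-0.4, -6.5, 7.4]
width: 0.0109
position: [0.5687, -0.039, 0.061]
contact_force: [0.3, -7.5, 7.6]
position: [0.5688, -0.0389, 0.061]
contact_force: [-0.4, -11.7, 5.0]
position: [0.5688, -0.0388, 0.061]
contact_force: [-0.8, -16.3, 6.0]
{"dx":-0.015,"dy":0,"dz":0.012,"ax":-0.009,"ay":0.003,"az":0.002}
```

Stop reached. Release, then the left wall, with the body leaning inward to keep clear of the plant leaf.

```bash
python3 -m jog '[{"dx":0,"dy":-0.008,"dz":-0.002,"ax":0,"ay":0,"az":0,"grip":-1},{"dx":0,"dy":-0.014,"dz":-0.004,"ax":0,"ay":0,"az":0,"grip":-1},{"dx":0,"dy":-0.014,"dz":-0.004,"ax":0,"ay":0,"az":0,"grip":-0.6},{"dx":0,"dy":-0.014,"dz":-0.004,"ax":0,"ay":0,"az":0,"grip":-0.2},{"dx":0,"dy":-0.014,"dz":-0.004,"ax":0,"ay":0,"az":0,"grip":-0.2}]' | egrep "pos|cont|wid"
python3 -m jog '[{"dx":0,"dy":0,"dz":-0.1,"ax":0,"ay":0,"az":0,"grip":-0.2},{"dx":0,"dy":0,"dz":-0.25,"ax":0,"ay":0,"az":0,"grip":-0.2},{"dx":0,"dy":0,"dz":-0.4,"ax":0,"ay":0,"az":0,"grip":-0.2},{"dx":0,"dy":0,"dz":-0.4,"ax":0,"ay":0,"az":0,"grip":-0.2}]' |egrep "pos|cont"
python3 - <<'E'
from h import *
plan([wp("left",3,20,.10),wp("left",3,20,.06)],1)
E
```

```text
position: [0.5663, -0.035, 0.0597]
contact_force: [-0.1, 0.0, 0.5]
width: 0.0342
position: [0.5712, -0.0353, 0.1669]
contact_force: [1.2, -0.2, -0.1]
{"dx":0.118,"dy":0.62,"dz":0.242,"ax":-0.225,"ay":0.008,"az":0.001}
{"dx":0,"dy":0,"dz":0.16,"ax":0,"ay":0,"az":0}
```

```bash
python3 -m jog '[{"dx":0.118,"dy":0.3,"dz":0.05,"ax":-0.08,"ay":0,"az":0,"grip":-0.2},{"dx":0.118,"dy":0.62,"dz":0.15,"ax":-0.16,"ay":0,"az":0,"grip":-0.2},{"dx":0.118,"dy":0.62,"dz":0.242,"ax":-0.225,"ay":0.005,"az":0,"grip":-0.2},{"dx":0.118,"dy":0.62,"dz":0.242,"ax":-0.225,"ay":0.005,"az":0,"grip":-0.2},{"dx":0.118,"dy":0.62,"dz":0.242,"ax":-0.225,"ay":0.005,"az":0,"grip":-0.2}]' >/dev/null
python3 -m jog '[{"dx":0,"dy":0,"dz":0,"ax":0,"ay":0,"az":0,"grip":-0.2},{"dx":0,"dy":0,"dz":0,"ax":0,"ay":0,"az":0,"grip":-0.2}]'
python3 - <<'E'
from h import *
plan([wp("left",3,20,.0)],1)
s=manip.get_state();d=manip.get_image("wrist"); cv2.imwrite("pics/w20.png",d["img"][:,:,::-1]); g=cv2.cvtColor(d["img"],cv2.COLOR_RGB2GRAY)
for v in (170,195,220,240): print(v,[int(x) for x in g[v,210:350:4]])
c=np.eye(4); c[:3,:3]=rot(s); c[:3,3]=s["position"]; c=np.linalg.inv(c@d["T_tool_cam"])
p=wp("left",0,20,0,0)[0]; q=c@np.r_[p,1]; q=d["mtx"]@q[:3]; print(q[:2]/q[2])
E
```

```text
clock: 53.87
position: [0.5331, 0.1191, 0.0989]
ee_rot: [-0.006, -0.015, 0.985, 0.175]
contact_force: [-0.4, -0.9, -0.3]
width: 0.034
gripper_force: 0.0
{"dx":-0.022,"dy":0.005,"dz":0.375,"ax":0.001,"ay":-0.005,"az":-0.001}
170 [174, 175, 172, 170, 167, 170, 170, 170, 169, 171, 170, 168, 169, 168, 170, 166, 111, 141, 164, 164, 141, 37, 30, 29, 28, 30, 26, 129, 127, 127, 129, 129, 132, 134, 137]
195 [174, 173, 171, 171, 128, 167, 165, 164, 164, 164, 164, 163, 164, 161, 164, 163, 118, 144, 155, 155, 137, 30, 27, 31, 31, 27, 27, 27, 29, 30, 30, 27, 29, 27, 30]
220 [95, 95, 95, 96, 95, 18, 15, 20, 19, 19, 19, 19, 16, 17, 14, 16, 131, 170, 241, 252, 210, 31, 27, 29, 25, 28, 32, 27, 31, 28, 26, 31, 27, 29, 24]
240 [73, 95, 94, 94, 95, 16, 29, 31, 26, 28, 30, 21, 18, 28, 17, 15, 125, 170, 255, 251, 169, 29, 30, 29, 33, 29, 26, 27, 29, 31, 28, 27, 27, 27, 29]
[278.78667352 217.53325335]
```

```bash
python3 -m jog '[{"dx":-0.065,"dy":0.005,"dz":0.08,"ax":0,"ay":-0.003,"az":0,"grip":-0.2},{"dx":-0.065,"dy":0.005,"dz":0.18,"ax":0,"ay":-0.003,"az":0,"grip":-0.2},{"dx":-0.065,"dy":0.005,"dz":0.28,"ax":0,"ay":-0.003,"az":0,"grip":-0.2},{"dx":-0.065,"dy":0.005,"dz":0.36,"ax":0,"ay":-0.003,"az":0,"grip":-0.2},{"dx":-0.065,"dy":0.005,"dz":0.36,"ax":0,"ay":-0.003,"az":0,"grip":-0.2}]' 30 | egrep "pos|cont"
python3 -m jog '[{"dx":0,"dy":0,"dz":0,"ax":0,"ay":0,"az":0,"grip":-0.6},{"dx":0,"dy":0,"dz":0,"ax":0,"ay":0,"az":0,"grip":-1},{"dx":0,"dy":0,"dz":0,"ax":0,"ay":0,"az":0,"grip":-1},{"dx":0,"dy":0,"dz":0,"ax":0,"ay":0,"az":0,"grip":-1},{"dx":0,"dy":0,"dz":0,"ax":0,"ay":0,"az":0,"grip":-1}]' 30
python3 - <<'E'
from h import *
import h
h.W["left"]=(90,.07,1,-.018)
plan([wp("left",3,20)],1)
s=manip.get_state(); p,M=s["position"],rot(s); p3,M3=wp("left",3,20)
P=[]
for f,t in zip((10,17,24,32,40,48,56,64,72,80,86,90,92,94,94),(18,16,14,12,10,8,6,4,2,0,0,0,0,0,0)):
    q,Q=wp("left",f,t); P.append((q+(p-p3)*max(0,1-f/60),Q@M3.T@M))
plan(P)
E
```

```text
position: [0.5463, 0.1516, 0.0125]
contact_force: [-1.1, 0.8, 0.2]
clock: 54.75
position: [0.5493, 0.1513, 0.0162]
ee_rot: [-0.002, -0.014, 0.984, 0.175]
contact_force: [1.1, 1.6, 2.4]
width: 0.0105
gripper_force: 31.5
{"dx":0.001,"dy":0,"dz":0.021,"ax":0.002,"ay":0.001,"az":-0.001}
['{"dx":0,"dy":0.004,"dz":-0.02,"ax":0.022,"ay":0,"az":0}', '{"dx":0,"dy":0.005,"dz":-0.042,"ax":0.044,"ay":0,"az":0}', '{"dx":0,"dy":0.003,"dz":-0.064,"ax":0.067,"ay":0,"az":0}', '{"dx":0.001,"dy":-0.002,"dz":-0.089,"ax":0.089,"ay":0,"az":0}', '{"dx":0.001,"dy":-0.011,"dz":-0.114,"ax":0.111,"ay":0,"az":0}']
['{"dx":0,"dy":-0.017,"dz":-0.02,"ax":0.022,"ay":0,"az":0}', '{"dx":0,"dy":-0.037,"dz":-0.039,"ax":0.044,"ay":0,"az":0}', '{"dx":0,"dy":-0.059,"dz":-0.055,"ax":0.067,"ay":0,"az":0}', '{"dx":0,"dy":-0.085,"dz":-0.07,"ax":0.089,"ay":0,"az":0}', '{"dx":0,"dy":-0.112,"dz":-0.082,"ax":0.111,"ay":0,"az":0}']
['{"dx":0,"dy":-0.021,"dz":-0.003,"ax":0,"ay":0,"az":0}', '{"dx":0,"dy":-0.035,"dz":-0.003,"ax":0,"ay":0,"az":0}', '{"dx":0,"dy":-0.042,"dz":-0.003,"ax":0,"ay":0,"az":0}', '{"dx":0,"dy":-0.049,"dz":-0.003,"ax":0,"ay":0,"az":0}', '{"dx":0,"dy":-0.049,"dz":-0.003,"ax":0,"ay":0,"az":0}']
```

```bash
python3 -m jog '[{"dx":0,"dy":0.004,"dz":-0.022,"ax":0.022,"ay":0,"az":0,"grip":-1},{"dx":0,"dy":0.005,"dz":-0.045,"ax":0.044,"ay":0,"az":0,"grip":-1},{"dx":0,"dy":0.003,"dz":-0.068,"ax":0.067,"ay":0,"az":0,"grip":-1},{"dx":0,"dy":-0.002,"dz":-0.093,"ax":0.089,"ay":0,"az":0,"grip":-1},{"dx":0,"dy":-0.011,"dz":-0.118,"ax":0.111,"ay":0,"az":0,"grip":-1}]' | egrep "pos|cont|wid"
python3 -m jog '[{"dx":0,"dy":-0.017,"dz":-0.021,"ax":0.022,"ay":0,"az":0,"grip":-1},{"dx":0,"dy":-0.037,"dz":-0.041,"ax":0.044,"ay":0,"az":0,"grip":-1},{"dx":0,"dy":-0.059,"dz":-0.058,"ax":0.067,"ay":0,"az":0,"grip":-1},{"dx":0,"dy":-0.085,"dz":-0.074,"ax":0.089,"ay":0,"az":0,"grip":-1},{"dx":0,"dy":-0.112,"dz":-0.086,"ax":0.111,"ay":0,"az":0,"grip":-1}]' | egrep "pos|cont|wid"
python3 -m jog '[{"dx":0,"dy":-0.021,"dz":-0.003,"ax":0,"ay":0,"az":0,"grip":-1},{"dx":0,"dy":-0.035,"dz":-0.003,"ax":0,"ay":0,"az":0,"grip":-1},{"dx":0,"dy":-0.042,"dz":-0.003,"ax":0,"ay":0,"az":0,"grip":-1},{"dx":0,"dy":-0.046,"dz":-0.003,"ax":0,"ay":0,"az":0,"grip":-1},{"dx":0,"dy":-0.046,"dz":-0.003,"ax":0,"ay":0,"az":0,"grip":-1}]'| egrep "pos|cont|wid"
for i in 1 2 3; do python3 -m jog '[{"dx":0,"dy":-0.007,"dz":0,"ax":0,"ay":0,"az":0,"grip":-1},{"dx":0,"dy":-0.007,"dz":0,"ax":0,"ay":0,"az":0,"grip":-1},{"dx":0,"dy":-0.007,"dz":0,"ax":0,"ay":0,"az":0,"grip":-1}]' | egrep "pos|cont"; done
python3 - <<'E'
from h import *
plan([wp("left",91.7)],1)
E
```

```text
position: [0.5496, 0.1419, 0.043]
contact_force: [1.5, 13.3, 0.7]
width: 0.0108
position: [0.5513, 0.1174, 0.0646]
contact_force: [-11.0, 19.5, 36.3]
width: 0.0104
position: [0.5518, 0.0975, 0.0656]
contact_force: [-7.9, 4.8, 37.0]
width: 0.0101
position: [0.5518, 0.0974, 0.0656]
contact_force: [-6.6, 8.8, 37.4]
position: [0.5518, 0.0973, 0.0656]
contact_force: [-7.6, 14.8, 37.1]
position: [0.5519, 0.0972, 0.0655]
contact_force: [-7.3, 17.9, 35.4]
{"dx":0.054,"dy":0.001,"dz":0.03,"ax":0.01,"ay":0.004,"az":-0.004}
```

```bash
python3 -m jog '[{"dx":0,"dy":0.008,"dz":-0.008,"ax":0,"ay":0,"az":0,"grip":-1},{"dx":0,"dy":0.014,"dz":-0.016,"ax":0,"ay":0,"az":0,"grip":-1},{"dx":0,"dy":0.014,"dz":-0.016,"ax":0,"ay":0,"az":0,"grip":-0.6},{"dx":0,"dy":0.014,"dz":-0.016,"ax":0,"ay":0,"az":0,"grip":-0.2},{"dx":0,"dy":0.014,"dz":-0.016,"ax":0,"ay":0,"az":0,"grip":-0.2}]' | egrep "pos|cont|wid"
python3 -m jog '[{"dx":0,"dy":0,"dz":-0.1,"ax":0,"ay":0,"az":0,"grip":-0.2},{"dx":0,"dy":0,"dz":-0.25,"ax":0,"ay":0,"az":0,"grip":-0.2},{"dx":0,"dy":-0.2,"dz":-0.4,"ax":0,"ay":0,"az":0,"grip":-0.2},{"dx":0.1,"dy":-0.3,"dz":-0.55,"ax":0,"ay":0,"az":0,"grip":-0.2},{"dx":0.1,"dy":-0.3,"dz":-0.65,"ax":0,"ay":0,"az":0,"grip":-0.2}]' |egrep "pos|cont"
python3 -m jog '[{"dx":0.65,"dy":0,"dz":0,"ax":0,"ay":0,"az":0,"grip":-0.2},{"dx":0.65,"dy":0,"dz":0,"ax":0,"ay":0,"az":0,"grip":-0.2},{"dx":0.65,"dy":0,"dz":0,"ax":0,"ay":0,"az":0,"grip":-0.2},{"dx":0.65,"dy":0,"dz":0,"ax":0,"ay":0,"az":0,"grip":-0.2},{"dx":0.65,"dy":0,"dz":0,"ax":0,"ay":0,"az":0,"grip":-0.2}]' |egrep "pos|cont"
python3 -m jog '[{"dx":0,"dy":0,"dz":0,"ax":0,"ay":0,"az":0,"grip":-0.2},{"dx":0,"dy":0,"dz":0,"ax":0,"ay":0,"az":0,"grip":-0.2}]' |egrep "pos|cont"
python3 - <<'E'
from h import *
t=manip.get_image("top")["img"][130:300,130:300,::-1]; s=manip.get_image("scene")["img"][120:300,190:370,::-1]
a=np.hstack([cv2.resize(t,(400,400),interpolation=cv2.INTER_CUBIC),cv2.resize(s,(400,400),interpolation=cv2.INTER_CUBIC)]); cv2.imwrite("pics/fin.png",a)
E
```

```text
position: [0.5493, 0.0936, 0.0625]
contact_force: [0.7, -0.4, 0.3]
width: 0.0342
position: [0.5261, 0.018, 0.217]
contact_force: [-0.2, -0.5, 0.5]
position: [0.3572, 0.0162, 0.2171]
contact_force: [-0.5, 0.4, -0.1]
position: [0.3668, 0.0156, 0.2186]
contact_force: [0.0, -0.5, 0.1]
```

View pics/fin.png

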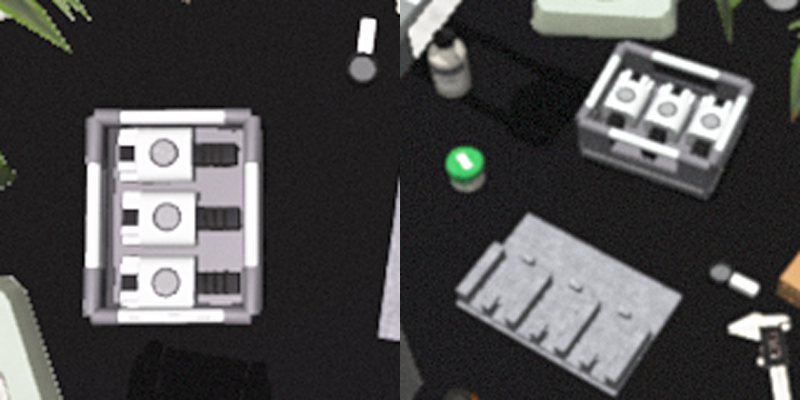

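The final pictures show all four walls upright round the tray, at (88-260, 112-322) in the left half. The three modules lie window up inside and the foam is empty. The bottle is only partly in frame at (460,395). It's still in its place, and the arm never went near it.

```bash
python3 -c "
from rig import manip; print(manip.sign_off())"
```

```text
the job is handed in; nothing more can be done
None
```

The job is handed in: all three modules lie window side up on the tray floor, all four walls are raised to their stops, and the arm never went near the bottle, though the last picture shows only part of it.

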